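# Lock the medicine chest with its stiff rim lock and hang the key up

## Task

Lock the medicine chest: take the T-handled key from its stand, put it fully down into the keyhole of the lock on the chest (feel for the hole, it is not always in the same spot), then let go of the middle of the handle and push the end of its crossbar round anticlockwise, as seen from above, like a lever, until the bolt is fully out and the key comes to its stop. Turn it back home, draw it out, and hang it on its stand again by its crossbar. Do not force the key in the lock, and leave the other things where they are.

Things in the scene. Friction and masses are not known exactly. Their poses are not given: they have to be found in the camera images.
- key_grip (a point): Loose steel T-shaped key, 170 g, 92 mm tall, hanging upright. This point: centre of its crossbar, 84 mm above the tip. Crossbar: along the key's y, 110 mm long, 14 mm wide (x), 16 mm high. From under its middle a round 12 mm shank runs 76 mm down to the tip (z is up).
- key_bit (a point): The key's flat bit: 7 mm thick (x), 14 mm high, from the shank out to 24 mm from its axis, towards the key's -y only. This point is the bit's outer edge at half its height, 23 mm above the tip of the shank. The lowest 4 mm of the shank taper to 6 mm diameter.
- stand: Fixed wooden key stand, base 90 x 124 x 10 mm, origin mid underside. Two posts (34 x 12 mm) 42 mm either side of the middle along y, tops 115 mm high: flat seats between lips 9 mm higher, 22 mm apart in x. The key hangs with its bar along the stand's y across both posts, shank between them, bar centre 123 mm above the origin.
- chest: Fixed bamboo medicine chest, 204 x 264 mm (x, y), 70 mm high, two lid leaves. Origin: centre of the underside. On the -y leaf stands a steel lock case, 50 x 62 mm, 48 mm high; on the +y leaf a steel keeper bracket, 36 x 22 mm, 39 mm high, 13 to 35 mm to +y of the origin.
- lock_mark (a point): Fixed point of the chest, its axes, at the height of the lock case's top (118 mm). The keyhole's centre has the same x and lies up to 8 mm either way along y: unmeasured, find it by touch or sight; it does not move. Case: 14 mm to -x, 36 to +x, 34 to -y, 28 to +y of the keyhole. Keyhole: 15 mm square, plus a 10 mm wide slot from it to 26 mm on the -y side.
- lock_foot (a point): Point 46 mm below lock_mark, at the level of the bottom of the lock's inner 14 mm square socket, which is straight below the keyhole and takes the key's tip. The key goes in upright, axes parallel to the chest's (bit to -y, through the slot). Fully in, its bar's centre is 84 mm above this level and it stands by itself.
- bolt (a joint): Brass bolt sliding to the chest's +y: 0 drawn in, 0.020 m fully out (stop); stays where left. The key fully in turns anticlockwise from above: free for 60 degrees, then it drives the stiff bolt (4 to 8 N at the bar's end) to the stop at about 110 degrees. Turned back it meets a stop at home, the only angle at which it can be drawn out.
- pill_case: Loose blue pill case, 150 x 28 x 23 mm, origin at the centre of its underside.
- jar: Loose glass jar with a screw lid, 76 mm diameter, 120 mm tall, origin at the centre of its underside.
- mug: Loose white mug, 80 mm diameter, 90 mm tall, origin at the centre of its underside.
- depressor: Loose steel tongue depressor lying flat, 150 x 18 x 4 mm, origin at the centre of its underside.
- bowl: Loose white bowl, 110 mm diameter, 45 mm tall, origin at the centre of its underside.
- tonic: Loose brown bottle, 52 mm diameter, 130 mm tall, origin at the centre of its underside.
There are look-alikes about, which are no part of the job. What is shaped like the stand but yellow is not meant. Of the things shaped like the part that bears key_grip, the bare steel one is meant.

How it is judged:
By the outcome, as a careful person would: the job done as asked, in the order asked, and still so for the second after the job is handed in, with the robot touching nothing.
It also fails if it takes over 72 s, if anything falls off the work surface, if the arm or the gripper's body presses on something with over 40 N, if the wrist force passes 120 N, or if a joint passes its speed limit or range.

## Robot

A 6-joint arm with a two-finger parallel gripper is mounted at the origin on the work surface. World frame = base frame: x ahead of the robot, y to its left, z up, the work surface at z = 0. Lengths are in m, angles in rad, forces in N, time in s.
With the tool pointing down it reaches from about 0.35 to 0.975 m from the base axis. Payload 4.9 kg.
Tool frame: the origin (TCP) lies on the mounting face of the last link; the fingertips stand 173 mm ahead of it and the grasp point (between the pads) lies 155 mm ahead of it; z points along the fingers, y is the direction in which the jaws open and shut (so a half turn about z gives the same grasp; the last joint's range is limited). The gripper opens to 85 mm and grips with 20 to 120 N. Pads are 22 mm wide; open, the fingers measure 114 mm over their backs; the gripper's body (76 mm by 85 mm) begins 54 mm behind the grasp point. The pads swing forward as they close: fully open they stand 13 mm farther back than shut.
Start: joints at [-1.335, 0.053, 1.613, -0, 1.476, -0.119], TCP at [0.217, -0.586, 0.405] pointing down, gripper open.
Joint ranges: [-3.01, 3.01], [-1.01, 2.22], [0.06, 2.58], [-1.02, 4.17], [0.09, 2.62], [-3.14, 3.14]. Speed limits (rad/s): [2.57, 2.57, 3.14, 3.14, 3.14, 3.14].

## Interface

Orientations are given as a rotation vector (axis times angle).
In Python, from station import ctrl gives the robot as it stands. The module is installed in compiled form; this text tells all that it offers.
- The arm moves only by the tool jog_arm, never from a script. Its argument "steps" is a list of rows, each a list of 2 entries, a list of its own where there are three numbers: the shift along the tool's x, y, z in cm, then the turn, a rotation vector about the tool's x, y, z in degrees. In form: [[[tx, ty, tz], [rx, ry, rz]], ...]. A call has 1 to 8 rows; each row shifts and turns the pose as measured when the row begins, along the tool's axes as they then stand; what a row does not reach is not made up. A row lasts 1/10 s, in which the tool goes at most 50 mm and 8.59 degrees, less where a joint would pass 70% of its speed; a pose out of reach is approached as far as the arm can. A call is refused whole if a number of a shift passes 5 or a number of a turn 8.59, either way. A call with a gripper value outside its range is refused whole. "fingers" is the gripper command: -1 is shut, 1 is fully open, values between are in proportion, set as the call begins (left out, the last holds). The fingers move at their own pace and stop on an object; "grip_force" is the grip in N (left out, the last holds). Time passes only in rows, so rows that do not move let the fingers close. It gives the time, the measured TCP pose, the force and the opening at its end, in the units of the state.
- ctrl.get_obs(): the state, without advancing time (a new reading comes with each control period).
- ctrl.get_image(name): name is "scene" or "top" or "wrist"; returns the picture (480x640x3 uint8, red, green, blue); there is no depth.
- ctrl.camera_info(name): a dict with "K" (3x3 intrinsics, pixels), "camera_from_world" (4x4, takes a point from world to camera coordinates). Camera axes: x right, y up, looking along -z (the intrinsics and any distortion apply to the point x, -y, -z); pixel columns grow to the right and rows downward; lengths in m; the calibration is good to about 2 mm. A picture is of the moment at which its call begins: read the wrist's pose just before it. camera_info takes no time and is no camera call; for the wrist camera it gives the pose at the moment of the call.
- ctrl.finish_job(): hands the job in, once; it reports no verdict.
The state is a dict: "t": time; "q": joint angles; "dq": joint speeds; "effort": joint torques, N m; "tool_pos": TCP position; "tool_rot": TCP orientation; "contact_force": force on the tool from outside, world axes, zero at the start; "wrist_torque": the same for the moment, N m; "opening": finger opening in m.
Only numpy, scipy, OpenCV 4.12 (cv2) and the standard library are available. Lean on these libraries where they do the work, as an engineer would, in place of code of your own. Each camera call takes 0.05 s, during which the arm holds its last target.

## Working session

There is one attempt and no reset: what is moved stays moved. The work goes in short steps, Python scripts to look and compute and a tool call to move; the robot and the scene stay as the last step left them, time stands still between calls to the robot, and variables do not carry over. Pictures are saved under pics/ and viewed, and the job is handed in when it is done.

Besides the shell and the picture viewer there is one more tool, called after "Request:" by a JSON object that holds its "api" and its "payload". jog_arm: Moves the arm, as the interface text tells. Its arguments: {"type":"object","properties":{"steps":{"type":"array","items":{"type":"array"}},"fingers":{"type":"number"},"grip_force":{"type":"number"}},"required":["steps"]}

```bash
mkdir -p pics
cat > h.py <<'E'
import numpy as np, cv2
from scipy.spatial.transform import Rotation as R
from station import ctrl
def snap(n,f):
    im=ctrl.get_image(n); cv2.imwrite(f,im[:,:,::-1]); return im
E
python3 - <<'E'
from h import *
np.set_printoptions(precision=4,suppress=True)
for n in("scene","top"):
    snap(n,f"pics/{n}0.png"); c=ctrl.camera_info(n); print(n,{k:(np.array(v) if not isinstance(v,str) else v) for k,v in c.items()})
o=ctrl.get_obs(); print(o)
print(R.from_rotvec(o['tool_rot']).as_matrix())
E
```

```text
scene {'K': array([[530.088 ,   0.    , 315.8953],
       [  0.    , 530.088 , 252.1246],
       [  0.    ,   0.    ,   1.    ]]), 'camera_from_world': array([[ 0.5568,  0.8306, -0.0017, -0.3705],
       [-0.509 ,  0.3429,  0.7895,  0.1397],
       [ 0.6564, -0.4387,  0.6137, -1.347 ],
       [ 0.    ,  0.    ,  0.    ,  1.    ]])}
top {'K': array([[483.7634,   0.    , 316.4725],
       [  0.    , 483.7634, 236.9416],
       [  0.    ,   0.    ,   1.    ]]), 'camera_from_world': array([[ 0.0253, -0.9997, -0.0051,  0.0983],
       [ 0.9845,  0.024 ,  0.1738, -0.5324],
       [-0.1736, -0.0094,  0.9848, -1.1115],
       [ 0.    ,  0.    ,  0.    ,  1.    ]])}
{'t': 0.1, 'q': array([-1.335 ,  0.0533,  1.6142,  0.    ,  1.476 , -0.1189]), 'dq': array([ 0.0017, -0.0014, -0.0027,  0.0001, -0.    , -0.0009]), 'effort': array([ -0.0004, -39.4906, -37.1363,  -0.0001,   0.0039,  -0.    ]), 'tool_pos': array([ 0.2171, -0.5858,  0.4036]), 'tool_rot': array([-3.0904, -0.554 ,  0.0001]), 'contact_force': array([0.0424, 0.6294, 0.345 ]), 'wrist_torque': array([-0.066 , -0.0063, -0.0177]), 'opening': 0.08552320842588904}
[[ 0.9377  0.3474 -0.0004]
 [ 0.3474 -0.9377  0.0019]
 [ 0.0002 -0.0019 -1.    ]]
```

View pics/scene0.png

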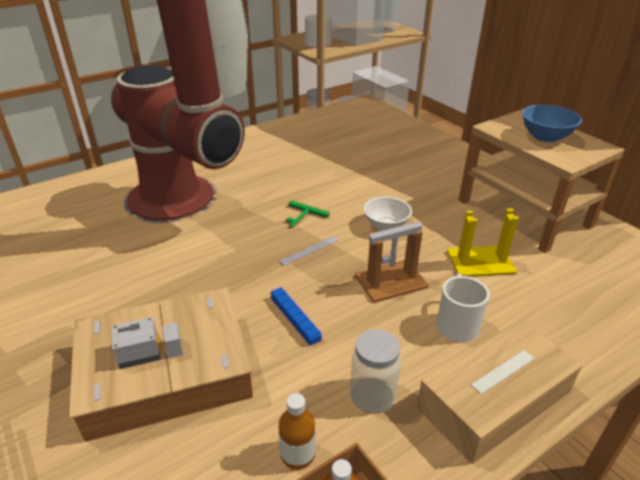

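View pics/top0.png

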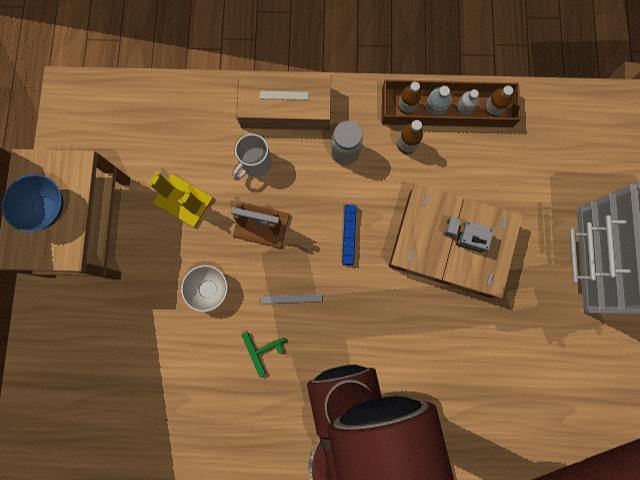

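The bare steel key hangs on the brown stand (scene 395,235; top 256,215). The look-alikes are the green key (scene 307,212; top 264,353), the yellow stand (scene 482,245; top 182,197) and the steel depressor (scene 308,250; top 291,299). I choose the steel key on the brown stand. The lock is at scene (135,340), top (473,235). Next I'll take close crops.

Run:
```python
import cv2,numpy as np
s=cv2.imread('pics/scene0.png');t=cv2.imread('pics/top0.png')
def c(i,x,y,w,h,k=5):return cv2.resize(i[y:y+h,x:x+w],None,fx=k,fy=k,interpolation=cv2.INTER_CUBIC)
a=c(s,350,215,80,90,6);b=c(t,222,190,80,60,6)
cv2.imwrite('pics/c1.png',a);cv2.imwrite('pics/c2.png',b)
cv2.imwrite('pics/c3.png',c(s,70,285,190,150,4));cv2.imwrite('pics/c4.png',c(t,385,175,145,130,4))
```

```text
(no output)
```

View pics/c1.png

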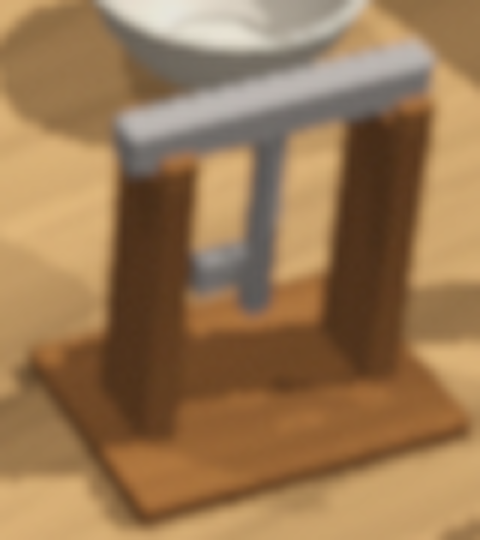

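View pics/c2.png

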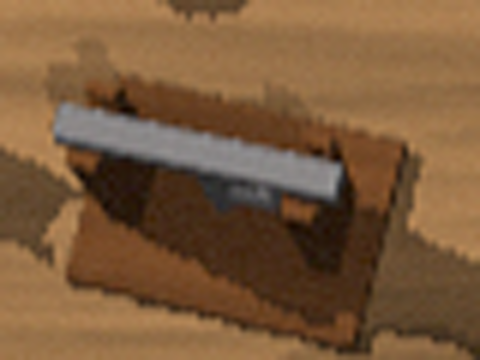

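View pics/c3.png

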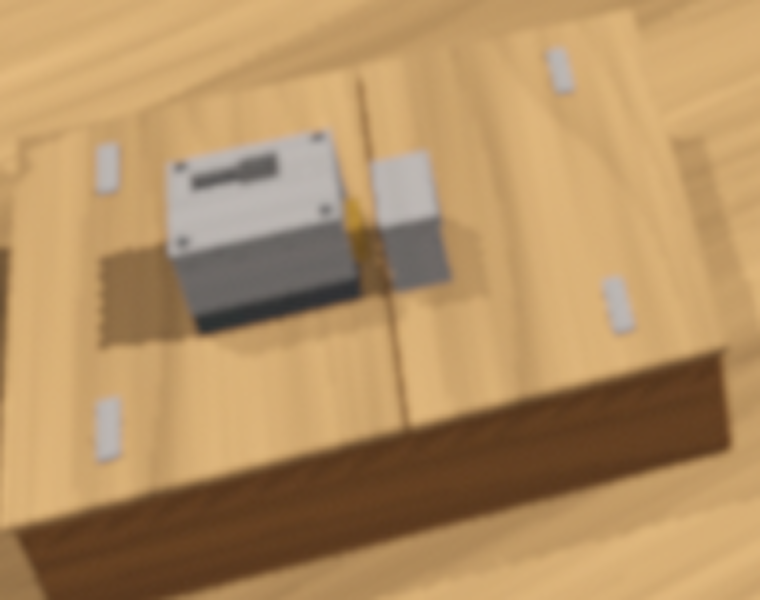

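View pics/c4.png

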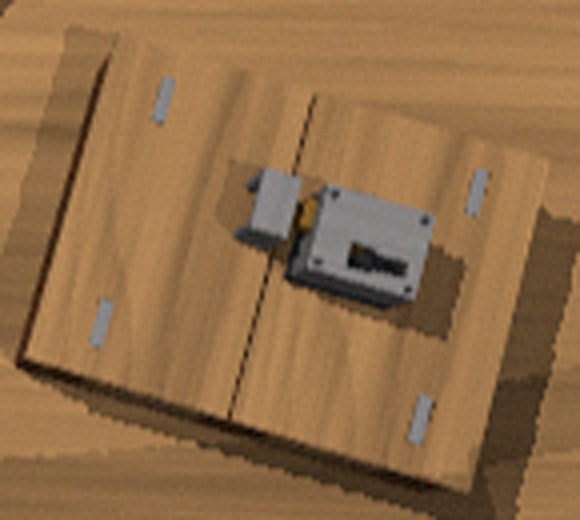

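```bash
cat >> h.py <<'E'
def ray(ci,u,v):
    K=np.array(ci['K']);T=np.array(ci['camera_from_world'])
    d=np.linalg.inv(K)@[u,v,1]; d=np.array([d[0],-d[1],-d[2]])
    Rm=T[:3,:3];return -Rm.T@T[:3,3],Rm.T@d/np.linalg.norm(d)
def onz(ci,u,v,z):
    c,d=ray(ci,u,v);return c+d*(z-c[2])/d[2]
def tri(a,b):
    A=np.zeros((3,3));B=np.zeros(3);rs=[ray(*a),ray(*b)]
    for c,d in rs:
        P=np.eye(3)-np.outer(d,d);A+=P;B+=P@c
    x=np.linalg.solve(A,B);return x,[float(np.linalg.norm((np.eye(3)-np.outer(d,d))@(x-c))) for c,d in rs]
def proj(ci,p):
    T=np.array(ci['camera_from_world']);q=T[:3,:3]@np.array(p)+T[:3,3];q=np.array([q[0],-q[1],-q[2]]);w=np.array(ci['K'])@q;return w[:2]/w[2]
E
python3 - <<'E'
from h import *
np.set_printoptions(precision=4,suppress=True)
S=ctrl.camera_info('scene');T=ctrl.camera_info('top')
f=lambda x0,y0,k,u,v:(x0+(u+.5)/k-.5,y0+(v+.5)/k-.5)
cs=lambda u,v:(S,*f(350,215,6,u,v)); ct=lambda u,v:(T,*f(222,190,6,u,v))
# top-face: left end mid (-y... ) and right end mid
for n,a,b in(("bar -y end top mid",(132,130),(340,181)),("bar +y end top mid",(415,52),(59,121))):
    print(n,tri(cs(*a),ct(*b)))
ds=lambda u,v:(S,*f(70,285,4,u,v)); dt=lambda u,v:(T,*f(385,175,4,u,v))
# case top corners: c3 (168,165)=-x-y?; 
for n,a,b in(("case -x-y",(168,163),(419,302)),("case -x+y",(327,130),(306,268)),("case +x+y",(345,215),(326,186)),("case +x-y",(170,255),(436,214)),("hole +y end",(278,163),(350,256)),("slot end",(192,184),(406,268))):
    print(n,tri(ds(*a),dt(*b)), onz(*ds(*a),.118)[:2], onz(*dt(*b),.118)[:2])
E
```

```text
bar -y end top mid (array([0.553 , 0.1987, 0.1305]), [0.0019294383678881714, 0.001929438367888241])
bar +y end top mid (array([0.5719, 0.3026, 0.1311]), [0.00037216727142733527, 0.00037216727142736264])
case -x-y (array([ 0.4974, -0.2737,  0.1176]), [0.0018763250820215637, 0.0018763250820215047]) [ 0.4989 -0.2721] [ 0.4968 -0.2755]
case -x+y (array([ 0.5147, -0.2137,  0.1166]), [0.00020816985616104193, 0.0002081698561612088]) [ 0.5161 -0.2142] [ 0.5145 -0.2131]
case +x+y (array([ 0.5622, -0.2251,  0.1168]), [0.0008744979097062259, 0.0008744979097063151]) [ 0.5639 -0.2245] [ 0.5617 -0.2256]
case +x-y (array([ 0.5471, -0.2863,  0.1185]), [0.00038274091925895624, 0.0003827409192589268]) [ 0.5468 -0.2859] [ 0.5471 -0.2868]
hole +y end (array([ 0.5222, -0.2371,  0.1178]), [0.0008221848037132686, 0.0008221848037133241]) [ 0.5229 -0.2364] [ 0.5219 -0.2379]
slot end (array([ 0.5158, -0.2683,  0.1187]), [0.0004183870037481644, 0.00041838700374827837]) [ 0.5153 -0.2678] [ 0.5158 -0.2689]
```

```bash
cat >> h.py <<'E'
def plan(p,th,n,z0=None):
    """rows to reach TCP p, tool yaw th(deg, pointing down) in n equal rows; prints tool-frame rows"""
    o=ctrl.get_obs();P=np.array(o['tool_pos']);M=R.from_rotvec(o['tool_rot']);t=np.radians(th)
    G=R.from_matrix(np.array([[np.cos(t),np.sin(t),0],[np.sin(t),-np.cos(t),0],[0,0,-1]]))
    rv=(M.inv()*G).as_rotvec();dp=(np.array(p)-P)/n
    print('delta world',np.array(p)-P,'rotvec deg',np.degrees(rv))
    for i in range(n):
        Mi=M*R.from_rotvec(rv*i/n);print(i,np.round(Mi.inv().apply(dp)*100,2),np.round(np.degrees(rv/n),2))
def st():
    o=ctrl.get_obs();m=R.from_rotvec(o['tool_rot']).as_matrix()
    print('t',round(o['t'],2),'pos',np.round(o['tool_pos'],4),'th',round(np.degrees(np.arctan2(m[1,0],m[0,0])),2),'z',np.round(m[:,2],4),'F',np.round(o['contact_force'],2),'tq',np.round(o['wrist_torque'],3),'op',round(o['opening'],4),'q',np.round(o['q'],2))
E
python3 - <<'E'
from h import *
np.set_printoptions(precision=4,suppress=True)
W=ctrl.camera_info('wrist');print(W['K']);T=np.array(W['camera_from_world'])
c=-T[:3,:3].T@T[:3,3];o=ctrl.get_obs();M=R.from_rotvec(o['tool_rot']).as_matrix()
print('cam in tool',M.T@(c-o['tool_pos']),'view dir tool',M.T@(-T[2,:3]))
print('center hits', proj(W,np.array(o['tool_pos'])+M@[0,0,.155]))
plan([.50,-.24,.405],76,9)
E
```

```text
[[399.8572   0.     318.1653]
 [  0.     399.8572 242.2373]
 [  0.       0.       1.    ]]
cam in tool [0.0681 0.0006 0.0306] view dir tool [-0.2692  0.0007  0.9631]
center hits [316.193  335.2563]
delta world [0.2829 0.3458 0.0014] rotvec deg [ -0.0927  -0.0655 -55.6745]
0 [ 4.28 -2.51 -0.01] [-0.01 -0.01 -6.19]
1 [ 4.53 -2.04 -0.01] [-0.01 -0.01 -6.19]
2 [ 4.72 -1.54 -0.01] [-0.01 -0.01 -6.19]
3 [ 4.86 -1.02 -0.01] [-0.01 -0.01 -6.19]
4 [ 4.94 -0.49 -0.01] [-0.01 -0.01 -6.19]
5 [ 4.96  0.05 -0.01] [-0.01 -0.01 -6.19]
6 [ 4.93  0.58 -0.01] [-0.01 -0.01 -6.19]
7 [ 4.84  1.11 -0.02] [-0.01 -0.01 -6.19]
8 [ 4.69  1.62 -0.02] [-0.01 -0.01 -6.19]
```

Request:
{"api": "jog_arm", "payload": {"steps": [[[4.3, -2.5, 0], [0, 0, -6.2]], [[4.5, -2.0, 0], [0, 0, -6.2]], [[4.7, -1.5, 0], [0, 0, -6.2]], [[4.9, -1.0, 0], [0, 0, -6.2]], [[4.9, -0.5, 0], [0, 0, -6.2]], [[4.9, 0, 0], [0, 0, -6.2]], [[4.9, 0.6, 0], [0, 0, -6.2]], [[4.8, 1.1, 0], [0, 0, -6.2]]]}}

```text
t: 0.9
tool_pos: [0.4643, -0.2742, 0.3992]
tool_rot: [-2.548, -1.825, -0.001]
contact_force: [0.1, 0.2, 0.3]
opening: 0.0855
```

Run:
```python
from h import *
st();plan([.51,-.24,.405],76,3)
```

```text
t 0.9 pos [ 0.4643 -0.2742  0.3992] th 71.22 z [-0.0037  0.0064 -1.    ] F [0.08 0.19 0.26] tq [-0.026 -0.023  0.001] op 0.0855 q [-0.67 -0.15  1.82  0.    1.48 -0.34]
delta world [0.04572965 0.0342015  0.00582064] rotvec deg [-0.30805165 -0.29093807 -4.77682623]
0 [ 1.57  1.08 -0.19] [-0.1  -0.1  -1.59]
1 [ 1.54  1.12 -0.19] [-0.1  -0.1  -1.59]
2 [ 1.51  1.16 -0.19] [-0.1  -0.1  -1.59]
```

Tracking is good.

Request:
{"api": "jog_arm", "payload": {"steps": [[[1.6, 1.1, -0.2], [-0.1, -0.1, -1.6]], [[1.6, 1.1, -0.2], [-0.1, -0.1, -1.6]], [[1.5, 1.2, -0.2], [-0.1, -0.1, -1.6]], [[0, 0, 0], [0, 0, 0]], [[0, 0, 0], [0, 0, 0]]]}}

```text
t: 1.4
tool_pos: [0.5143, -0.231, 0.4024]
tool_rot: [-2.456, -1.951, 0.001]
contact_force: [-0.1, -0.7, 0.5]
opening: 0.085
```

Run:
```python
from h import *
st()
W=ctrl.camera_info('wrist');np.save('w1.npy',W,allow_pickle=True)
snap('wrist','pics/w1.png');st()
```

```text
t 1.4 pos [ 0.5143 -0.231   0.4024] th 76.91 z [-0.0037  0.0033 -1.    ] F [-0.11 -0.74  0.54] tq [ 0.006 -0.039 -0.008] op 0.085 q [-0.55 -0.09  1.76  0.    1.48 -0.33]
t 1.45 pos [ 0.5142 -0.2312  0.4024] th 76.88 z [-0.0035  0.0035 -1.    ] F [ 0.36  0.7  -0.27] tq [-0.003 -0.011  0.016] op 0.086 q [-0.55 -0.09  1.76  0.    1.48 -0.33]
```

View pics/w1.png

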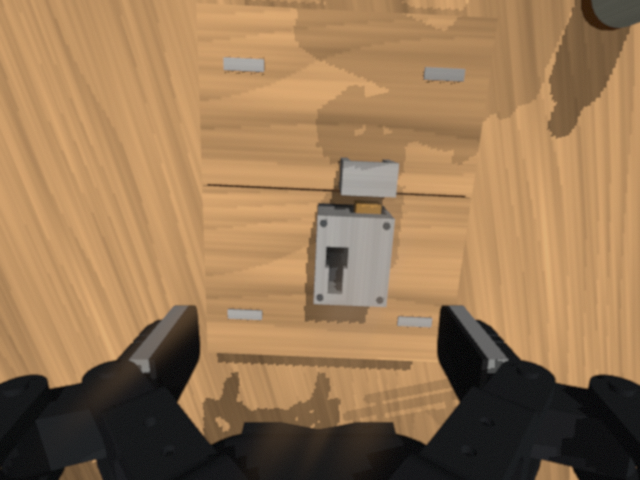

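Run:
```python
import cv2
i=cv2.imread('pics/w1.png');cv2.imwrite('pics/w1c.png',cv2.resize(i[200:315,300:405],None,fx=5,fy=5,interpolation=cv2.INTER_CUBIC))
```

```text
(no output)
```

View pics/w1c.png

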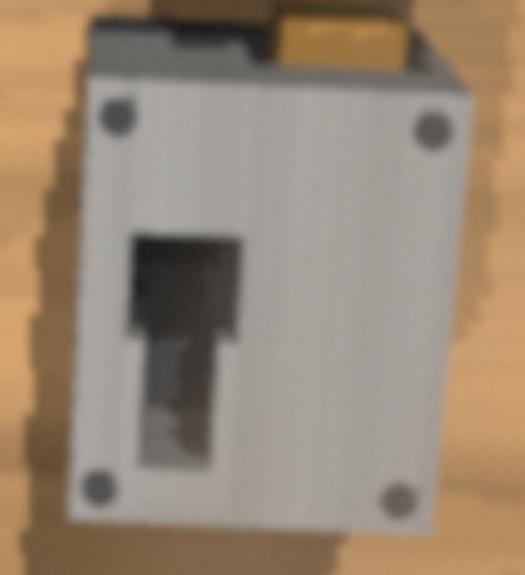

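Run:
```python
from h import *
np.set_printoptions(precision=4,suppress=True)
W=np.load('w1.npy',allow_pickle=True).item()
g=lambda u,v,z=.118:onz(W,300+(u+.5)/5-.5,200+(v+.5)/5-.5,z)[:2]
a=[g(133,235),g(243,237),g(128,333),g(238,338)]
c=[g(85,75),g(473,93),g(68,518),g(430,532)]
print('sq',a,np.mean(a,0));print('case',c)
yaw=lambda e:np.degrees(np.arctan2(-e[0],e[1]))  # e along +y
print('yaw case L,R',yaw(c[0]-c[2]),yaw(c[1]-c[3]),'x edges',[np.degrees(np.arctan2((q-p)[1],(q-p)[0])) for p,q in((c[0],c[1]),(c[2],c[3]))])
s=[g(118,118),g(433,131),g(99,488),g(398,500)]
print('screws',yaw(s[0]-s[2]),yaw(s[1]-s[3]),[np.degrees(np.arctan2((q-p)[1],(q-p)[0])) for p,q in((s[0],s[1]),(s[2],s[3]))])
y=np.radians(-14);ex=np.array([np.cos(y),np.sin(y)]);ey=np.array([-ex[1],ex[0]])
print('from case', c[0]+14e-3*ex-28e-3*ey, c[2]+14e-3*ex+34e-3*ey, c[1]-36e-3*ex-28e-3*ey,c[3]-36e-3*ex+34e-3*ey)
print('slot mid', g(179,400), g(178,467)+ey*.026)
# seam of chest at z=.07: 
p=onz(W,207,185,.07);q=onz(W,469,196,.07);print('seam yaw',np.degrees(np.arctan2((q-p)[1],(q-p)[0])))
```

```text
sq [array([ 0.5173, -0.2377]), array([ 0.5314, -0.2412]), array([ 0.5137, -0.2509]), array([ 0.5279, -0.2549])] [ 0.5226 -0.2462]
case [array([ 0.5161, -0.2153]), array([ 0.5645, -0.2289]), array([ 0.4996, -0.2752]), array([ 0.5478, -0.2885])]
yaw case L,R -15.313259528153045 -15.673520393778812 x edges [np.float64(-15.757403769349112), np.float64(-15.401973543078979)]
screws -15.77233684776442 -15.778597371823713 [np.float64(-15.468325172122034), np.float64(-15.485056604083494)]
from case [ 0.5229 -0.2458] [ 0.5215 -0.2456] [ 0.5228 -0.2474] [ 0.5211 -0.2468]
slot mid [ 0.5183 -0.2617] [ 0.5223 -0.246 ]
seam yaw -15.473052527791701
```

Run:
```python
from h import *
plan([.5625,.2507,.405],79.7,11)
```

```text
delta world [0.04834383 0.48193564 0.00259233] rotvec deg [-0.23760286 -0.1571649  -2.81811219]
0 [ 4.37 -0.57 -0.01] [-0.02 -0.01 -0.26]
1 [ 4.37 -0.55 -0.01] [-0.02 -0.01 -0.26]
2 [ 4.37 -0.53 -0.01] [-0.02 -0.01 -0.26]
3 [ 4.37 -0.51 -0.01] [-0.02 -0.01 -0.26]
4 [ 4.38 -0.49 -0.01] [-0.02 -0.01 -0.26]
5 [ 4.38 -0.47 -0.02] [-0.02 -0.01 -0.26]
6 [ 4.38 -0.45 -0.02] [-0.02 -0.01 -0.26]
7 [ 4.38 -0.43 -0.02] [-0.02 -0.01 -0.26]
8 [ 4.38 -0.41 -0.02] [-0.02 -0.01 -0.26]
9 [ 4.39 -0.39 -0.02] [-0.02 -0.01 -0.26]
10 [ 4.39 -0.37 -0.02] [-0.02 -0.01 -0.26]
```

Request:
{"api": "jog_arm", "payload": {"steps": [[[4.4, -0.6, 0], [0, 0, -0.3]], [[4.4, -0.6, 0], [0, 0, -0.3]], [[4.4, -0.5, 0], [0, 0, -0.3]], [[4.4, -0.5, 0], [0, 0, -0.3]], [[4.4, -0.5, 0], [0, 0, -0.3]], [[4.4, -0.5, 0], [0, 0, -0.3]], [[4.4, -0.5, 0], [0, 0, -0.3]], [[4.4, -0.5, 0], [0, 0, -0.3]]]}}

```text
t: 2.25
tool_pos: [0.5472, 0.1211, 0.4013]
tool_rot: [-2.441, -1.972, 0.006]
contact_force: [0.8, -0.2, 0.2]
opening: 0.085
```

Run:
```python
from h import *
st();plan([.5625,.2507,.405],79.7,3)
```

```text
t 2.25 pos [0.5472 0.1211 0.4013] th 77.88 z [-5.1e-03  6.0e-04 -1.0e+00] F [ 0.76 -0.24  0.24] tq [ 0.02  -0.014 -0.01 ] op 0.085 q [ 0.08 -0.1   1.77  0.    1.48  0.3 ]
delta world [0.01534692 0.12962082 0.00368502] rotvec deg [-0.29149982  0.02265904 -1.82063605]
0 [ 4.33 -0.41 -0.12] [-0.1   0.01 -0.61]
1 [ 4.34 -0.36 -0.12] [-0.1   0.01 -0.61]
2 [ 4.34 -0.32 -0.12] [-0.1   0.01 -0.61]
```

Request:
{"api": "jog_arm", "payload": {"steps": [[[4.3, -0.4, -0.1], [-0.1, 0, -0.6]], [[4.3, -0.4, -0.1], [-0.1, 0, -0.6]], [[3.3, -0.3, -0.1], [-0.1, 0, -0.6]], [[0, 0, 0], [0, 0, 0]], [[0, 0, 0], [0, 0, 0]]]}}

```text
t: 2.75
tool_pos: [0.5598, 0.2442, 0.403]
tool_rot: [2.412, 2.012, -0.003]
contact_force: [0.4, -0.2, -0.7]
opening: 0.0853
```

Run:
```python
from h import *
st()
W=ctrl.camera_info('wrist');np.save('w2.npy',W,allow_pickle=True)
i=snap('wrist','pics/w2.png');st()
k=np.array([.5625,.2507,.131]);u,v=proj(W,k).astype(int);print(u,v)
x0,y0=u-75,v-60;print(x0,y0)
cv2.imwrite('pics/w2c.png',cv2.resize(i[y0:y0+120,x0:x0+150,::-1],None,fx=5,fy=5,interpolation=cv2.INTER_CUBIC))
```

```text
t 2.75 pos [0.5598 0.2442 0.403 ] th 79.67 z [-0.0014 -0.0016 -1.    ] F [ 0.44 -0.24 -0.67] tq [0.063 0.015 0.033] op 0.0853 q [ 0.29  0.02  1.65 -0.    1.47  0.47]
t 2.8 pos [0.5598 0.2439 0.4031] th 79.63 z [-0.0014 -0.0012 -1.    ] F [-0.15  0.61 -0.76] tq [ 0.025  0.034 -0.019] op 0.0858 q [ 0.29  0.02  1.65 -0.    1.47  0.47]
320 230
245 170
```

View pics/w2c.png

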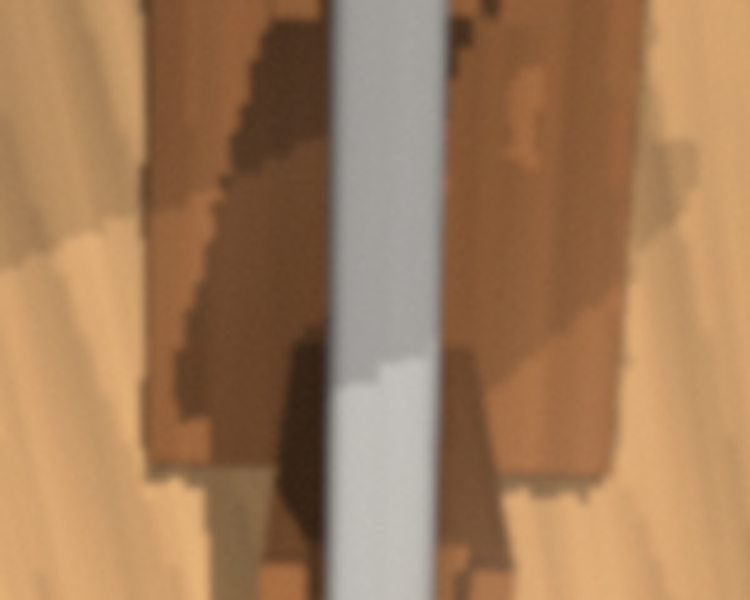

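View pics/w2.png

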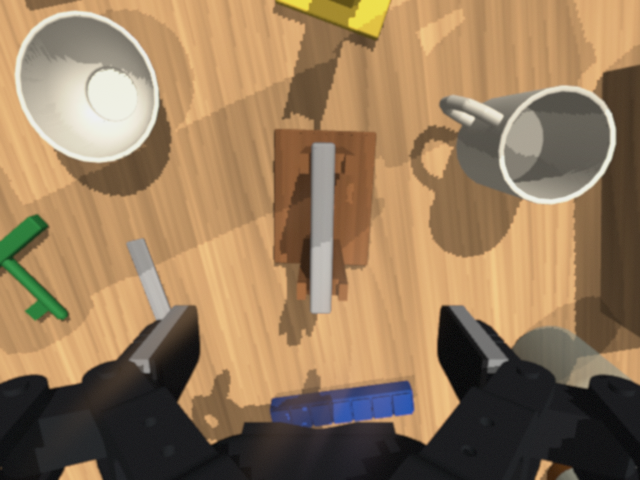

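Run:
```python
from h import *
np.set_printoptions(precision=4,suppress=True)
W=np.load('w2.npy',allow_pickle=True).item()
i=cv2.imread('pics/w2.png')
m=((i.max(2).astype(int)-i.min(2))<22)&(i.max(2)>110);m[:130]=0;m[325:]=0;m[:,:290]=0;m[:,:][:,350:]=0
n,l,s,c=cv2.connectedComponentsWithStats(m.astype(np.uint8));k=1+np.argmax(s[1:,4]);print(s[k])
ct,_=cv2.findContours((l==k).astype(np.uint8),0,1);r=cv2.minAreaRect(ct[0]);b=cv2.boxPoints(r);print(r,b)
p=[onz(W,u,v,.131)[:2] for u,v in b];print(p,np.mean(p,0))
for u in(313,):
  e=onz(W,323.3,142.5,.131);f=onz(W,321.2,312.5,.131);d=(e-f)[:2];print(e,f,np.linalg.norm(d),np.degrees(np.arctan2(-d[0],d[1])),(e+f)/2)
# height check: wrist ray vs top/scene ray on +y end mid
S=ctrl.camera_info('scene');T=ctrl.camera_info('top')
g=lambda u,v:(222+(u+.5)/6-.5,190+(v+.5)/6-.5)
print(tri((W,323.3,142.5),(T,*g(59,121))),tri((W,321.2,312.5),(T,*g(340,181))))
g=lambda u,v:(350+(u+.5)/6-.5,215+(v+.5)/6-.5)
print(tri((W,323.3,142.5),(S,*g(415,52))),tri((W,321.2,312.5),(S,*g(132,130))))
# stand base corners at z=.01
for u,v in((275,130),(376,132),(369,266),(274,265)):print(onz(W,u,v,.01)[:2])
bb=[onz(W,u,v,.01)[:2] for u,v in((275,130),(376,132),(369,266),(274,265))];print(np.mean(bb,0), np.degrees(np.arctan2(*(-(bb[0]-bb[3])*[1,-1]))))
plan([.5625,.2507,.32],79.7,1)
```

```text
[ 310  143   25  170 3594]
((321.9851379394531, 227.5072021484375), (22.412355422973633, 169.26290893554688), 0.8487642407417297) [[309.5265 311.9634]
 [312.0338 142.719 ]
 [334.4438 143.051 ]
 [331.9364 312.2953]]
[array([0.5456, 0.1978]), array([0.5671, 0.304 ]), array([0.58  , 0.3014]), array([0.5601, 0.1949])] [0.5632 0.2495]
[0.5736 0.3029 0.131 ] [0.5531 0.196  0.131 ] 0.10886498897094314 -10.86127902830672 [0.5634 0.2495 0.131 ]
(array([0.5733, 0.3032, 0.1277]), [0.000519339690626766, 0.0005193396906267769]) (array([0.5525, 0.1966, 0.1314]), [0.0008026679863167859, 0.0008026679863167327])
(array([0.573 , 0.3023, 0.1315]), [0.0009197492342229234, 0.0009197492342230038]) (array([0.5545, 0.198 , 0.1329]), [0.0015371995011912833, 0.0015371995011913566])
[0.5348 0.317 ]
[0.6213 0.2995]
[0.5973 0.1782]
[0.508  0.1955]
[0.5653 0.2475] -12.452352772390384
delta world [ 0.0027  0.0068 -0.0831] rotvec deg [-0.0651  0.0804 -0.0667]
0 [0.73 0.15 8.3 ] [-0.07  0.08 -0.07]
```

Request:
{"api": "jog_arm", "payload": {"steps": [[[0.6, 0.2, 2.5], [0, 0, 0.6]], [[0, 0, 4], [0, 0, 0]], [[0, 0, 2], [0, 0, 0]], [[0, 0, 0], [0, 0, 0]]], "fingers": 0.3}}

```text
t: 3.2
tool_pos: [0.5642, 0.2426, 0.3178]
tool_rot: [2.431, 1.985, 0.002]
contact_force: [0.0, 0.1, -1.1]
opening: 0.0558
```

Run:
```python
from h import *
st();plan([.563,.2497,.278],79,2)
W=ctrl.camera_info('wrist');snap('wrist','pics/w3.png')
```

```text
t 3.2 pos [0.5642 0.2426 0.3178] th 78.46 z [ 0.0029 -0.0016 -1.    ] F [ 0.    0.09 -1.08] tq [-0.032  0.006  0.001] op 0.0558 q [ 0.29  0.09  1.72 -0.    1.33  0.49]
delta world [-0.00124386  0.00712234 -0.03982089] rotvec deg [ 0.17816047  0.05734914 -0.54065568]
0 [ 0.34 -0.14  1.99] [ 0.09  0.03 -0.27]
1 [ 0.34 -0.13  1.99] [ 0.09  0.03 -0.27]
```

View pics/w3.png

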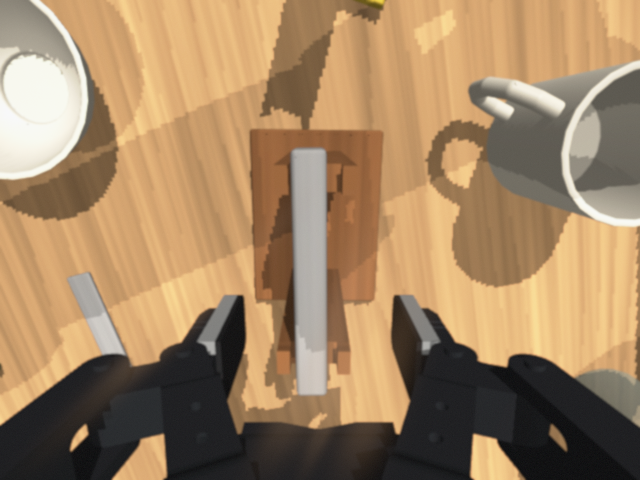

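Run:
```python
from h import *
np.set_printoptions(precision=4,suppress=True)
W=ctrl.camera_info('wrist');W2=np.load('w2.npy',allow_pickle=True).item()
e=onz(W,309,149,.131);f=onz(W,311.5,394,.131);d=e-f;print(e,f,(e+f)/2,np.linalg.norm(d),np.degrees(np.arctan2(-d[0],d[1])))
print(tri((W,309,149),(W2,323.3,142.5)),tri((W,311.5,394),(W2,321.2,312.5)))
```

```text
[0.5744 0.3026 0.131 ] [0.553  0.1953 0.131 ] [0.5637 0.249  0.131 ] 0.10936396148982244 -11.298146163916599
(array([0.5738, 0.302 , 0.1109]), [0.0002565834337667365, 0.00025658343376668875]) (array([0.5534, 0.1972, 0.1336]), [3.793459487328646e-05, 3.7934594873221286e-05])
```

Request:
{"api": "jog_arm", "payload": {"steps": [[[0.4, -0.1, 2.0], [0.1, 0, -0.3]], [[0.4, -0.1, 1.6], [0.1, 0, -0.3]], [[0, 0, 0.3], [0, 0, 0]], [[0, 0, 0], [0, 0, 0]]]}}

```text
t: 3.65
tool_pos: [0.5668, 0.2485, 0.2853]
tool_rot: [2.423, 1.991, 0.013]
contact_force: [-0.2, -0.6, 0.3]
opening: 0.0553
```

Run:
```python
from h import *
st();plan([.5635,.2494,.278],79,1)
```

```text
t 3.65 pos [0.5668 0.2485 0.2853] th 78.82 z [ 0.0096  0.0015 -1.    ] F [-0.16 -0.56  0.34] tq [-0.001  0.064  0.024] op 0.0553 q [ 0.29  0.14  1.73 -0.    1.27  0.49]
delta world [-0.00332284  0.00087416 -0.00729342] rotvec deg [ 0.52211494 -0.19140895 -0.18109388]
0 [ 0.02 -0.35  0.73] [ 0.52 -0.19 -0.18]
```

Request:
{"api": "jog_arm", "payload": {"steps": [[[0, -0.3, 0.7], [0.6, -0.2, -0.2]], [[0, 0, 0], [0, 0, 0]], [[0, 0, 0], [0, 0, 0]]]}}

```text
t: 3.95
tool_pos: [0.5646, 0.2492, 0.2806]
tool_rot: [2.424, 1.999, 0.003]
contact_force: [-0.1, 0.8, 0.3]
opening: 0.0556
```

Run:
```python
from h import *
st();plan([.5635,.2494,.278],79,1)
```

```text
t 3.95 pos [0.5646 0.2492 0.2806] th 79.02 z [ 0.0017  0.0011 -1.    ] F [-0.12  0.8   0.3 ] tq [-0.    -0.058 -0.033] op 0.0556 q [0.3  0.14 1.74 0.   1.27 0.49]
delta world [-0.00110556  0.00020457 -0.00263689] rotvec deg [ 0.0847454  -0.07888891  0.02276126]
0 [-0.   -0.11  0.26] [ 0.08 -0.08  0.02]
```

Request:
{"api": "jog_arm", "payload": {"steps": [[[0, -0.2, 0.4], [0.1, -0.1, 0]], [[0, 0, 0], [0, 0, 0]]]}}

```text
t: 4.15
tool_pos: [0.5627, 0.2497, 0.2772]
tool_rot: [2.423, 1.999, 0.001]
contact_force: [-0.8, -0.6, 0.9]
opening: 0.0558
```

Request:
{"api": "jog_arm", "payload": {"steps": [[[0, 0, 0], [0, 0, 0]], [[0, 0, 0], [0, 0, 0]], [[0, 0, 0], [0, 0, 0]], [[0, 0, 0], [0, 0, 0]], [[0, 0, 0], [0, 0, 0]], [[0, 0, 0], [0, 0, 0]]], "fingers": -1, "grip_force": 50}}

```text
t: 4.75
tool_pos: [0.5627, 0.2499, 0.2776]
tool_rot: [2.423, 1.999, 0.002]
contact_force: [-0.5, 0.3, 1.0]
opening: 0.013
```

Run:
```python
from h import *
st()
```

```text
t 4.75 pos [0.5627 0.2499 0.2776] th 79.04 z [ 1.2e-03  1.0e-04 -1.0e+00] F [-0.51  0.26  1.02] tq [-0.041  0.031  0.026] op 0.013 q [ 0.3   0.14  1.74 -0.    1.26  0.49]
```

Request:
{"api": "jog_arm", "payload": {"steps": [[[0, 0, -2], [0, 0, 0]], [[0, 0, -4], [0, 0, 0]], [[0, 0, -4], [0, 0, 0]], [[0, 0, -3], [0, 0, 0]], [[0, 0, 0], [0, 0, 0]]]}}

```text
t: 5.25
tool_pos: [0.5619, 0.2493, 0.4068]
tool_rot: [-2.422, -1.997, 0.011]
contact_force: [0.3, 0.3, -0.3]
opening: 0.0132
```

Run:
```python
from h import *
st();W=ctrl.camera_info('wrist');snap('wrist','pics/w4.png')
plan([.5217,-.2455,.405],74.5,11)
```

```text
t 5.25 pos [0.5619 0.2493 0.4068] th 79.01 z [-0.0069 -0.0031 -1.    ] F [ 0.33  0.33 -0.28] tq [ 0.008 -0.093 -0.003] op 0.0132 q [ 0.3   0.03  1.63 -0.    1.49  0.49]
delta world [-0.03973546 -0.49466037  0.00107144] rotvec deg [-0.53920232  0.37614621  4.50604028]
0 [-4.48  0.5   0.01] [-0.05  0.03  0.41]
1 [-4.48  0.54  0.01] [-0.05  0.03  0.41]
2 [-4.48  0.57  0.01] [-0.05  0.03  0.41]
3 [-4.47  0.6   0.01] [-0.05  0.03  0.41]
4 [-4.47  0.63  0.  ] [-0.05  0.03  0.41]
5 [-4.46  0.66  0.  ] [-0.05  0.03  0.41]
6 [-4.46  0.69  0.  ] [-0.05  0.03  0.41]
7 [-4.45  0.73 -0.  ] [-0.05  0.03  0.41]
8 [-4.45  0.76 -0.  ] [-0.05  0.03  0.41]
9 [-4.44  0.79 -0.01] [-0.05  0.03  0.41]
10 [-4.44  0.82 -0.01] [-0.05  0.03  0.41]
```

View pics/w4.png

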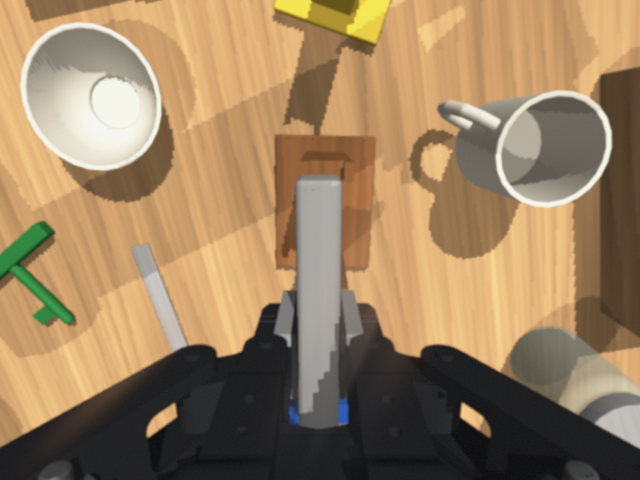

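Request:
{"api": "jog_arm", "payload": {"steps": [[[-3, 0.4, 0], [0, 0, 0.4]], [[-4.5, 0.5, 0], [0, 0, 0.4]], [[-4.5, 0.6, 0], [0, 0, 0.4]], [[-4.5, 0.6, 0], [0, 0, 0.4]], [[-4.5, 0.6, 0], [0, 0, 0.4]], [[-4.5, 0.7, 0], [0, 0, 0.4]], [[-4.5, 0.7, 0], [0, 0, 0.4]], [[-4.5, 0.7, 0], [0, 0, 0.4]]]}}

```text
t: 6.1
tool_pos: [0.5292, -0.1047, 0.3823]
tool_rot: [-2.45, -1.926, 0.051]
contact_force: [0.0, -0.6, -1.0]
opening: 0.0128
```

Run:
```python
from h import *
st();plan([.5217,-.2455,.405],74.5,4)
```

```text
t 6.1 pos [ 0.5292 -0.1047  0.3823] th 76.36 z [-0.041  -0.0011 -0.9992] F [ 0.03 -0.58 -0.98] tq [-0.041 -0.08   0.006] op 0.0128 q [-0.33 -0.13  1.83 -0.01  1.48 -0.09]
delta world [-0.00747481 -0.14082703  0.02272435] rotvec deg [-2.25853755  0.6549152   1.84340236]
0 [-3.47  0.63 -0.56] [-0.56  0.16  0.46]
1 [-3.46  0.66 -0.56] [-0.56  0.16  0.46]
2 [-3.46  0.69 -0.56] [-0.56  0.16  0.46]
3 [-3.45  0.73 -0.57] [-0.56  0.16  0.46]
```

Request:
{"api": "jog_arm", "payload": {"steps": [[[-3.5, 0.6, -0.9], [-0.9, 0.2, 0.5]], [[-3.5, 0.7, -0.9], [-0.9, 0.2, 0.5]], [[-3.0, 0.7, -0.7], [-0.6, 0.2, 0.5]], [[-2, 0.4, -0.5], [-0.4, 0.2, 0.2]], [[0, 0, 0], [0, 0, 0]], [[0, 0, 0], [0, 0, 0]]]}}

```text
t: 6.7
tool_pos: [0.5178, -0.2362, 0.3934]
tool_rot: [-2.494, -1.88, 0.005]
contact_force: [0.7, 0.2, -1.2]
opening: 0.0132
```

Run:
```python
from h import *
st();plan([.5217,-.2455,.405],74.5,2)
```

```text
t 6.7 pos [ 0.5178 -0.2362  0.3934] th 74.02 z [-0.0136  0.0126 -0.9998] F [ 0.67  0.23 -1.15] tq [-0.02  -0.021 -0.025] op 0.0132 q [-0.56 -0.07  1.75  0.    1.48 -0.28]
delta world [ 0.00389345 -0.00928112  0.01162192] rotvec deg [-0.94532918 -0.48623961 -0.47396055]
0 [-0.39  0.31 -0.59] [-0.47 -0.24 -0.24]
1 [-0.39  0.31 -0.59] [-0.47 -0.24 -0.24]
```

Request:
{"api": "jog_arm", "payload": {"steps": [[[-0.5, 0.4, 0], [-0.6, -0.3, -0.3]], [[-0.4, 0.3, 0], [-0.6, -0.3, -0.3]], [[0, 0, 0], [0, 0, 0]], [[0, 0, 0], [0, 0, 0]]]}}

```text
t: 7.1
tool_pos: [0.5225, -0.2445, 0.3888]
tool_rot: [2.494, 1.91, -0.001]
contact_force: [0.2, 0.7, -1.6]
opening: 0.0128
```

Run:
```python
from h import *
st();plan([.5217,-.2455,.39],74.5,2)
W=ctrl.camera_info('wrist');np.save('w5.npy',W,allow_pickle=True);i=snap('wrist','pics/w5.png')
cv2.imwrite('pics/w5s.png',cv2.resize(ctrl.get_image('scene')[270:390,90:210,::-1],None,fx=5,fy=5,interpolation=cv2.INTER_CUBIC))
cv2.imwrite('pics/w5t.png',cv2.resize(ctrl.get_image('top')[180:300,410:540,::-1],None,fx=5,fy=5,interpolation=cv2.INTER_CUBIC))
```

```text
t 7.1 pos [ 0.5225 -0.2445  0.3888] th 74.9 z [-2.e-04 -3.e-04 -1.e+00] F [ 0.25  0.69 -1.58] tq [-0.046 -0.077  0.019] op 0.0128 q [-0.57 -0.05  1.74 -0.    1.45 -0.3 ]
delta world [-0.00075827 -0.00097423  0.00116417] rotvec deg [-0.00672642  0.02242591  0.40306514]
0 [-0.06 -0.02 -0.06] [-0.    0.01  0.2 ]
1 [-0.06 -0.02 -0.06] [-0.    0.01  0.2 ]
```

View pics/w5.png

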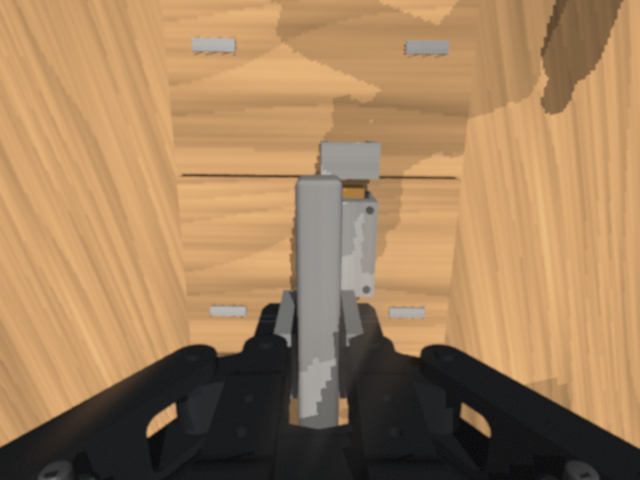

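View pics/w5s.png

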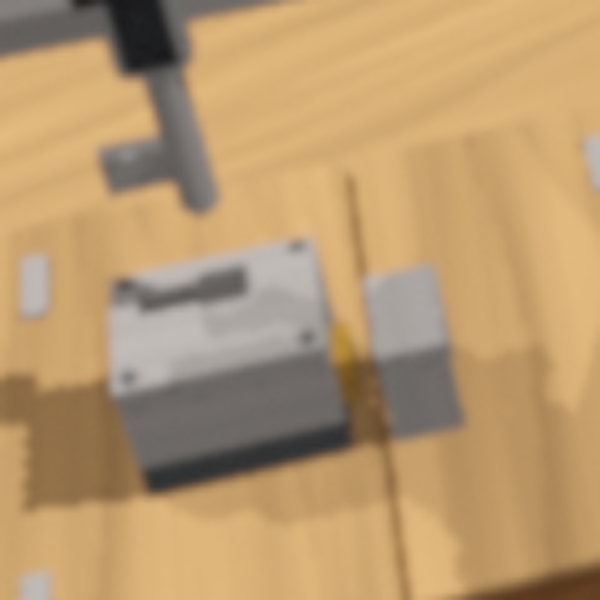

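View pics/w5t.png

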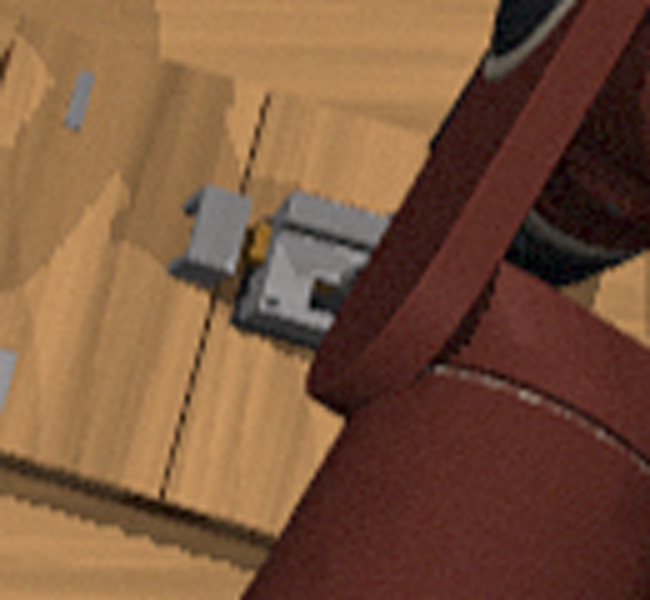

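```bash
python3 - <<'E'
from h import *
np.set_printoptions(precision=4,suppress=True)
S=ctrl.camera_info('scene');g=lambda u,v:(90+(u+.5)/5-.5,270+(v+.5)/5-.5)
inv=lambda p:((p[0]-90+.5)*5-.5,(p[1]-270+.5)*5-.5)
o=ctrl.get_obs();P=o['tool_pos']
print('tip pred',inv(proj(S,[P[0],P[1],P[2]-.239])),'axis z+40',inv(proj(S,[P[0],P[1],P[2]-.199])))
for h in([.5226,-.2462],[.5204,-.2444]): print('hole pred',h,inv(proj(S,[*h,.118])))
y=np.radians(-15.5);ex=np.array([np.cos(y),np.sin(y)]);ey=np.array([-ex[1],ex[0]])
h=np.array([.522,-.2455])
print('hole corners',[np.round(inv(proj(S,[*(h+a*ex*.0075+b*ey*.0075),.118]))) for a in(-1,1) for b in(-1,1)],'case',[np.round(inv(proj(S,[*(h+a*ex+b*ey),.118]))) for a in(-.014,.036) for b in(-.034,.028)])
E
python3 - <<'E'
import cv2
i=cv2.imread('pics/w5s.png');cv2.imwrite('pics/w5s2.png',cv2.resize(i[40:330,80:350],None,fx=2.06,fy=2.06))
E
```

```text
tip pred (np.float64(198.63494615677791), np.float64(213.87217508745164)) axis z+40 (np.float64(169.03777180036036), np.float64(116.03509907580343))
hole pred [0.5226, -0.2462] (np.float64(216.61298587375808), np.float64(290.9300196604452))
hole pred [0.5204, -0.2444] (np.float64(219.95480321553114), np.float64(284.33097384742194))
hole corners [array([192., 278.]), array([242., 267.]), array([194., 311.]), array([245., 300.])] case [array([103., 283.]), array([307., 238.]), array([107., 398.]), array([320., 349.])]
```

View pics/w5s2.png

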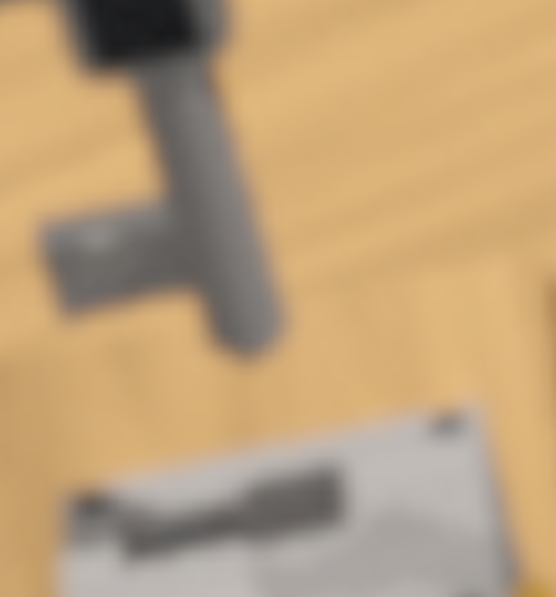

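Request:
{"api": "jog_arm", "payload": {"steps": [[[-0.1, 0, 1.5], [0, 0, 0.4]], [[0, 0, 1.0], [0, 0, 0]], [[0, 0, 0], [0, 0, 0]]]}}

```text
t: 7.55
tool_pos: [0.5221, -0.2454, 0.3624]
tool_rot: [2.5, 1.9, 0.0]
contact_force: [-0.0, 1.1, -0.8]
opening: 0.013
```

Run:
```python
from h import *
st();plan([.5218,-.2455,.362],74.5,1)
cv2.imwrite('pics/w6s.png',cv2.resize(ctrl.get_image('scene')[290:370,100:180,::-1],None,fx=7,fy=7,interpolation=cv2.INTER_CUBIC))
```

```text
t 7.55 pos [ 0.5221 -0.2454  0.3624] th 74.48 z [ 9.0e-04 -1.1e-03 -1.0e+00] F [-0.01  1.06 -0.82] tq [ 0.051 -0.061 -0.005] op 0.013 q [-0.57 -0.03  1.77 -0.    1.4  -0.3 ]
delta world [-0.00031285 -0.00012884 -0.0004366 ] rotvec deg [ 0.0667588   0.04612409 -0.02362741]
0 [-0.02 -0.03  0.04] [ 0.07  0.05 -0.02]
```

View pics/w6s.png

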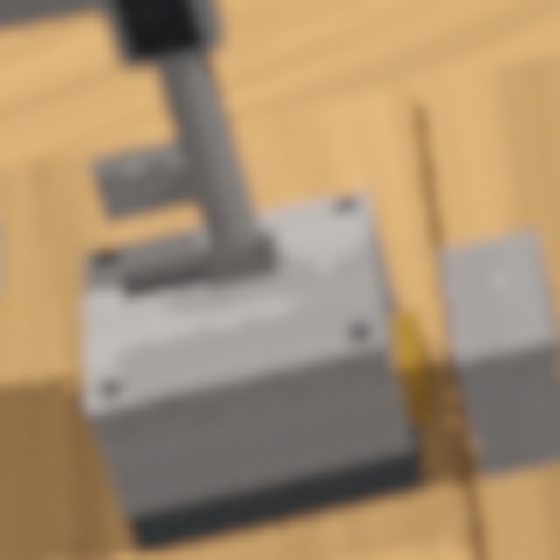

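Request:
{"api": "jog_arm", "payload": {"steps": [[[0, 0, 0.4], [0, 0, 0]], [[0, 0, 0.4], [0, 0, 0]], [[0, 0, 0], [0, 0, 0]]]}}

```text
t: 7.9
tool_pos: [0.5222, -0.2455, 0.3543]
tool_rot: [2.5, 1.9, 0.0]
contact_force: [-0.5, 0.1, -2.0]
opening: 0.0133
```

Run:
```python
from h import *
st()
cv2.imwrite('pics/w7s.png',cv2.resize(ctrl.get_image('scene')[290:370,100:180,::-1],None,fx=7,fy=7,interpolation=cv2.INTER_CUBIC))
```

```text
t 7.9 pos [ 0.5222 -0.2455  0.3543] th 74.47 z [ 0.0014 -0.0014 -1.    ] F [-0.52  0.14 -1.99] tq [ 0.018 -0.063 -0.051] op 0.0133 q [-0.57 -0.02  1.78 -0.    1.39 -0.3 ]
```

View pics/w7s.png

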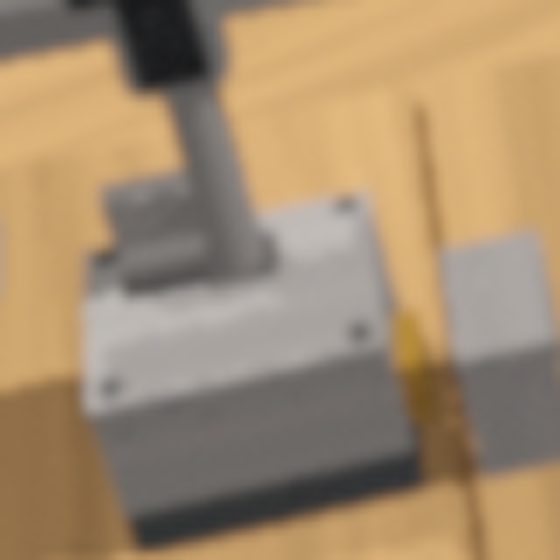

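Request:
{"api": "jog_arm", "payload": {"steps": [[[0, 0, 0.4], [0, 0, 0]], [[0, 0, 0.4], [0, 0, 0]], [[0, 0, 0], [0, 0, 0]]]}}

```text
t: 8.25
tool_pos: [0.5225, -0.2457, 0.3467]
tool_rot: [2.498, 1.899, 0.001]
contact_force: [-0.3, 0.5, -1.4]
opening: 0.0128
```

Run:
```python
from h import *
st();plan([.5218,-.2455,.31],74.5,1)
```

```text
t 8.25 pos [ 0.5225 -0.2457  0.3467] th 74.47 z [ 0.0028 -0.0024 -1.    ] F [-0.3   0.48 -1.4 ] tq [-0.051  0.049 -0.016] op 0.0128 q [-0.57 -0.02  1.78 -0.    1.37 -0.3 ]
delta world [-0.00066312  0.00020992 -0.0367043 ] rotvec deg [ 0.19175053  0.08718627 -0.02916956]
0 [ 0.01 -0.08  3.67] [ 0.19  0.09 -0.03]
```

Request:
{"api": "jog_arm", "payload": {"steps": [[[0, -0.06, 0.4], [0.2, 0.1, 0]], [[0, -0.03, 0.4], [0.1, 0.05, 0]], [[0, 0, 0], [0, 0, 0]]]}}

```text
t: 8.55
tool_pos: [0.5216, -0.2454, 0.3381]
tool_rot: [-2.499, -1.899, 0.0]
contact_force: [0.1, 0.1, -1.2]
opening: 0.0133
```

Run:
```python
from h import *
st();plan([.5218,-.2455,.31],74.5,1)
```

```text
t 8.55 pos [ 0.5216 -0.2454  0.3381] th 74.47 z [-0.0018  0.0019 -1.    ] F [ 0.15  0.1  -1.2 ] tq [-0.006  0.035  0.009] op 0.0133 q [-0.57 -0.01  1.79  0.    1.36 -0.3 ]
delta world [ 2.42741655e-04 -6.75706509e-05 -2.80620606e-02] rotvec deg [-0.12768473 -0.07714796 -0.029312  ]
0 [-0.    0.03  2.81] [-0.13 -0.08 -0.03]
```

Request:
{"api": "jog_arm", "payload": {"steps": [[[0, 0.02, 0.4], [-0.1, 0, 0]], [[0, 0, 0.4], [0.05, 0.05, 0]], [[0, 0, 0], [0, 0, 0]]]}}

```text
t: 8.85
tool_pos: [0.5217, -0.2455, 0.3292]
tool_rot: [-2.499, -1.899, -0.002]
contact_force: [0.0, -0.1, -2.0]
opening: 0.0131
```

Run:
```python
from h import *
st();plan([.5218,-.2455,.31],74.5,1)
```

```text
t 8.85 pos [ 0.5217 -0.2455  0.3292] th 74.47 z [-7.0e-04  2.6e-03 -1.0e+00] F [ 0.02 -0.13 -1.97] tq [-0.012 -0.025 -0.02 ] op 0.0131 q [-0.57 -0.    1.8   0.    1.35 -0.3 ]
delta world [ 6.95097651e-05 -1.70271169e-05 -1.92434602e-02] rotvec deg [-0.08080071 -0.13360026 -0.03122453]
0 [-0.    0.01  1.92] [-0.08 -0.13 -0.03]
```

Request:
{"api": "jog_arm", "payload": {"steps": [[[0, 0, 0.4], [-0.05, -0.1, 0]], [[0, -0.01, 0.3], [0.05, 0, 0]], [[0, 0, 0], [0, 0, 0]]]}}

```text
t: 9.15
tool_pos: [0.5216, -0.2455, 0.3216]
tool_rot: [-2.5, -1.9, 0.001]
contact_force: [0.3, -0.7, -1.8]
opening: 0.0131
```

Run:
```python
from h import *
st();plan([.5218,-.2455,.31],74.5,1)
```

```text
t 9.15 pos [ 0.5216 -0.2455  0.3216] th 74.47 z [-1.3e-03  8.0e-04 -1.0e+00] F [ 0.34 -0.7  -1.77] tq [ 0.014 -0.007  0.005] op 0.0131 q [-0.57  0.    1.8  -0.    1.33 -0.3 ]
delta world [ 1.59071053e-04 -4.87883791e-05 -1.16013261e-02] rotvec deg [-0.08150748 -0.02452982 -0.03019374]
0 [-0.    0.02  1.16] [-0.08 -0.02 -0.03]
```

Request:
{"api": "jog_arm", "payload": {"steps": [[[0, 0.02, 0.3], [-0.05, 0, 0]], [[0, 0, 0.3], [0.05, 0, 0]], [[0, 0, 0], [0, 0, 0]]]}}

```text
t: 9.45
tool_pos: [0.5219, -0.2455, 0.3152]
tool_rot: [-2.5, -1.9, 0.001]
contact_force: [0.4, -0.1, -1.7]
opening: 0.0131
```

Run:
```python
from h import *
st();plan([.5218,-.2455,.31],74.5,1)
```

```text
t 9.45 pos [ 0.5219 -0.2455  0.3152] th 74.47 z [-1.1e-03  7.0e-04 -1.0e+00] F [ 0.35 -0.09 -1.68] tq [-0.033 -0.063  0.028] op 0.0131 q [-0.57  0.01  1.81  0.    1.32 -0.3 ]
delta world [-7.25888792e-05  8.45956005e-06 -5.15289308e-03] rotvec deg [-0.07099147 -0.02401472 -0.03034417]
0 [-0.   -0.01  0.52] [-0.07 -0.02 -0.03]
```

Request:
{"api": "jog_arm", "payload": {"steps": [[[0, 0, 0.2], [0, 0, 0]], [[0, 0, 0.15], [0, 0, 0]], [[0, 0, 0], [0, 0, 0]]]}}

```text
t: 9.75
tool_pos: [0.5219, -0.2456, 0.3114]
tool_rot: [-2.5, -1.9, 0.001]
contact_force: [0.4, -0.1, -2.1]
opening: 0.0131
```

Run:
```python
from h import *
st();plan([.5218,-.2455,.31],74.5,1)
```

```text
t 9.75 pos [ 0.5219 -0.2456  0.3114] th 74.47 z [-1.e-03  6.e-04 -1.e+00] F [ 0.42 -0.12 -2.06] tq [-0.021 -0.001 -0.046] op 0.0131 q [-0.57  0.01  1.81 -0.    1.32 -0.3 ]
delta world [-1.17761611e-04  5.18659924e-05 -1.40797716e-03] rotvec deg [-0.06295845 -0.01824476 -0.03147476]
0 [ 0.   -0.01  0.14] [-0.06 -0.02 -0.03]
```

Request:
{"api": "jog_arm", "payload": {"steps": [[[0, 0, 0.1], [0, 0, 0]], [[0, 0, 0.1], [0, 0, 0]], [[0, 0, 0], [0, 0, 0]]]}}

```text
t: 10.05
tool_pos: [0.5222, -0.2457, 0.3106]
tool_rot: [2.501, 1.901, 0.0]
contact_force: [-0.3, -0.1, -1.8]
opening: 0.013
```

Run:
```python
from h import *
st()
```

```text
t 10.05 pos [ 0.5222 -0.2457  0.3106] th 74.47 z [ 3.e-04 -2.e-04 -1.e+00] F [-0.33 -0.07 -1.84] tq [0.007 0.037 0.004] op 0.013 q [-0.57  0.02  1.81 -0.    1.31 -0.3 ]
```

Request:
{"api": "jog_arm", "payload": {"steps": [[[0, 0, 0.15], [0, 0, 0]], [[0, 0, 0.1], [0, 0, 0]]]}}

```text
t: 10.25
tool_pos: [0.5226, -0.246, 0.3103]
tool_rot: [2.5, 1.9, 0.001]
contact_force: [-2.5, 0.9, 4.1]
opening: 0.013
```

Run:
```python
from h import *
st()
```

```text
t 10.25 pos [ 0.5226 -0.246   0.3103] th 74.48 z [ 0.0014 -0.0011 -1.    ] F [-2.45  0.86  4.1 ] tq [0.368 0.678 0.011] op 0.013 q [-0.57  0.02  1.81 -0.    1.31 -0.3 ]
```

Request:
{"api": "jog_arm", "payload": {"steps": [[[0, 0, -0.05], [0, 0, 0]], [[0, 0, 0], [0, 0, 0]], [[0, 0, 0], [0, 0, 0]], [[0, 0, 0], [0, 0, 0]], [[0, 0, -1.0], [0, 0, 0]], [[0, 0, -3], [0, 0, 0]], [[0, 0, -3], [0, 0, 0]], [[0, 0, 0], [0, 0, 0]]], "fingers": 0}}

```text
t: 11.05
tool_pos: [0.5223, -0.2458, 0.3827]
tool_rot: [2.501, 1.901, 0.0]
contact_force: [1.3, -0.4, 0.1]
opening: 0.0427
```

Run:
```python
from h import *
st();W=ctrl.camera_info('wrist');np.save('w8.npy',W,allow_pickle=True);snap('wrist','pics/w8.png')
cv2.imwrite('pics/w8s.png',cv2.resize(ctrl.get_image('scene')[270:370,90:190,::-1],None,fx=5,fy=5,interpolation=cv2.INTER_CUBIC))
```

```text
t 11.05 pos [ 0.5223 -0.2458  0.3827] th 74.47 z [ 4.e-04 -3.e-04 -1.e+00] F [ 1.31 -0.41  0.13] tq [-0.025 -0.026 -0.006] op 0.0427 q [-0.57 -0.05  1.75 -0.    1.44 -0.3 ]
```

View pics/w8.png

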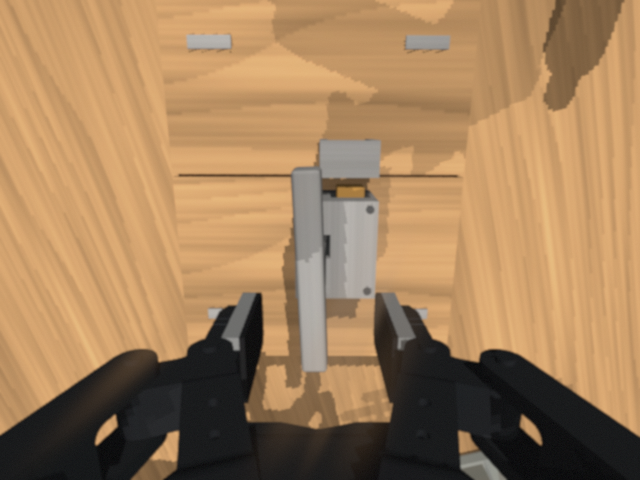

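View pics/w8s.png

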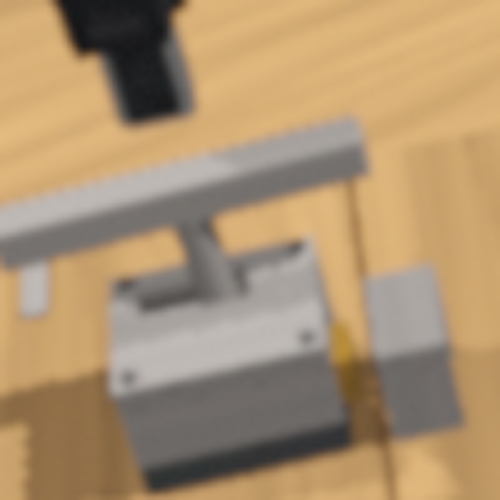

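Request:
{"api": "jog_arm", "payload": {"steps": [[[2.2, 1.7, 0], [0, 0, 0]], [[2.2, 1.7, 0], [0, 0, 0]], [[0, 0, 0], [0, 0, 0]], [[0, 0, 0], [0, 0, 0]], [[0, 0, 0], [0, 0, 0]]], "fingers": -1}}

```text
t: 11.65
tool_pos: [0.5651, -0.2111, 0.3706]
tool_rot: [-2.49, -1.889, 0.012]
contact_force: [-0.6, 0.5, -0.3]
opening: 0.0001
```

Run:
```python
from h import *
np.set_printoptions(precision=4,suppress=True)
W=np.load('w8.npy',allow_pickle=True).item()
e=onz(W,307,169,.164);f=onz(W,313.7,371,.164);d=e-f;print(e,f,(e+f)/2,np.linalg.norm(d),np.degrees(np.arctan2(-d[0],d[1])))
st();plan([.5668,-.2124,.318],74.5,2)
```

```text
[ 0.5312 -0.1961  0.164 ] [ 0.5052 -0.3     0.164 ] [ 0.5182 -0.2481  0.164 ] 0.10717722114164716 -14.039953677996554
t 11.65 pos [ 0.5651 -0.2111  0.3706] th 74.38 z [-0.0158  0.0078 -0.9998] F [-0.64  0.46 -0.32] tq [ 0.064  0.041 -0.037] op 0.0001 q [-0.48  0.03  1.69 -0.    1.44 -0.21]
delta world [ 0.0017 -0.0013 -0.0526] rotvec deg [-0.995  -0.1888 -0.1215]
0 [-0.05  0.14  2.63] [-0.5  -0.09 -0.06]
1 [-0.05  0.12  2.63] [-0.5  -0.09 -0.06]
```

Request:
{"api": "jog_arm", "payload": {"steps": [[[0, 0.1, 2.6], [-0.7, -0.1, -0.1]], [[0, 0.1, 2.6], [-0.5, -0.1, 0]], [[0, 0, 0.3], [0, 0, 0]], [[0, 0, 0], [0, 0, 0]]]}}

```text
t: 12.05
tool_pos: [0.5645, -0.2133, 0.3139]
tool_rot: [2.501, 1.895, 0.002]
contact_force: [0.6, -0.9, 0.8]
opening: 0.0002
```

Run:
```python
from h import *
st();plan([.5668,-.2124,.318],74.5,1)
cv2.imwrite('pics/w9s.png',cv2.resize(ctrl.get_image('scene')[230:370,80:220,::-1],None,fx=4,fy=4,interpolation=cv2.INTER_CUBIC))
snap('wrist','pics/w9.png')
```

```text
t 12.05 pos [ 0.5645 -0.2133  0.3139] th 74.31 z [ 0.0029 -0.0018 -1.    ] F [ 0.6  -0.91  0.84] tq [-0.007 -0.002  0.011] op 0.0002 q [-0.48  0.07  1.75 -0.    1.32 -0.21]
delta world [0.00230841 0.00089043 0.00410202] rotvec deg [ 0.18780248  0.05696691 -0.19270047]
0 [ 0.15  0.2  -0.41] [ 0.19  0.06 -0.19]
```

View pics/w9s.png

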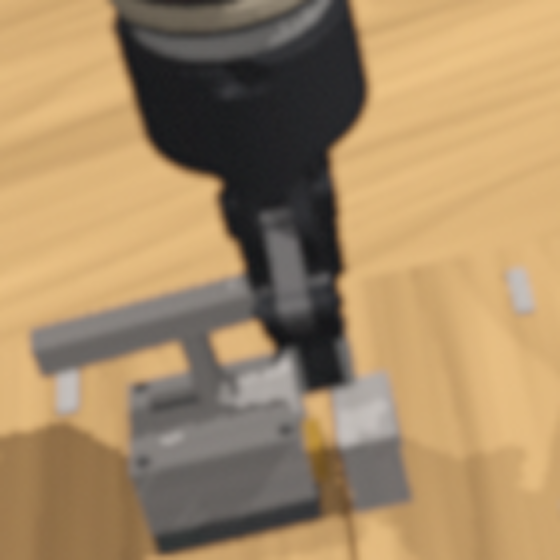

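View pics/w9.png

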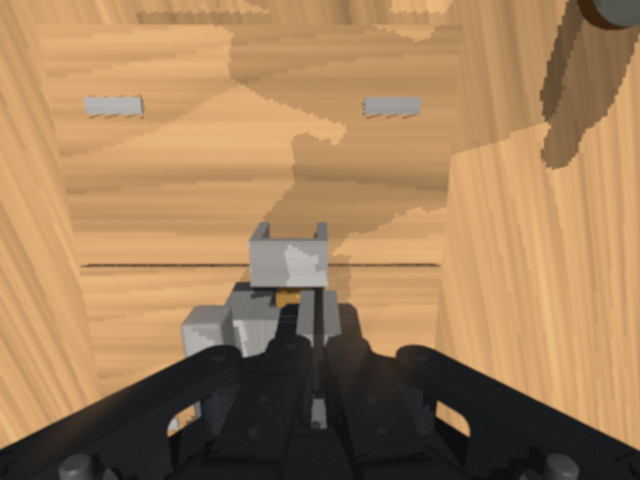

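Request:
{"api": "jog_arm", "payload": {"steps": [[[0.1, -0.5, -0.4], [0.1, 0, -0.2]], [[0, -0.5, 0], [0, 0, 0]], [[0, 0, 0], [0, 0, 0]]]}}

```text
t: 12.45
tool_pos: [0.5553, -0.2099, 0.3228]
tool_rot: [2.494, 1.897, 0.004]
contact_force: [-0.0, -0.1, -0.3]
opening: 0.0
```

Run:
```python
from h import *
st()
```

```text
t 12.45 pos [ 0.5553 -0.2099  0.3228] th 74.52 z [ 0.0069 -0.0044 -1.    ] F [-0.04 -0.14 -0.29] tq [0.037 0.05  0.057] op 0.0 q [-0.49  0.04  1.77 -0.    1.33 -0.22]
```

Request:
{"api": "jog_arm", "payload": {"steps": [[[0, -0.3, 0.3], [0.2, 0.1, 0]], [[0, -0.3, 0.2], [0, 0, 0]], [[0, 0, 0], [0, 0, 0]]]}}

```text
t: 12.75
tool_pos: [0.5492, -0.2082, 0.319]
tool_rot: [2.496, 1.899, 0.005]
contact_force: [0.7, -0.0, -0.6]
opening: 0.0002
```

Run:
```python
from h import *
st()
```

```text
t 12.75 pos [ 0.5492 -0.2082  0.319 ] th 74.53 z [ 0.0061 -0.0028 -1.    ] F [ 0.68 -0.05 -0.57] tq [-0.008  0.059  0.037] op 0.0002 q [-0.49  0.03  1.78  0.    1.32 -0.22]
```

Request:
{"api": "jog_arm", "payload": {"steps": [[[0.14, -0.46, 0], [0.1, 0, -6]], [[0.14, -0.46, 0], [0.1, 0, -6]], [[0.14, -0.46, 0], [0, 0, -6]], [[0.14, -0.46, 0], [0, 0, -6]], [[0, 0, 0], [0, 0, 0]]]}}

```text
t: 13.25
tool_pos: [0.5308, -0.2002, 0.3179]
tool_rot: [2.03, 2.395, -0.0]
contact_force: [-0.3, -0.2, -0.1]
opening: 0.0002
```

```bash
cat >> h.py <<'E'
H=np.array([.5222,-.2457])
def kf():
    o=ctrl.get_obs();m=R.from_rotvec(o['tool_rot']).as_matrix();d=np.append(o['tool_pos'][:2]-H,0);r=m.T@d*1000
    F=m.T@np.array(o['contact_force'])
    print('offset in tool axes mm',np.round(r[:2],1),'turn',round(np.degrees(np.arctan2(m[1,0],m[0,0]))%360-74.5,1),'z',round(o['tool_pos'][2],4),'Ftool',np.round(F,1),'tiltz',np.round(m[:,2],3),'corr',np.round(np.degrees((R.from_matrix(m).inv()*R.from_matrix(np.array([[m[0,0],m[1,0],0],[m[1,0],-m[0,0],0],[0,0,-1]]))).as_rotvec()),2))
E
python3 - <<'E'
from h import *
st();kf()
cv2.imwrite('pics/w10s.png',cv2.resize(ctrl.get_image('scene')[230:370,80:220,::-1],None,fx=4,fy=4,interpolation=cv2.INTER_CUBIC))
E
```

```text
t 13.25 pos [ 0.5308 -0.2002  0.3179] th 99.45 z [ 0.0015 -0.0015 -1.    ] F [-0.3  -0.2  -0.14] tq [0.004 0.027 0.007] op 0.0002 q [-0.49 -0.01  1.83 -0.    1.32 -0.66]
offset in tool axes mm [43.4 16. ] turn 24.9 z 0.3179 Ftool [-0.1 -0.3  0.1] tiltz [ 0.002 -0.002 -1.   ] corr [ 0.07  0.1  -0.  ]
```

View pics/w10s.png

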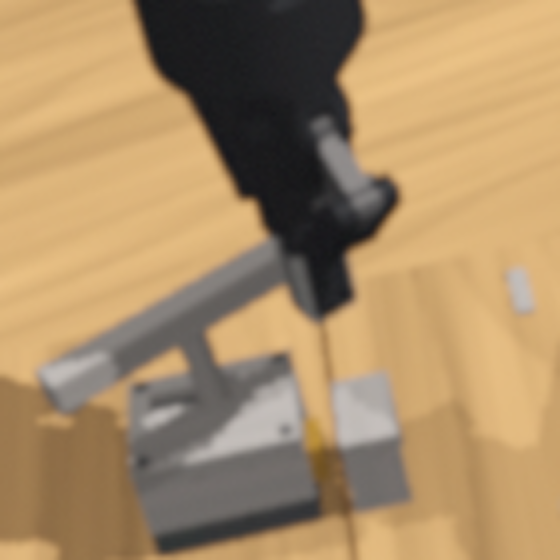

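Request:
{"api": "jog_arm", "payload": {"steps": [[[0.14, -0.46, 0], [0, 0, -6]], [[0.14, -0.46, 0], [0, 0, -6]], [[0.14, -0.46, 0], [0, 0, -6]], [[0.14, -0.46, 0], [0, 0, -6]], [[0.14, -0.46, 0], [0, 0, -6]], [[0, 0, 0], [0, 0, 0]]]}}

```text
t: 13.9
tool_pos: [0.5082, -0.2022, 0.318]
tool_rot: [1.333, 2.84, 0.003]
contact_force: [0.2, 0.0, 1.1]
opening: 0.0
```

Run:
```python
from h import *
kf()
cv2.imwrite('pics/w11s.png',cv2.resize(ctrl.get_image('scene')[230:370,80:220,::-1],None,fx=4,fy=4,interpolation=cv2.INTER_CUBIC))
```

```text
offset in tool axes mm [42.4 17. ] turn 55.2 z 0.318 Ftool [-0.2  0.2 -1.1] tiltz [ 0.004 -0.    -1.   ] corr [0.19 0.16 0.  ]
```

View pics/w11s.png

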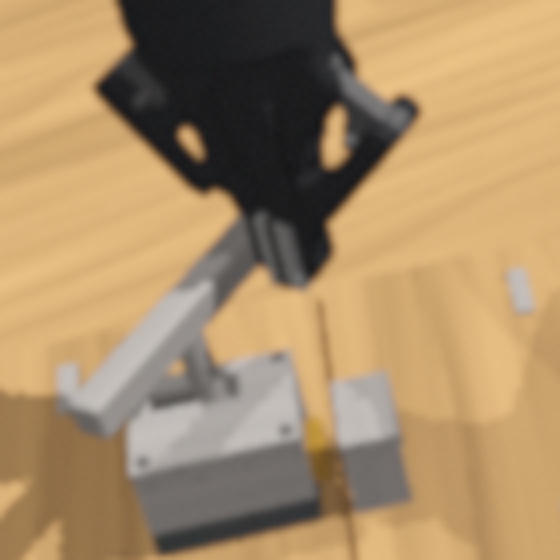

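Request:
{"api": "jog_arm", "payload": {"steps": [[[0.15, -0.35, 0], [0.1, 0.1, -4]], [[0.1, -0.33, 0], [0, 0, -4]], [[0.1, -0.33, 0], [0, 0, -4]], [[0.1, -0.33, 0], [0, 0, -4]], [[0, 0, 0], [0, 0, 0]]]}}

```text
t: 14.45
tool_pos: [0.4973, -0.2075, 0.3181]
tool_rot: [0.936, 2.996, 0.009]
contact_force: [1.2, 1.6, 1.1]
opening: 0.0001
```

Run:
```python
from h import *
kf()
```

```text
offset in tool axes mm [42.2 17.2] turn 70.8 z 0.3181 Ftool [-0.1  2.  -1. ] tiltz [ 0.004  0.005 -1.   ] corr [0.35 0.03 0.  ]
```

Request:
{"api": "jog_arm", "payload": {"steps": [[[0.12, -0.36, 0], [0.2, 0, -4]], [[0.1, -0.36, 0], [0.1, 0, -4]], [[0.1, -0.35, 0], [0, 0, -4]], [[0.1, -0.35, 0], [0, 0, -4]], [[0, 0, 0], [0, 0, 0]]]}}

```text
t: 14.95
tool_pos: [0.4881, -0.2175, 0.3182]
tool_rot: [0.522, 3.096, 0.002]
contact_force: [-0.8, 1.3, 0.6]
opening: 0.0006
```

Run:
```python
from h import *
kf()
cv2.imwrite('pics/w12s.png',cv2.resize(ctrl.get_image('scene')[230:370,80:220,::-1],None,fx=4,fy=4,interpolation=cv2.INTER_CUBIC))
```

```text
offset in tool axes mm [41.5 15.4] turn 86.3 z 0.3182 Ftool [ 1.1  1.  -0.6] tiltz [ 0.002  0.001 -1.   ] corr [0.09 0.07 0.  ]
```

View pics/w12s.png

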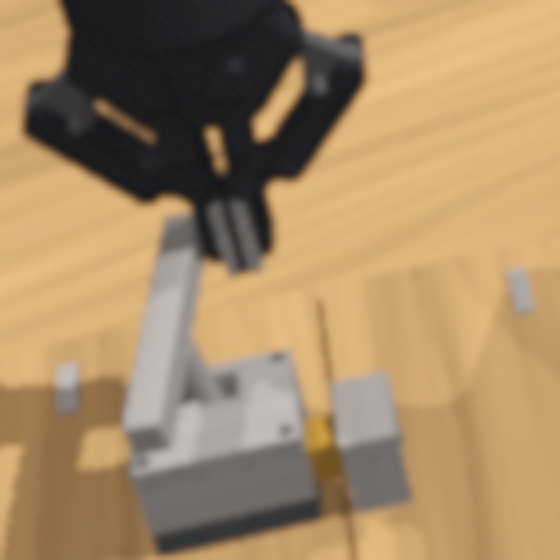

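Request:
{"api": "jog_arm", "payload": {"steps": [[[0.16, -0.32, 0], [0.1, 0, -4]], [[0.13, -0.34, 0], [0, 0, -4]], [[0.12, -0.34, 0], [0, 0, -4]], [[0.1, -0.34, 0], [0, 0, -4]]]}}

```text
t: 15.4
tool_pos: [0.4805, -0.2276, 0.3169]
tool_rot: [-0.091, -3.138, -0.008]
contact_force: [-1.1, 3.3, 0.5]
opening: 0.0
```

Run:
```python
from h import *
kf()
```

```text
offset in tool axes mm [42.7 15.7] turn 102.2 z 0.3169 Ftool [ 1.3  3.2 -0.5] tiltz [-0.002  0.005 -1.   ] corr [ 0.29 -0.12 -0.  ]
```

Request:
{"api": "jog_arm", "payload": {"steps": [[[0.1, -0.3, -0.1], [0.2, 0, -3]], [[0.1, -0.3, 0], [0.1, 0, -3]], [[0.07, -0.25, 0], [0, 0, -2]]]}}

```text
t: 15.7
tool_pos: [0.4774, -0.2341, 0.3158]
tool_rot: [0.122, -3.132, -0.013]
contact_force: [-2.6, 3.5, 1.6]
opening: 0.0002
```

Run:
```python
from h import *
kf()
cv2.imwrite('pics/w13s.png',cv2.resize(ctrl.get_image('scene')[230:370,80:220,::-1],None,fx=4,fy=4,interpolation=cv2.INTER_CUBIC))
```

```text
offset in tool axes mm [43.8 15. ] turn 110.0 z 0.3158 Ftool [ 2.3  3.7 -1.6] tiltz [-0.007  0.008 -1.   ] corr [ 0.49 -0.37 -0.  ]
```

View pics/w13s.png

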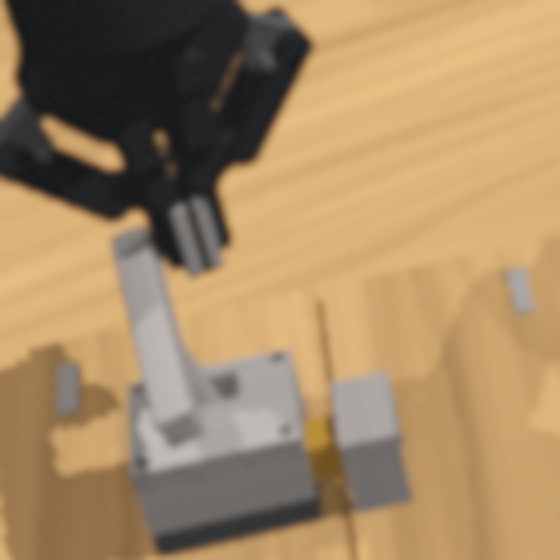

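Request:
{"api": "jog_arm", "payload": {"steps": [[[0.05, -0.25, -0.2], [0.4, -0.3, -2]], [[0.05, -0.25, 0], [0.1, 0, -2]]]}}

```text
t: 15.95
tool_pos: [0.4766, -0.2379, 0.3162]
tool_rot: [0.226, -3.129, -0.008]
contact_force: [-2.4, 4.1, 2.0]
opening: 0.0001
```

Run:
```python
from h import *
kf()
```

```text
offset in tool axes mm [44.  14.2] turn 113.8 z 0.3162 Ftool [ 1.8  4.4 -2. ] tiltz [-0.005  0.005 -1.   ] corr [ 0.33 -0.25 -0.  ]
```

Request:
{"api": "jog_arm", "payload": {"steps": [[[0, -0.25, -0.1], [0.3, -0.2, 0]], [[0, -0.25, 0], [0.1, 0, 0]]]}}

```text
t: 16.15
tool_pos: [0.4768, -0.2414, 0.3156]
tool_rot: [0.217, -3.129, -0.007]
contact_force: [-3.4, 4.9, 2.1]
opening: -0.0002
```

Run:
```python
from h import *
kf()
```

```text
offset in tool axes mm [44.4 10.5] turn 113.4 z 0.3156 Ftool [ 2.7  5.3 -2. ] tiltz [-0.006  0.004 -1.   ] corr [ 0.29 -0.28 -0.  ]
```

Run:
```python
from h import *
kf()
cv2.imwrite('pics/w14s.png',cv2.resize(ctrl.get_image('scene')[250:360,90:200,::-1],None,fx=5,fy=5,interpolation=cv2.INTER_CUBIC))
```

```text
offset in tool axes mm [44.4 10.5] turn 113.4 z 0.3156 Ftool [ 2.7  5.3 -2. ] tiltz [-0.006  0.004 -1.   ] corr [ 0.29 -0.28 -0.  ]
```

View pics/w14s.png

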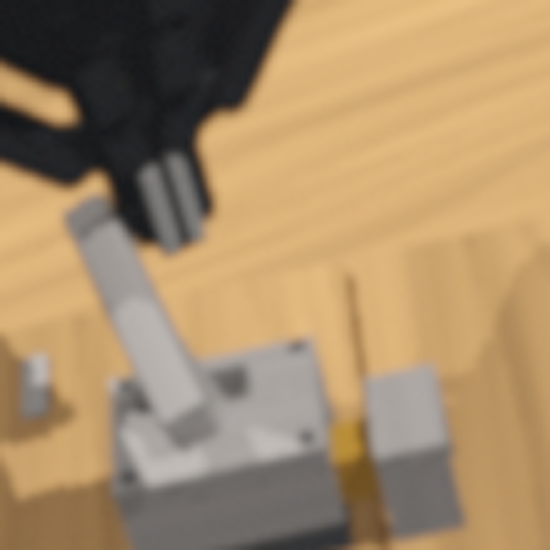

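Run:
```python
from h import *
S=ctrl.camera_info('scene')
g=lambda u,v:onz(S,90+(u+.5)/5-.5,250+(v+.5)/5-.5,.164)
for A,B in(((90,208),(185,410)),((67,214),(162,425)),((105,200),(210,400))):
    e=g(*A);f=g(*B);d=(e-f)[:2];print((e+f)/2,np.linalg.norm(d),np.degrees(np.arctan2(d[1],d[0]))%360-74.5)
```

```text
[ 0.52358795 -0.26109899  0.164     ] 0.10105432422031446 103.7146880035844
[ 0.52403219 -0.26810197  0.164     ] 0.10436591472769251 103.47534192300822
[ 0.52309969 -0.25501085  0.164     ] 0.10225455507262447 104.97213178818717
```

Request:
{"api": "jog_arm", "payload": {"steps": [[[0.05, -0.25, -0.1], [0.3, -0.2, -2]], [[0.05, -0.25, 0], [0.1, 0, -2]]]}}

```text
t: 16.4
tool_pos: [0.4758, -0.2451, 0.3146]
tool_rot: [0.319, -3.118, -0.008]
contact_force: [-3.8, 4.4, 1.9]
opening: 0.0003
```

Run:
```python
from h import *
kf()
```

```text
offset in tool axes mm [45.3 10. ] turn 117.2 z 0.3146 Ftool [ 2.9  5.1 -1.8] tiltz [-0.008  0.005 -1.   ] corr [ 0.35 -0.38 -0.  ]
```

Request:
{"api": "jog_arm", "payload": {"steps": [[[0.05, -0.25, -0.3], [0.4, -0.4, 0]], [[0.05, -0.25, 0], [0.1, 0, 0]]]}}

```text
t: 16.6
tool_pos: [0.4753, -0.2482, 0.3152]
tool_rot: [0.31, -3.123, -0.009]
contact_force: [-1.3, 4.6, 2.2]
opening: -0.0003
```

Run:
```python
from h import *
kf()
cv2.imwrite('pics/w15s.png',cv2.resize(ctrl.get_image('scene')[250:360,90:200,::-1],None,fx=5,fy=5,interpolation=cv2.INTER_CUBIC))
```

```text
offset in tool axes mm [46.5  6.7] turn 116.8 z 0.3152 Ftool [ 0.3  4.8 -2.2] tiltz [-0.004  0.005 -1.   ] corr [ 0.35 -0.17 -0.  ]
```

View pics/w15s.png

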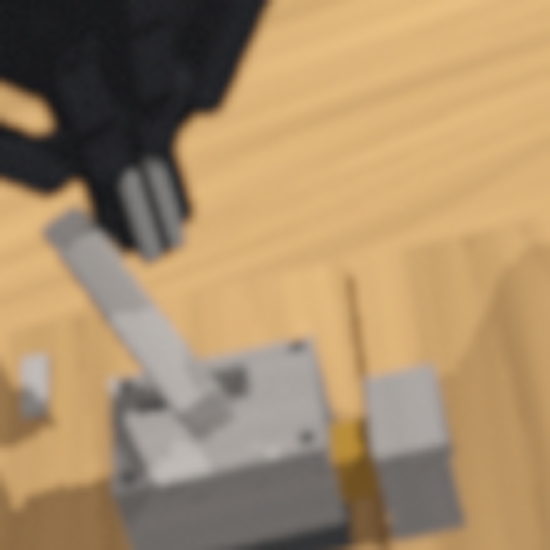

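Request:
{"api": "jog_arm", "payload": {"steps": [[[0.03, -0.2, 0], [0.3, -0.1, -2]], [[0.03, -0.2, 0], [0.1, 0, -2]]]}}

```text
t: 16.85
tool_pos: [0.4749, -0.2513, 0.3141]
tool_rot: [0.413, -3.108, -0.006]
contact_force: [-3.9, 4.5, 1.7]
opening: -0.0
```

Run:
```python
from h import *
kf()
S=ctrl.camera_info('scene')
g=lambda u,v:onz(S,90+(u+.5)/5-.5,250+(v+.5)/5-.5,.164)
for A,B in(((68,213),(198,400)),((48,230),(180,415)),((82,208),(215,380))):
    e=g(*A);f=g(*B);d=(e-f)[:2];print((e+f)/2,np.linalg.norm(d),np.degrees(np.arctan2(d[1],d[0]))%360-74.5)
```

```text
offset in tool axes mm [47.1  6.9] turn 120.6 z 0.3141 Ftool [ 2.6  5.4 -1.7] tiltz [-0.007  0.003 -1.   ] corr [ 0.27 -0.35 -0.  ]
[ 0.52195057 -0.26209785  0.164     ] 0.10099902270689869 109.77994503987927
[ 0.5255924  -0.26886158  0.164     ] 0.09962931009043928 110.54817836398888
[ 0.51947634 -0.25663586  0.164     ] 0.09606685912939611 111.41392703678613
```

Request:
{"api": "jog_arm", "payload": {"steps": [[[0, -0.25, -0.2], [0.2, -0.2, 0]], [[0, -0.25, 0], [0.1, 0, 0]]]}}

```text
t: 17.05
tool_pos: [0.4755, -0.2545, 0.314]
tool_rot: [0.405, -3.107, -0.011]
contact_force: [-3.8, 5.2, 3.4]
opening: 0.0004
```

Run:
```python
from h import *
kf()
```

```text
offset in tool axes mm [47.4  3.5] turn 120.4 z 0.314 Ftool [ 2.3  6.  -3.3] tiltz [-0.009  0.006 -1.   ] corr [ 0.44 -0.4  -0.  ]
```

Request:
{"api": "jog_arm", "payload": {"steps": [[[0, -0.3, -0.3], [0.4, -0.4, 0]], [[0, -0.3, -0.1], [0.1, 0, 0]]]}}

```text
t: 17.25
tool_pos: [0.476, -0.2579, 0.3147]
tool_rot: [0.397, -3.11, -0.016]
contact_force: [-2.6, 7.5, 0.9]
opening: 0.0
```

Run:
```python
from h import *
kf()
cv2.imwrite('pics/w16s.png',cv2.resize(ctrl.get_image('scene')[250:360,90:200,::-1],None,fx=5,fy=5,interpolation=cv2.INTER_CUBIC))
```

```text
offset in tool axes mm [47.7 -0.2] turn 120.0 z 0.3147 Ftool [ 0.6  7.9 -0.8] tiltz [-0.007  0.009 -1.   ] corr [ 0.62 -0.28 -0.  ]
```

View pics/w16s.png

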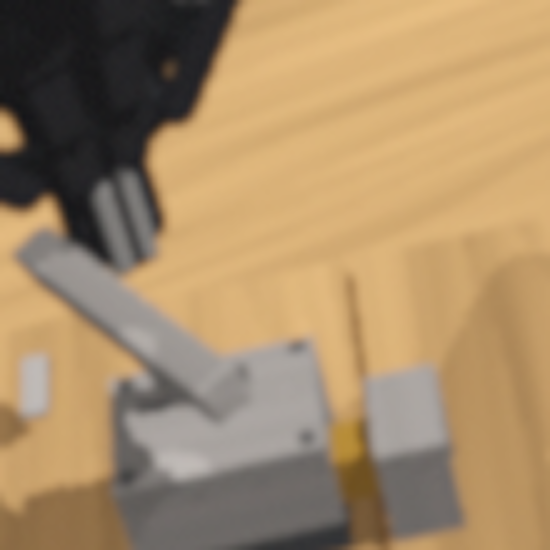

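Run:
```python
from h import *
S=ctrl.camera_info('scene')
g=lambda u,v:onz(S,90+(u+.5)/5-.5,250+(v+.5)/5-.5,.164)
for A,B in(((38,238),(225,385)),((18,255),(208,405)),((50,225),(240,368))):
    e=g(*A);f=g(*B);d=(e-f)[:2];print((e+f)/2,np.linalg.norm(d),np.degrees(np.arctan2(d[1],d[0]))%360-74.5)
cv2.imwrite('pics/w16t.png',cv2.resize(ctrl.get_image('top')[180:300,410:540,::-1],None,fx=5,fy=5,interpolation=cv2.INTER_CUBIC))
kf()
```

```text
[ 0.52436152 -0.26339222  0.164     ] 0.09671429431338789 121.6324512616406
[ 0.52901194 -0.27032239  0.164     ] 0.09757654962400816 121.83741950608163
[ 0.52029831 -0.2580847   0.164     ] 0.09669213729140053 122.32523093469598
offset in tool axes mm [47.7 -0.3] turn 120.0 z 0.3146 Ftool [ 1.3  7.  -0.2] tiltz [-0.008  0.009 -1.   ] corr [ 0.61 -0.3  -0.  ]
```

View pics/w16t.png

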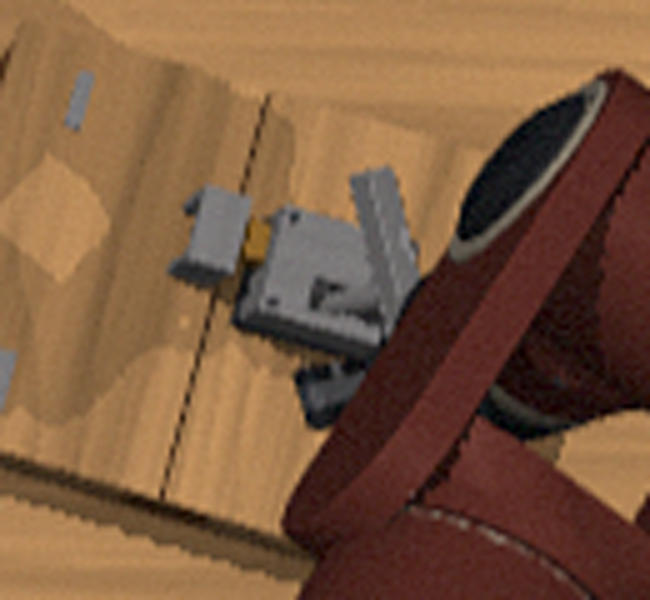

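Run:
```python
from h import *
S=ctrl.camera_info('scene');T=ctrl.camera_info('top')
for ph in(0,110,115,120,125):
    a=np.radians(74.5+ph);d=np.array([np.cos(a),np.sin(a)])*.055
    r=[]
    for s in(1,-1):
        p=proj(S,[*(H+s*d),.164]);r.append(((p[0]-90+.5)*5,(p[1]-250+.5)*5))
        p=proj(T,[*(H+s*d),.164]);r.append(((p[0]-410+.5)*5,(p[1]-180+.5)*5))
    print(ph,np.round(r).tolist())
# w8s check (crop 90,270 x5) home
```

```text
0 [[372.0, 243.0], [240.0, 241.0], [-8.0, 323.0], [490.0, 314.0]]
110 [[116.0, 187.0], [379.0, 404.0], [262.0, 386.0], [350.0, 152.0]]
115 [[101.0, 194.0], [391.0, 403.0], [277.0, 379.0], [339.0, 153.0]]
120 [[87.0, 201.0], [402.0, 401.0], [292.0, 370.0], [329.0, 155.0]]
125 [[73.0, 209.0], [412.0, 398.0], [306.0, 361.0], [318.0, 158.0]]
```

Run:
```python
from h import *
i=snap('wrist','pics/w17.png');s=ctrl.get_image('scene')
cv2.imwrite('pics/w17s.png',cv2.resize(s[285:350,90:170,::-1],None,fx=9,fy=9,interpolation=cv2.INTER_CUBIC))
kf()
```

```text
offset in tool axes mm [47.8 -0.3] turn 120.0 z 0.3147 Ftool [-0.1  7.5  1.3] tiltz [-0.008  0.009 -1.   ] corr [ 0.6  -0.29 -0.  ]
```

View pics/w17s.png

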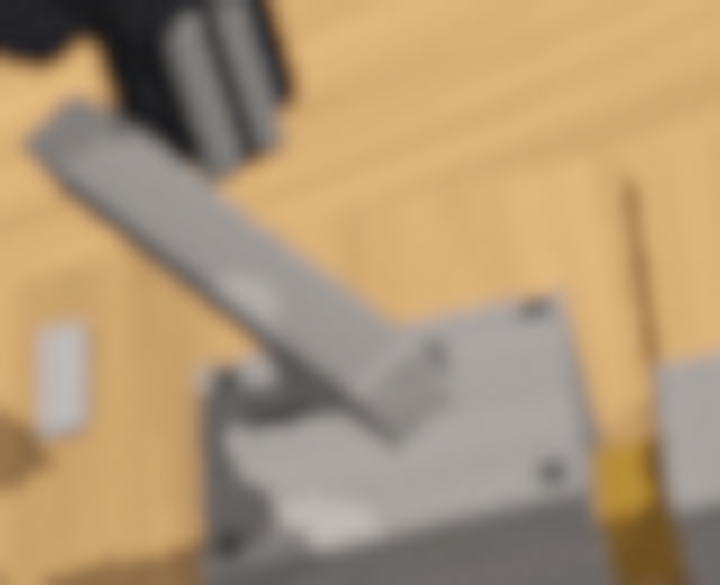

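View pics/w17.png

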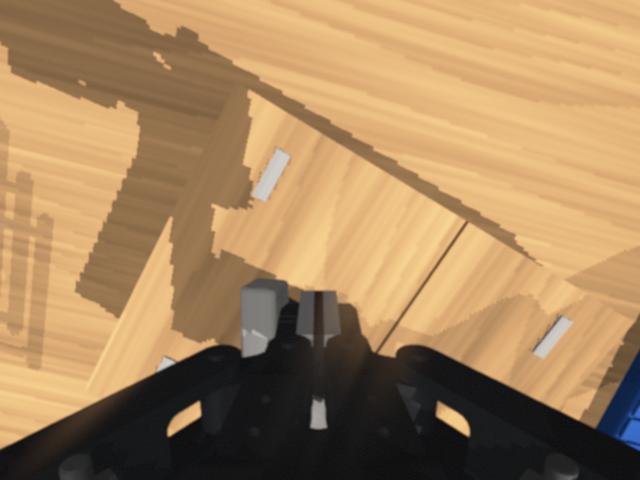

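Run:
```python
from h import *
S=ctrl.camera_info('scene');T=ctrl.camera_info('top')
print(tri((S,133.8,327.8),(T,484.5,215.5)))
# far end via wrist: end of bar top edge px (265,285)
W=ctrl.camera_info('wrist');print(tri((W,263,287),(S,90+60/9,285+118/9)))
i=cv2.imread('pics/w17.png');cv2.imwrite('pics/w17c.png',cv2.resize(i[260:440,220:420],None,fx=4,fy=4,interpolation=cv2.INTER_CUBIC))
print(proj(S,[*H,.118]),proj(T,[*H,.118]))
```

```text
(array([ 0.56651278, -0.2520526 ,  0.15906232]), [0.0012153509459894994, 0.0012153509459894032])
(array([ 0.46533197, -0.27840535,  0.15261001]), [0.0014137513736845225, 0.0014137513736846412])
[133.15350379 327.50046835] [475.62778749 238.57645418]
```

View pics/w17c.png

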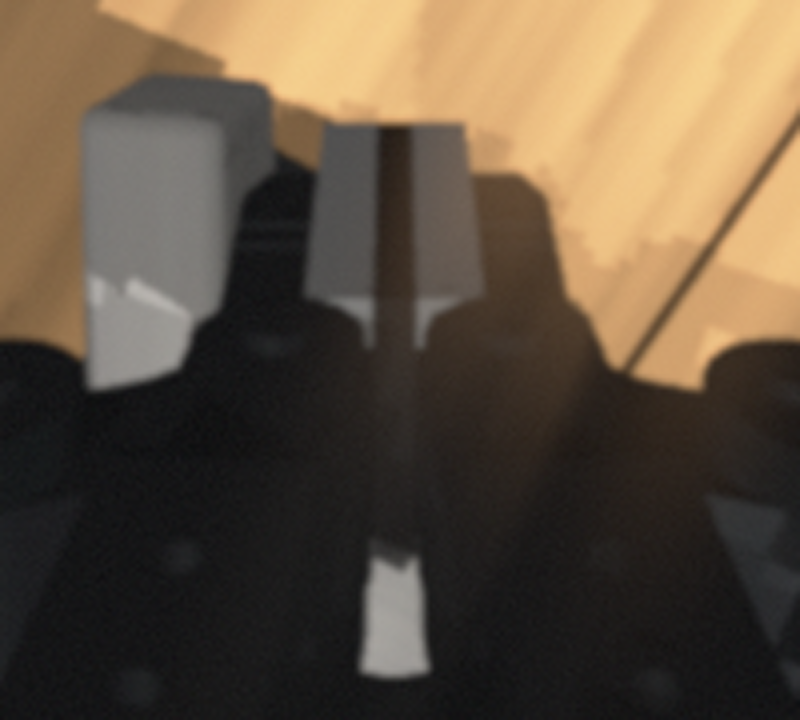

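Request:
{"api": "jog_arm", "payload": {"steps": [[[0, 1.5, 0], [0.3, -0.2, 0]], [[0, 2, 0], [0.1, 0, 0]], [[0, 1, -3], [0, 0, 0]], [[0, 0, -4], [0, 0, 0]], [[-2, 0, -3], [0, 0, 0]], [[-3, 0, 0], [0, 0, 0]], [[0, 0, 0], [0, 0, 0]]]}}

```text
t: 18.15
tool_pos: [0.5137, -0.1974, 0.419]
tool_rot: [-0.373, 3.116, -0.011]
contact_force: [-0.6, -1.2, -0.6]
opening: 0.0005
```

Run:
```python
from h import *
kf();st()
W=ctrl.camera_info('wrist');np.save('w18.npy',W,allow_pickle=True)
i=snap('wrist','pics/w18.png');s=ctrl.get_image('scene')
cv2.imwrite('pics/w18s.png',cv2.resize(s[275:355,90:190,::-1],None,fx=7,fy=7,interpolation=cv2.INTER_CUBIC))
```

```text
offset in tool axes mm [-3.1 49. ] turn 119.1 z 0.419 Ftool [ 0.9 -1.1  0.6] tiltz [ 0.004 -0.007 -1.   ] corr [-0.44  0.15 -0.  ]
t 18.15 pos [ 0.5137 -0.1974  0.419 ] th -166.36 z [ 0.0044 -0.0068 -1.    ] F [-0.62 -1.24 -0.58] tq [0.027 0.012 0.018] op 0.0005 q [-0.5  -0.14  1.77 -0.    1.5  -2.31]
```

View pics/w18s.png

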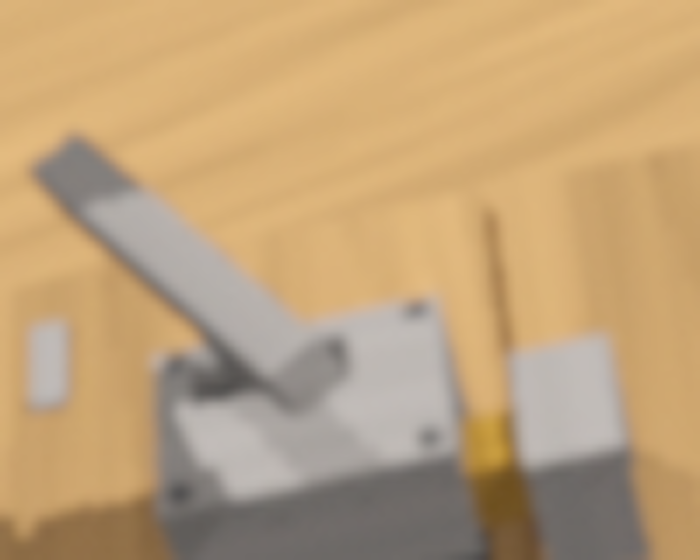

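View pics/w18.png

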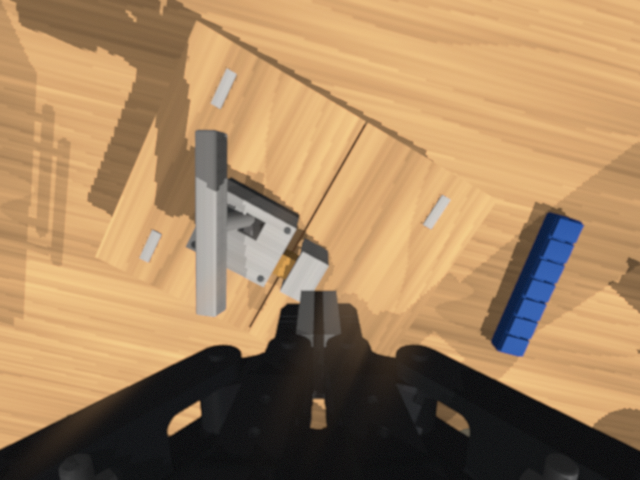

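Run:
```python
from h import *
np.set_printoptions(precision=4,suppress=True)
i=cv2.imread('pics/w18.png');cv2.imwrite('pics/w18c.png',cv2.resize(i[120:330,180:340],None,fx=2.8*1.3,fy=2.8,interpolation=cv2.INTER_CUBIC) if 0 else cv2.resize(i[170:310,180:340],None,fx=4.2,fy=4.2,interpolation=cv2.INTER_CUBIC))
W=np.load('w18.npy',allow_pickle=True).item();S=ctrl.camera_info('scene')
sp=lambda u,v:(S,90+(u+.5)/7-.5,275+(v+.5)/7-.5)
# far end (robot side) top mid, near end top mid
print(tri((W,211,131),sp(57,152)) , tri((W,211,315),sp(310,360)))
```

```text
(array([ 0.4635, -0.2747,  0.1538]), [0.00015329508343331675, 0.00015329508343333317]) (array([ 0.5702, -0.2523,  0.1655]), [0.0016851254069807893, 0.0016851254069807115])
```

View pics/w18c.png

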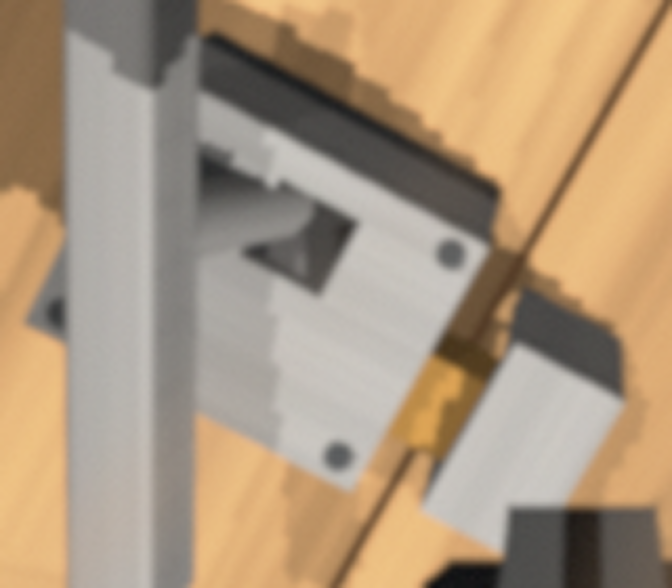

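Run:
```python
import cv2,numpy as np
a=cv2.imread('pics/w1.png')[150:230,320:420];t0=cv2.imread('pics/top0.png')[205:255,440:500];
s0=cv2.imread('pics/scene0.png')[310:370,105:190]
def r(i):return cv2.resize(i,(380,280),interpolation=cv2.INTER_CUBIC)
from h import *
s1=ctrl.get_image('scene')[310:370,105:190,::-1];t1=ctrl.get_image('top')[205:255,440:500,::-1]
cv2.imwrite('pics/cmp.png',np.vstack([np.hstack([r(s0),r(s1)]),np.hstack([r(t0),r(t1)])]))
```

```text
(no output)
```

View pics/cmp.png

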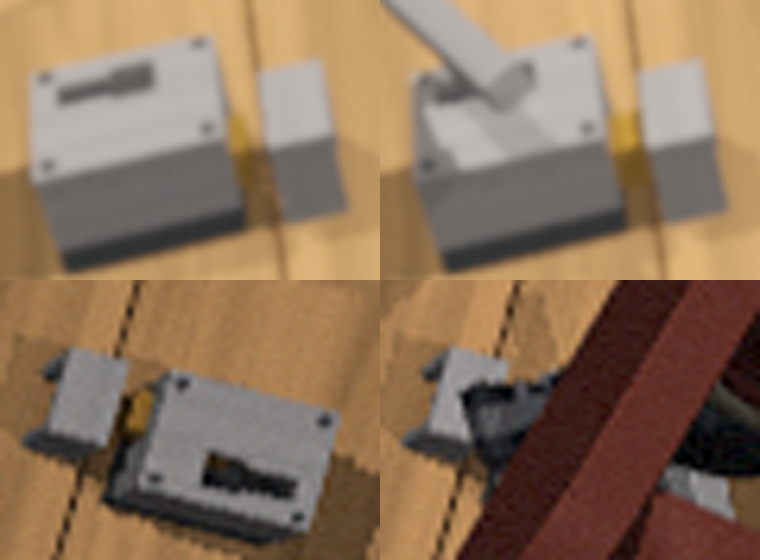

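Request:
{"api": "jog_arm", "payload": {"steps": [[[3, 0, 0], [-0.4, 0.1, 0]], [[2, 0, 2], [0, 0, 0]], [[0, 0, 4], [0, 0, 0]], [[0, 0, 3.5], [0, 0, 0]], [[0, 0, 0.5], [0, 0, 0]], [[0, 0, 0], [0, 0, 0]]]}}

```text
t: 18.95
tool_pos: [0.4562, -0.2109, 0.3123]
tool_rot: [0.36, -3.116, -0.001]
contact_force: [-0.2, -0.5, 0.8]
opening: 0.0
```

Run:
```python
from h import *
kf();plan([.476,-.2579,.315],194.5,1)
```

```text
offset in tool axes mm [56.3 48.9] turn 118.7 z 0.3123 Ftool [ 0.3 -0.4 -0.8] tiltz [-0.005  0.    -1.   ] corr [ 0.09 -0.3  -0.  ]
delta world [ 0.01976068 -0.04696531  0.00265018] rotvec deg [ 0.09160616 -0.30043266 -1.33429791]
0 [-0.85 -5.02 -0.28] [ 0.09 -0.3  -1.33]
```

Request:
{"api": "jog_arm", "payload": {"steps": [[[-0.4, -2, -0.2], [0.1, -0.3, 0]], [[-0.2, -1.5, 0], [0, 0, 0]], [[0, -0.6, 0], [0, 0, 0]], [[0, 0, 0], [0, 0, 0]]]}}

```text
t: 19.35
tool_pos: [0.4726, -0.2518, 0.3193]
tool_rot: [-0.359, 3.117, -0.006]
contact_force: [-0.7, -0.6, -0.9]
opening: -0.0
```

Run:
```python
from h import *
kf()
```

```text
offset in tool axes mm [49.7  5.3] turn 118.6 z 0.3193 Ftool [ 0.8 -0.4  0.9] tiltz [ 0.004 -0.003 -1.   ] corr [-0.25  0.21 -0.  ]
```

Request:
{"api": "jog_arm", "payload": {"steps": [[[0, -0.3, 0.3], [-0.1, 0.2, 0]], [[0, -0.3, 0.1], [0, 0, 0]], [[0, -0.2, 0], [0, 0, 0]]]}}

```text
t: 19.65
tool_pos: [0.4742, -0.2585, 0.3163]
tool_rot: [0.36, -3.119, -0.005]
contact_force: [-2.7, 4.2, 2.0]
opening: 0.0002
```

Run:
```python
from h import *
kf()
```

```text
offset in tool axes mm [49.6 -1.6] turn 118.7 z 0.3163 Ftool [ 1.6  4.7 -1.9] tiltz [-0.003  0.003 -1.   ] corr [ 0.18 -0.1  -0.  ]
```

Request:
{"api": "jog_arm", "payload": {"steps": [[[0, -0.3, -0.1], [0.2, -0.1, 0]], [[0, -0.3, 0], [0.1, 0, 0]]]}}

```text
t: 19.85
tool_pos: [0.4748, -0.2616, 0.3156]
tool_rot: [0.361, -3.116, -0.016]
contact_force: [-4.5, 8.8, 7.6]
opening: -0.0
```

Run:
```python
from h import *
kf()
```

```text
offset in tool axes mm [49.8 -4.6] turn 118.7 z 0.3156 Ftool [ 2.4  9.7 -7.5] tiltz [-0.006  0.009 -1.   ] corr [ 0.6  -0.19 -0.  ]
```

Request:
{"api": "jog_arm", "payload": {"steps": [[[0, -0.3, -0.2], [0.4, -0.2, 0]], [[0, -0.3, 0], [0.2, 0, 0]]]}}

```text
t: 20.05
tool_pos: [0.4751, -0.2636, 0.3151]
tool_rot: [0.364, -3.114, -0.026]
contact_force: [-4.9, 9.7, 8.3]
opening: -0.0001
```

Run:
```python
from h import *
kf()
s=ctrl.get_image('scene')
cv2.imwrite('pics/w19s.png',cv2.resize(s[275:355,90:190,::-1],None,fx=7,fy=7,interpolation=cv2.INTER_CUBIC))
```

```text
offset in tool axes mm [50.  -6.6] turn 118.8 z 0.3151 Ftool [ 2.5 10.7 -8.1] tiltz [-0.008  0.015 -1.   ] corr [ 0.97 -0.25 -0.  ]
```

View pics/w19s.png

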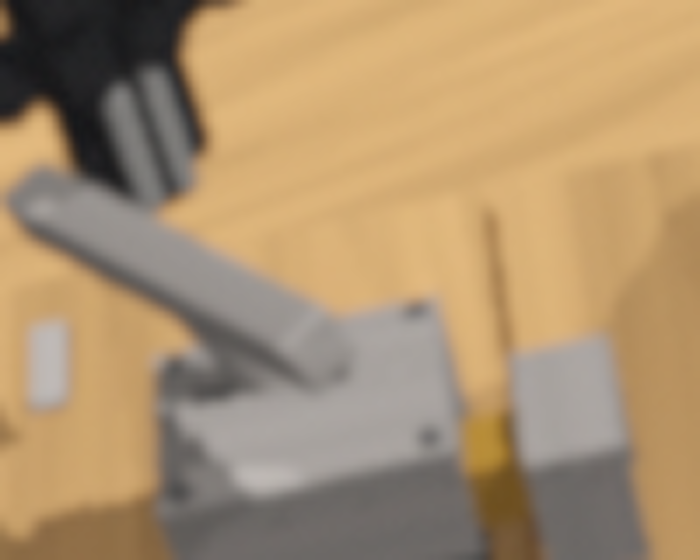

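Run:
```python
from h import *
S=ctrl.camera_info('scene');T=ctrl.camera_info('top')
sp=lambda u,v:(S,90+(u+.5)/7-.5,275+(v+.5)/7-.5)
t=ctrl.get_image('top')
cv2.imwrite('pics/w19t.png',cv2.resize(t[190:270,440:520,::-1],None,fx=7,fy=7,interpolation=cv2.INTER_CUBIC))
snap('wrist','pics/w19.png')
e=onz(*sp(38,190),.160);f=onz(*sp(310,350),.160);d=e-f;print(e,f,np.linalg.norm(d),np.degrees(np.arctan2(d[1],d[0]))%360-74.5)
```

```text
[ 0.48132284 -0.2821212   0.16      ] [ 0.56193346 -0.24891056  0.16      ] 0.0871838290357236 127.8910901460062
```

View pics/w19t.png

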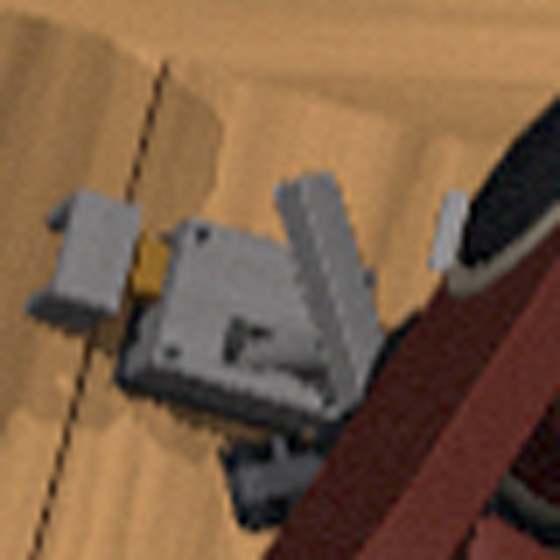

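View pics/w19.png

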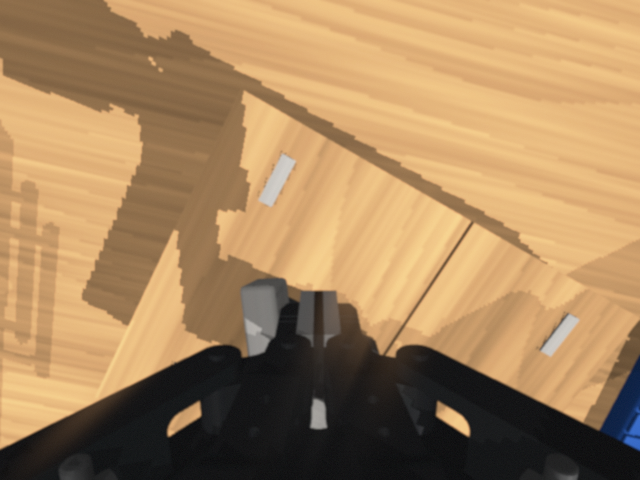

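Request:
{"api": "jog_arm", "payload": {"steps": [[[0, -0.4, -0.1], [1.0, -0.2, -1]], [[0, -0.4, 0], [0.5, 0, -1]]]}}

```text
t: 20.4
tool_pos: [0.4752, -0.2663, 0.3137]
tool_rot: [0.423, -3.103, -0.019]
contact_force: [-8.8, 13.6, 10.1]
opening: 0.0
```

Run:
```python
from h import *
kf()
s=ctrl.get_image('scene')
cv2.imwrite('pics/w20s.png',cv2.resize(s[275:355,90:190,::-1],None,fx=7,fy=7,interpolation=cv2.INTER_CUBIC))
```

```text
offset in tool axes mm [50.8 -7.3] turn 121.0 z 0.3137 Ftool [ 4.9 15.6 -9.8] tiltz [-0.012  0.011 -1.   ] corr [ 0.78 -0.48 -0.  ]
```

View pics/w20s.png

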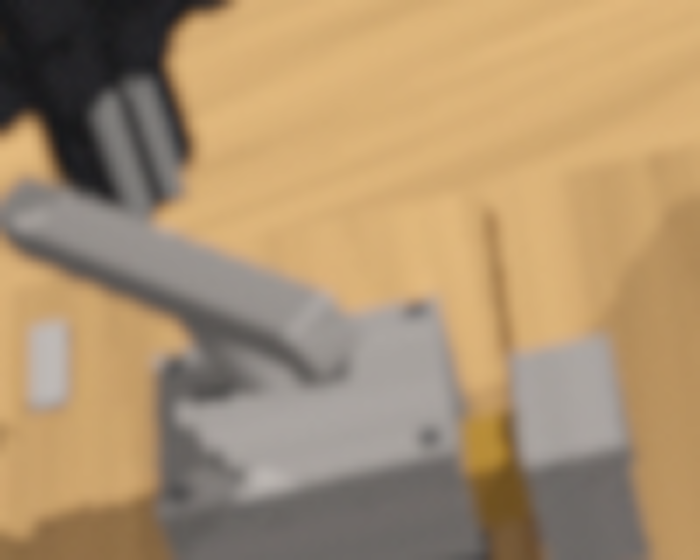

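Request:
{"api": "jog_arm", "payload": {"steps": [[[0, 0.8, 0], [0.5, -0.4, 0]], [[0, 0.8, -2], [0.2, 0, 0]], [[0, 0, -4], [0, 0, 0]], [[0, 0, -1.5], [0, 0, 0]], [[0, 0, 0], [0, 0, 0]]]}}

```text
t: 20.95
tool_pos: [0.4703, -0.2488, 0.3878]
tool_rot: [0.428, -3.108, -0.002]
contact_force: [0.4, -0.3, 0.4]
opening: 0.0
```

Run:
```python
from h import *
kf()
W=ctrl.camera_info('wrist');np.save('w21.npy',W,allow_pickle=True);snap('wrist','pics/w21.png')
s=ctrl.get_image('scene')
cv2.imwrite('pics/w21s.png',cv2.resize(s[275:355,90:190,::-1],None,fx=7,fy=7,interpolation=cv2.INTER_CUBIC))
```

```text
offset in tool axes mm [50.8 11.1] turn 121.2 z 0.3878 Ftool [-0.3 -0.3 -0.4] tiltz [-0.004  0.001 -1.   ] corr [ 0.11 -0.22 -0.  ]
```

View pics/w21s.png

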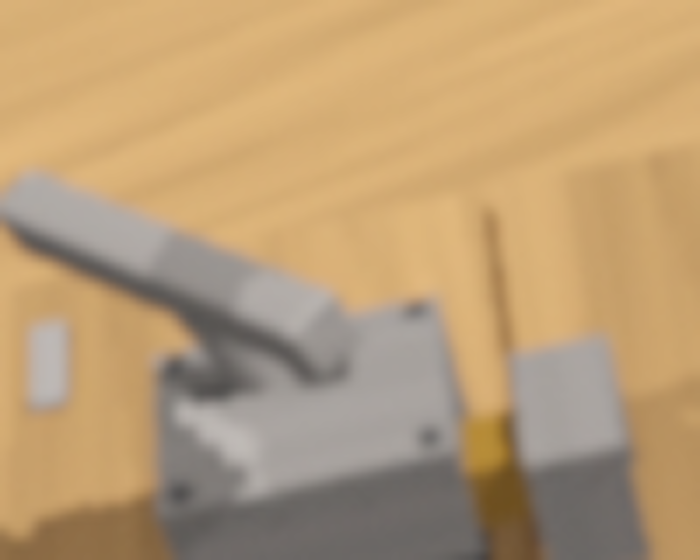

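View pics/w21.png

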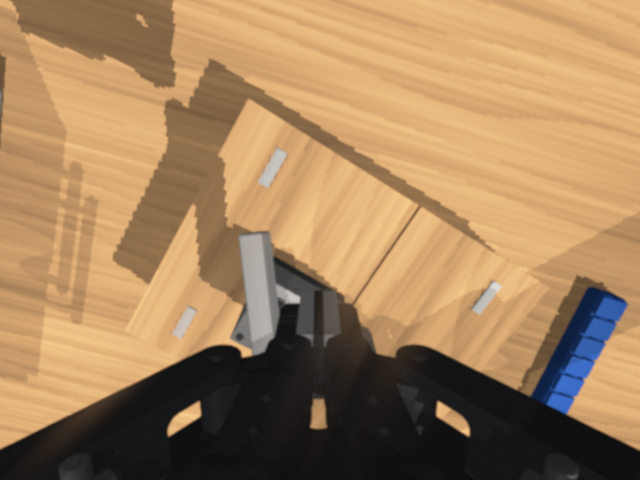

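Run:
```python
from h import *
W=np.load('w21.npy',allow_pickle=True).item()
o=ctrl.get_obs();m=R.from_rotvec(o['tool_rot']).as_matrix()
for u,v in((241,235),(270,233),(250,340),(277,340)):
    p=onz(W,u,v,.158);print(p,'tool off from H',np.round((m.T@np.append(p[:2]-H,0))*1000,1))
```

```text
[ 0.46451354 -0.29197246  0.158     ] tool off from H [ 68.  -29.    0.3]
[ 0.45945448 -0.27785445  0.158     ] tool off from H [ 69.1 -14.    0.4]
[ 0.5219035  -0.27389421  0.158     ] tool off from H [  7.9 -27.1  -0.1]
[ 0.51786663 -0.25947023  0.158     ] tool off from H [  7.9 -12.1  -0. ]
```

Request:
{"api": "jog_arm", "payload": {"steps": [[[0, -3.2, 0], [0.1, -0.2, 0]], [[0, -3, 0], [0, 0, 0]], [[0, 0, 0], [0, 0, 0]]]}}

```text
t: 21.35
tool_pos: [0.4863, -0.3089, 0.3789]
tool_rot: [0.429, -3.104, -0.013]
contact_force: [0.1, 0.9, -1.5]
opening: -0.0
```

Run:
```python
from h import *
kf()
W=ctrl.camera_info('wrist');snap('wrist','pics/w22.png')
```

```text
offset in tool axes mm [ 51.7 -51.1] turn 121.2 z 0.3789 Ftool [-0.4  0.8  1.5] tiltz [-0.009  0.007 -1.   ] corr [ 0.52 -0.39 -0.  ]
```

View pics/w22.png

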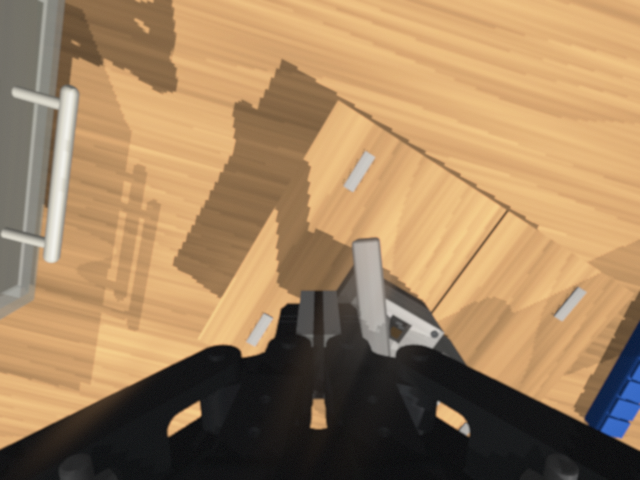

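Request:
{"api": "jog_arm", "payload": {"steps": [[[0, -0.3, 2], [0.5, -0.4, 0]], [[0, 0, 2.5], [0, 0, 0]], [[0, 0, 1.5], [0, 0, 0]], [[0, 0, 0], [0, 0, 0]]]}}

```text
t: 21.8
tool_pos: [0.4853, -0.3081, 0.3115]
tool_rot: [0.431, -3.107, -0.012]
contact_force: [-0.6, 0.3, -1.3]
opening: -0.0003
```

Run:
```python
from h import *
kf()
s=ctrl.get_image('scene')
cv2.imwrite('pics/w23s.png',cv2.resize(s[240:350,70:190,::-1],None,fx=5,fy=5,interpolation=cv2.INTER_CUBIC))
```

```text
offset in tool axes mm [ 52.5 -50. ] turn 121.3 z 0.3115 Ftool [0.5 0.4 1.3] tiltz [-0.006  0.007 -1.   ] corr [ 0.48 -0.2  -0.  ]
```

View pics/w23s.png

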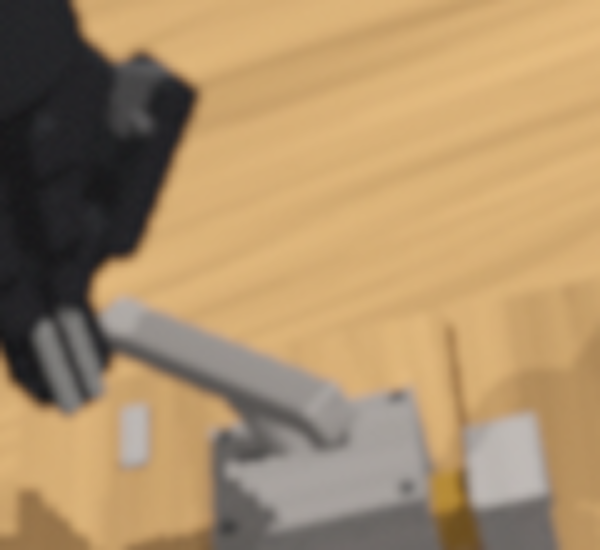

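Request:
{"api": "jog_arm", "payload": {"steps": [[[0, 0.5, -0.3], [0.4, -0.2, 0]], [[0, 0.5, -0.1], [0.1, 0, 0]], [[0, 0.5, 0], [0, 0, 0]], [[0, 0.4, 0], [0, 0, 0]]]}}

```text
t: 22.25
tool_pos: [0.4811, -0.2903, 0.3218]
tool_rot: [-0.431, 3.105, -0.021]
contact_force: [0.1, -5.9, -2.7]
opening: 0.0003
```

Run:
```python
from h import *
kf()
s=ctrl.get_image('scene')
cv2.imwrite('pics/w24s.png',cv2.resize(s[240:350,70:190,::-1],None,fx=5,fy=5,interpolation=cv2.INTER_CUBIC))
```

```text
offset in tool axes mm [ 51.7 -31.7] turn 121.3 z 0.3218 Ftool [ 1.6 -5.7  2.8] tiltz [ 0.008 -0.012 -1.   ] corr [-0.8   0.27 -0.  ]
```

View pics/w24s.png

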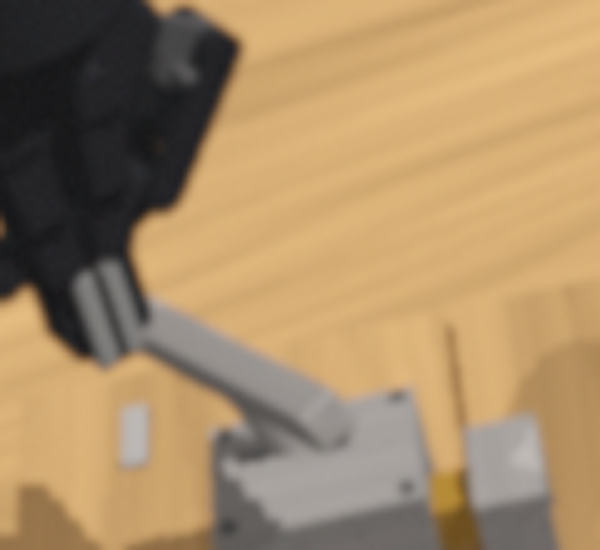

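Request:
{"api": "jog_arm", "payload": {"steps": [[[0, 0.2, 0.6], [-0.5, 0.2, 0]], [[0, 0.3, 0.2], [-0.2, 0, 0]], [[0, 0.4, 0], [0, 0, 1]], [[0, 0.4, 0], [0, 0, 1]]]}}

```text
t: 22.7
tool_pos: [0.4789, -0.2821, 0.3234]
tool_rot: [-0.374, 3.11, -0.04]
contact_force: [0.8, -8.4, -3.1]
opening: -0.0001
```

Run:
```python
from h import *
kf()
s=ctrl.get_image('scene')
cv2.imwrite('pics/w25s.png',cv2.resize(s[240:350,70:190,::-1],None,fx=5,fy=5,interpolation=cv2.INTER_CUBIC))
```

```text
offset in tool axes mm [ 50.7 -25.1] turn 119.2 z 0.3234 Ftool [ 1.2 -8.3  3.3] tiltz [ 0.012 -0.024 -1.   ] corr [-1.51  0.36 -0.  ]
```

View pics/w25s.png

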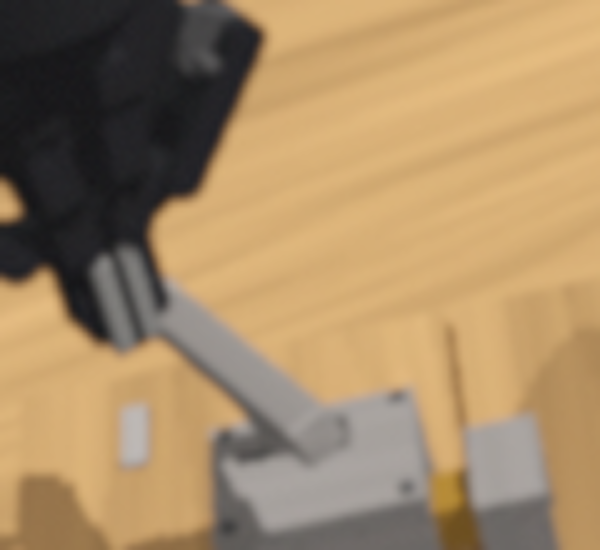

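Request:
{"api": "jog_arm", "payload": {"steps": [[[0, 0.1, 0.9], [-1.8, 0.4, 0]], [[0, 0.2, 0.4], [-0.5, 0.1, 1]], [[0.05, 0.35, 0.1], [0, 0, 3]], [[0.1, 0.4, 0], [0, 0, 4]]]}}

```text
t: 23.15
tool_pos: [0.4776, -0.279, 0.3245]
tool_rot: [-0.145, 3.13, -0.025]
contact_force: [1.6, -5.0, -1.9]
opening: 0.0001
```

Run:
```python
from h import *
kf()
s=ctrl.get_image('scene')
cv2.imwrite('pics/w26s.png',cv2.resize(s[240:350,70:190,::-1],None,fx=5,fy=5,interpolation=cv2.INTER_CUBIC))
```

```text
offset in tool axes mm [ 47.5 -29. ] turn 110.8 z 0.3245 Ftool [-1.1 -5.1  2. ] tiltz [ 0.009 -0.016 -1.   ] corr [-0.94  0.41 -0.  ]
```

View pics/w26s.png

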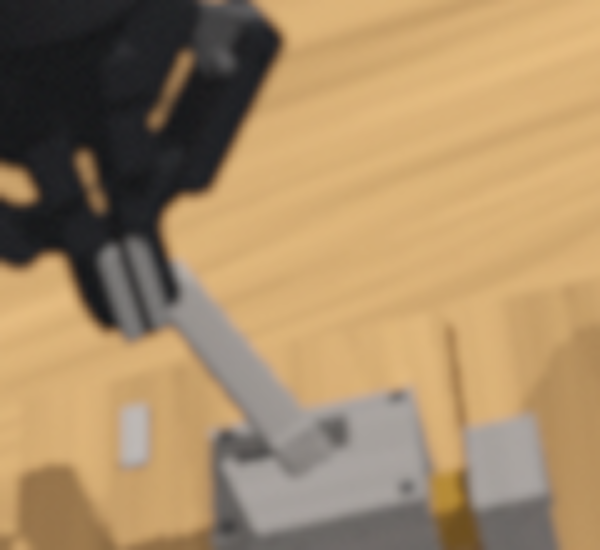

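Request:
{"api": "jog_arm", "payload": {"steps": [[[0, 0, 0.8], [-1, 0.4, 0]], [[0, 0, 0.3], [-0.3, 0, 0]]]}}

```text
t: 23.4
tool_pos: [0.4786, -0.2816, 0.3229]
tool_rot: [-0.147, 3.135, -0.008]
contact_force: [-4.3, -1.9, 6.1]
opening: -0.0002
```

Run:
```python
from h import *
kf()
```

```text
offset in tool axes mm [ 46.8 -31.7] turn 110.9 z 0.3229 Ftool [ 4.4 -1.6 -6.1] tiltz [ 0.004 -0.005 -1.   ] corr [-0.31  0.17 -0.  ]
```

Request:
{"api": "jog_arm", "payload": {"steps": [[[0, 0.5, -0.1], [-0.3, 0, 2]], [[0.1, 0.5, 0], [0, 0, 4]], [[0.1, 0.5, 0], [0, 0, 4]], [[0.12, 0.5, 0], [0, 0, 4]], [[0, 0, 0], [0, 0, 0]]]}}

```text
t: 23.9
tool_pos: [0.4757, -0.2634, 0.3278]
tool_rot: [0.241, 3.124, -0.008]
contact_force: [-0.3, -0.8, 0.5]
opening: -0.0
```

Run:
```python
from h import *
kf()
s=ctrl.get_image('scene')
cv2.imwrite('pics/w27s.png',cv2.resize(s[240:350,70:190,::-1],None,fx=5,fy=5,interpolation=cv2.INTER_CUBIC))
snap('wrist','pics/w27.png')
```

```text
offset in tool axes mm [ 43.2 -24.6] turn 96.7 z 0.3278 Ftool [ 0.2 -0.8 -0.5] tiltz [ 0.008 -0.006 -1.   ] corr [-0.27  0.5  -0.  ]
```

View pics/w27s.png

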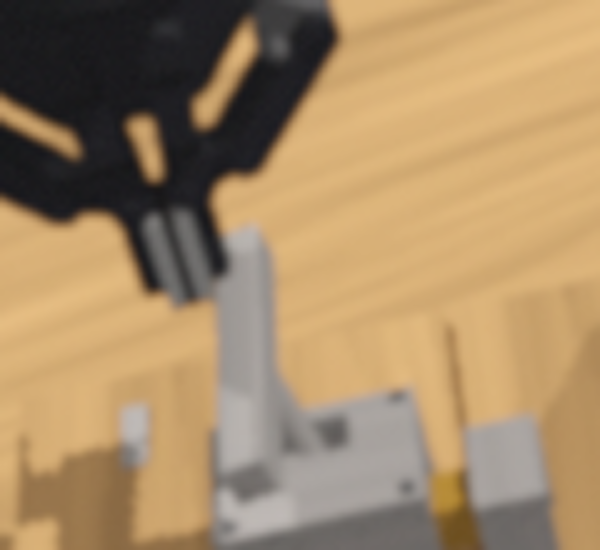

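View pics/w27.png

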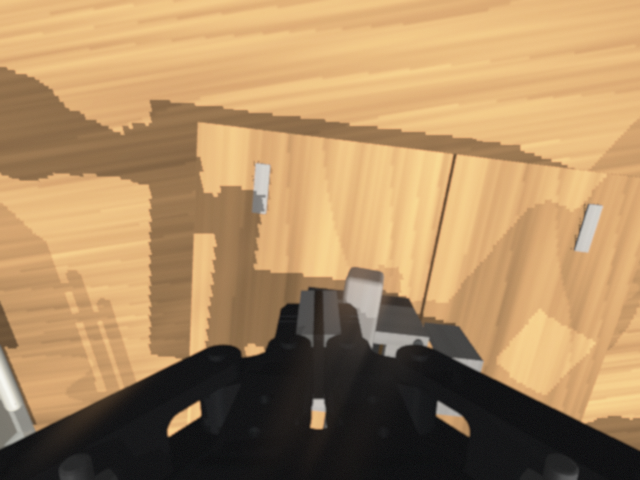

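Request:
{"api": "jog_arm", "payload": {"steps": [[[0, -0.1, 0.7], [-0.3, 0.5, 0]], [[0, 0, 0.3], [0, 0, 0]]]}}

```text
t: 24.2
tool_pos: [0.4767, -0.2665, 0.3261]
tool_rot: [0.233, 3.131, -0.009]
contact_force: [-5.1, 0.4, 10.7]
opening: 0.0002
```

Run:
```python
from h import *
kf()
```

```text
offset in tool axes mm [ 41.9 -27.3] turn 97.0 z 0.3261 Ftool [  5.1  -0.4 -10.7] tiltz [ 0.001 -0.006 -1.   ] corr [-0.32  0.12 -0.  ]
```

Request:
{"api": "jog_arm", "payload": {"steps": [[[0, -0.8, -0.6], [0, 0, 0]], [[0, -0.8, 0], [0, 0, 0]], [[0, -0.5, 0], [0, 0, 0]], [[0, 0, 0], [0, 0, 0]]]}}

```text
t: 24.6
tool_pos: [0.4733, -0.2884, 0.3314]
tool_rot: [-0.228, -3.133, 0.003]
contact_force: [-1.4, 0.3, -0.2]
opening: -0.0002
```

Run:
```python
from h import *
kf()
s=ctrl.get_image('scene');t=ctrl.get_image('top');snap('wrist','pics/w28.png')
W=ctrl.camera_info('wrist');np.save('w28.npy',W,allow_pickle=True)
cv2.imwrite('pics/w28s.png',cv2.resize(s[275:355,90:190,::-1],None,fx=7,fy=7,interpolation=cv2.INTER_CUBIC))
cv2.imwrite('pics/w28t.png',cv2.resize(t[190:270,440:520,::-1],None,fx=7,fy=7,interpolation=cv2.INTER_CUBIC))
```

```text
offset in tool axes mm [ 42.3 -49.3] turn 97.2 z 0.3314 Ftool [1.5 0.1 0.2] tiltz [-0.001 -0.002 -1.   ] corr [-0.1  -0.03  0.  ]
```

View pics/w28s.png

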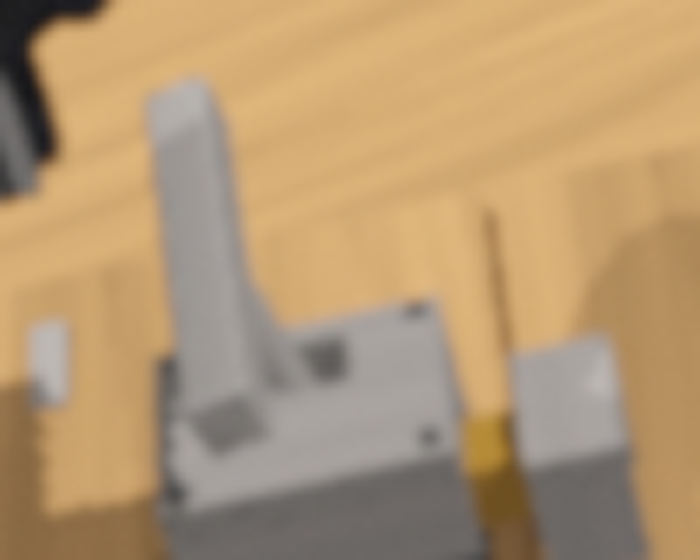

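View pics/w28t.png

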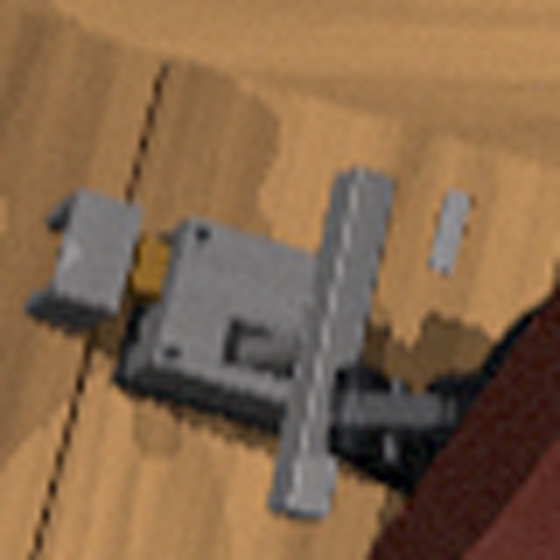

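View pics/w28.png

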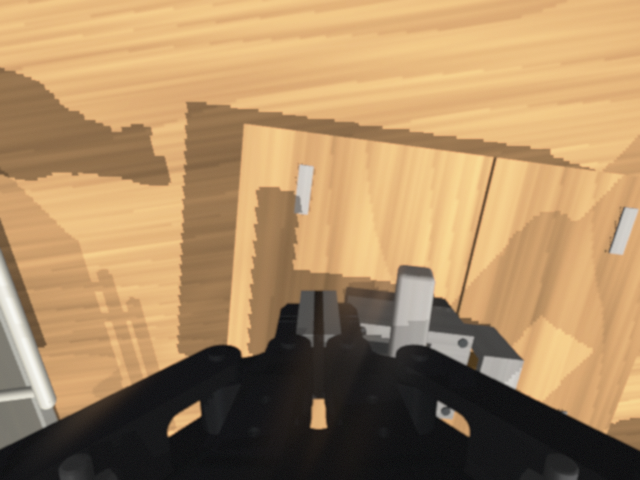

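Run:
```python
from h import *
np.set_printoptions(precision=4,suppress=True)
S=ctrl.camera_info('scene');T=ctrl.camera_info('top')
s=lambda u,v:(S,90+(u+.5)/7-.5,275+(v+.5)/7-.5);t=lambda u,v:(T,440+(u+.5)/7-.5,190+(v+.5)/7-.5)
a=tri(s(225,415),t(363,180));b=tri(s(182,105),t(303,498));print(a,b)
d=b[0]-a[0];print((a[0]+b[0])/2,np.linalg.norm(d),'phi',np.degrees(np.arctan2(d[1],d[0]))%360-74.5,'elev',np.degrees(np.arcsin(d[2]/np.linalg.norm(d))))
```

```text
(array([ 0.5674, -0.269 ,  0.1573]), [7.319675881777643e-05, 7.319675881788314e-05]) (array([ 0.4674, -0.247 ,  0.1569]), [3.7456121373777996e-06, 3.745612137305983e-06])
[ 0.5174 -0.258   0.1571] 0.10240711245151247 phi 93.10191027879449 elev -0.20832036516115712
```

Request:
{"api": "jog_arm", "payload": {"steps": [[[0, 1.0, 0.4], [0, 0, 0]], [[0, 1.0, 0], [0, 0, 0]], [[0, 0.6, 0], [0, 0, 3]], [[0.1, 0.5, 0], [0, 0, 4]], [[0.1, 0.5, 0], [0, 0, 5]], [[0.14, 0.5, 0], [0, 0, 6]], [[0, 0, 0], [0, 0, 0]]]}}

```text
t: 25.45
tool_pos: [0.4786, -0.2407, 0.3298]
tool_rot: [-0.725, -3.056, 0.008]
contact_force: [0.6, 0.5, 0.7]
opening: -0.0002
```

Run:
```python
from h import *
kf()
s=ctrl.get_image('scene')
cv2.imwrite('pics/w29s.png',cv2.resize(s[240:350,70:190,::-1],None,fx=5,fy=5,interpolation=cv2.INTER_CUBIC))
```

```text
offset in tool axes mm [ 41.2 -15.1] turn 78.8 z 0.3298 Ftool [-0.3  0.7 -0.7] tiltz [-0.002 -0.005 -1.   ] corr [-0.29  0.02 -0.  ]
```

View pics/w29s.png

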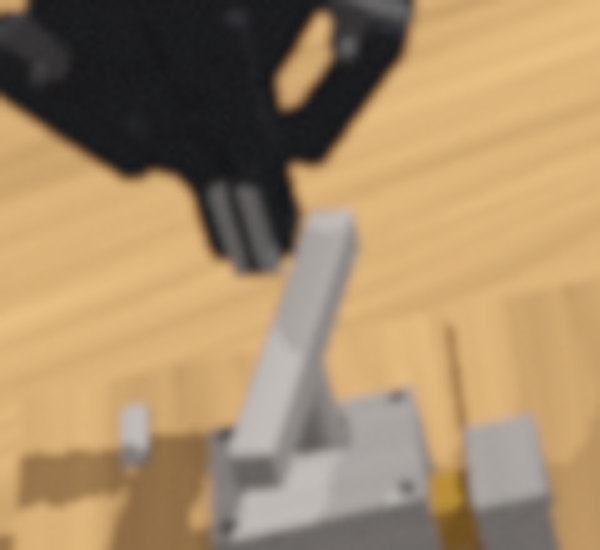

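Request:
{"api": "jog_arm", "payload": {"steps": [[[0.14, 0.46, 0.3], [-0.2, 0, 6]], [[0.14, 0.46, 0.2], [0, 0, 6]], [[0.14, 0.46, 0], [0, 0, 6]], [[0.14, 0.46, 0], [0, 0, 6]], [[0.14, 0.46, 0], [0, 0, 6]], [[0, 0, 0], [0, 0, 0]]]}}

```text
t: 26.1
tool_pos: [0.4882, -0.2168, 0.3298]
tool_rot: [1.495, 2.761, -0.004]
contact_force: [0.2, -0.1, 0.7]
opening: 0.0004
```

Run:
```python
from h import *
kf()
s=ctrl.get_image('scene')
cv2.imwrite('pics/w30s.png',cv2.resize(s[240:350,70:190,::-1],None,fx=5,fy=5,interpolation=cv2.INTER_CUBIC))
```

```text
offset in tool axes mm [ 42.7 -12.7] turn 48.6 z 0.3298 Ftool [-0.2  0.1 -0.7] tiltz [ 0.    -0.003 -1.   ] corr [-0.09  0.17 -0.  ]
```

View pics/w30s.png

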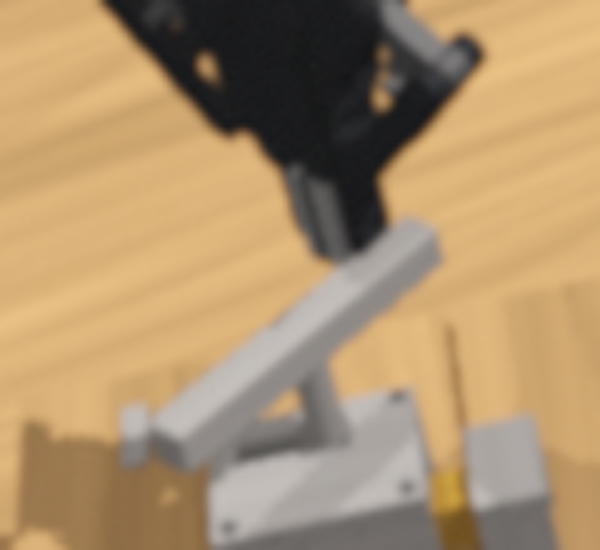

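Request:
{"api": "jog_arm", "payload": {"steps": [[[0.14, 0.44, 0.3], [0, 0, 6]], [[0.14, 0.44, 0.3], [0, 0, 6]], [[0.14, 0.44, 0.1], [0, 0, 6]], [[0.14, 0.44, 0], [0, 0, 6]], [[0.14, 0.44, 0], [0, 0, 6]], [[0, 0, 0], [0, 0, 0]]]}}

```text
t: 26.75
tool_pos: [0.5073, -0.2024, 0.3287]
tool_rot: [2.154, 2.279, 0.002]
contact_force: [1.1, -0.8, 0.7]
opening: -0.0003
```

Run:
```python
from h import *
kf()
s=ctrl.get_image('scene')
cv2.imwrite('pics/w31s.png',cv2.resize(s[240:350,70:190,::-1],None,fx=5,fy=5,interpolation=cv2.INTER_CUBIC))
```

```text
offset in tool axes mm [ 44.1 -12.4] turn 18.7 z 0.3287 Ftool [-0.8  1.  -0.6] tiltz [ 0.005 -0.002 -1.   ] corr [0.26 0.16 0.  ]
```

View pics/w31s.png

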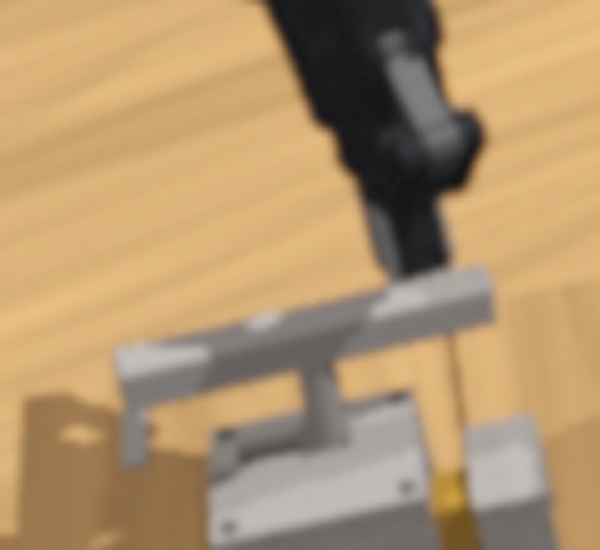

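Run:
```python
from h import *
S=ctrl.camera_info('scene')
s=lambda u,v:onz(S,70+(u+.5)/5-.5,240+(v+.5)/5-.5,.164)
for A,B in(((487,268),(117,350)),((495,293),(122,380))):
    e=s(*A);f=s(*B);d=e-f;print((e+f)/2,np.linalg.norm(d),np.degrees(np.arctan2(d[1],d[0]))-74.5)
```

```text
[ 0.51541287 -0.237286    0.164     ] 0.10844389672377824 1.055340408268421
[ 0.52831532 -0.23954282  0.164     ] 0.10821733029725174 1.8365500724015362
```

Request:
{"api": "jog_arm", "payload": {"steps": [[[0.1, 0.3, 0.2], [0.2, 0, 4]], [[0.1, 0.3, 0], [0, 0, 4]], [[0, 0.2, 0], [0, 0, 3]]]}}

```text
t: 27.1
tool_pos: [0.515, -0.201, 0.3279]
tool_rot: [2.359, 2.071, -0.0]
contact_force: [0.8, 0.6, 1.8]
opening: -0.0002
```

Run:
```python
from h import *
kf()
```

```text
offset in tool axes mm [ 43.4 -12.9] turn 8.1 z 0.3279 Ftool [ 0.7  0.7 -1.8] tiltz [ 0.002 -0.002 -1.   ] corr [0.13 0.12 0.  ]
```

Request:
{"api": "jog_arm", "payload": {"steps": [[[0.05, 0.25, 0], [0, 0, 3]], [[0.05, 0.25, 0], [0, 0, 3]], [[0, 0.2, 0], [0, 0, 0]]]}}

```text
t: 27.4
tool_pos: [0.5218, -0.2017, 0.3283]
tool_rot: [2.457, 1.952, 0.0]
contact_force: [0.3, -0.0, 0.6]
opening: -0.0003
```

Run:
```python
from h import *
kf()
```

```text
offset in tool axes mm [ 42.8 -10.3] turn 2.4 z 0.3283 Ftool [ 0.1  0.3 -0.6] tiltz [ 0.002 -0.002 -1.   ] corr [0.15 0.1  0.  ]
```

Request:
{"api": "jog_arm", "payload": {"steps": [[[0, 0.25, 0], [0, 0, 1]], [[0, 0.25, 0], [0, 0, 0]]]}}

```text
t: 27.6
tool_pos: [0.5264, -0.203, 0.3283]
tool_rot: [2.473, 1.936, -0.001]
contact_force: [-5.6, 2.5, 3.0]
opening: 0.0004
```

Run:
```python
from h import *
kf()
s=ctrl.get_image('scene')
cv2.imwrite('pics/w32s.png',cv2.resize(s[240:350,70:190,::-1],None,fx=5,fy=5,interpolation=cv2.INTER_CUBIC))
```

```text
offset in tool axes mm [42.4 -6.2] turn 1.6 z 0.3283 Ftool [ 1.1 -6.  -3. ] tiltz [-0.    -0.001 -1.   ] corr [0.01 0.07 0.  ]
```

View pics/w32s.png

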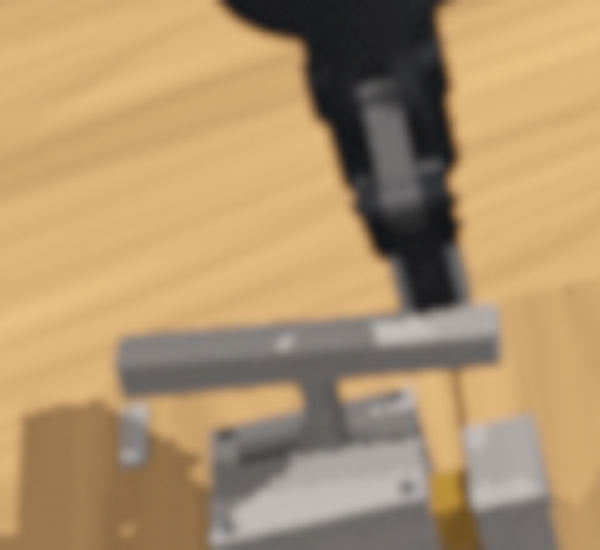

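Request:
{"api": "jog_arm", "payload": {"steps": [[[0, -0.8, 0], [0, 0, 0]], [[0, -1.0, -1], [0, 0, 0]], [[0, 0, -4], [0, 0, 0]], [[-2, 1.5, -2], [0, 0, 0]], [[-2, 1.0, 0], [0, 0, 0]], [[0, 0, 0], [0, 0, 0]]]}}

```text
t: 28.25
tool_pos: [0.5213, -0.2436, 0.3977]
tool_rot: [2.467, 1.944, -0.004]
contact_force: [-0.7, 0.5, -0.6]
opening: -0.0003
```

Run:
```python
from h import *
kf();st()
W=ctrl.camera_info('wrist');np.save('w33.npy',W,allow_pickle=True);snap('wrist','pics/w33.png')
s=ctrl.get_image('scene')
cv2.imwrite('pics/w33s.png',cv2.resize(s[260:360,80:190,::-1],None,fx=6,fy=6,interpolation=cv2.INTER_CUBIC))
```

```text
offset in tool axes mm [ 1.8 -1.4] turn 2.0 z 0.3977 Ftool [ 0.4 -0.8  0.6] tiltz [-0.001 -0.002 -1.   ] corr [-0.05  0.12  0.  ]
t 28.25 pos [ 0.5213 -0.2436  0.3977] th 76.48 z [-0.0014 -0.0019 -1.    ] F [-0.66  0.54 -0.6 ] tq [ 0.013 -0.001  0.027] op -0.0003 q [-0.57 -0.06  1.74 -0.    1.46 -0.33]
```

View pics/w33s.png

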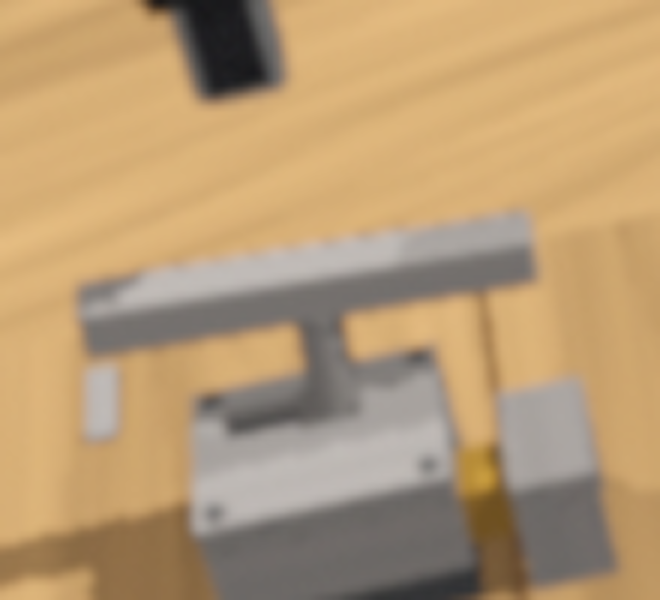

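View pics/w33.png

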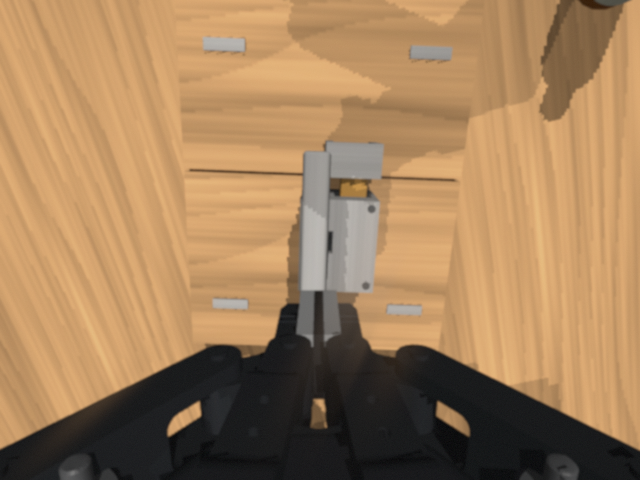

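Run:
```python
from h import *
W=np.load('w33.npy',allow_pickle=True).item()
e=onz(W,317,152.5,.164);f=onz(W,314.5,290,.164);d=e-f;print(e,f,np.degrees(np.arctan2(d[1],d[0])),'bar yaw vs 74.5')
u=d/np.linalg.norm(d);print('centre',e-u*.055)
S=ctrl.camera_info('scene')
s=lambda u,v:onz(S,80+(u+.5)/6-.5,260+(v+.5)/6-.5,.164)
e=s(530,212);f=s(80,287);d=e-f;print((e+f)/2,np.linalg.norm(d),np.degrees(np.arctan2(d[1],d[0])))
e=s(535,245);f=s(85,318);d=e-f;print((e+f)/2,np.linalg.norm(d),np.degrees(np.arctan2(d[1],d[0])))
```

```text
[ 0.53408336 -0.18853349  0.164     ] [ 0.51555844 -0.25948801  0.164     ] 75.3677510866505 bar yaw vs 74.5
centre [ 0.5201896  -0.24174968  0.164     ]
[ 0.51526389 -0.23682475  0.164     ] 0.10972774780079099 70.63222852295974
[ 0.52742649 -0.23963626  0.164     ] 0.10852490231628031 70.06475332913197
```

Request:
{"api": "jog_arm", "payload": {"steps": [[[0, 0, 0], [0, 0, 1]], [[-0.1, 0.1, 0], [0, 0, 1.2]], [[0, 0, 0], [0, 0, 0]], [[0, 0, 0], [0, 0, 0]]], "fingers": 0}}

```text
t: 28.75
tool_pos: [0.5209, -0.2409, 0.3944]
tool_rot: [-2.5, -1.893, 0.005]
contact_force: [0.3, 0.2, 1.7]
opening: 0.0423
```

Request:
{"api": "jog_arm", "payload": {"steps": [[[0, 0, 3], [0, 0, 0]], [[0, 0, 3], [0, 0, 0]], [[0, 0, 1.5], [0, 0, 0]], [[0, 0, 0], [0, 0, 0]]]}}

```text
t: 29.15
tool_pos: [0.5209, -0.24, 0.3185]
tool_rot: [-2.501, -1.897, 0.003]
contact_force: [-0.6, -0.2, 0.4]
opening: 0.0429
```

Run:
```python
from h import *
st();plan([.5222,-.245,.3105],74.5,1)
cv2.imwrite('pics/w34s.png',cv2.resize(ctrl.get_image('scene')[260:360,80:190,::-1],None,fx=5,fy=5,interpolation=cv2.INTER_CUBIC))
snap('wrist','pics/w34.png')
```

```text
t 29.15 pos [ 0.5209 -0.24    0.3185] th 74.36 z [-0.0033  0.001  -1.    ] F [-0.61 -0.21  0.36] tq [ 0.054 -0.023  0.035] op 0.0429 q [-0.56  0.    1.81 -0.    1.33 -0.29]
delta world [ 0.00129482 -0.00504342 -0.00803637] rotvec deg [-0.19781028 -0.0063657  -0.14069997]
0 [-0.45  0.26  0.8 ] [-0.2  -0.01 -0.14]
```

View pics/w34.png

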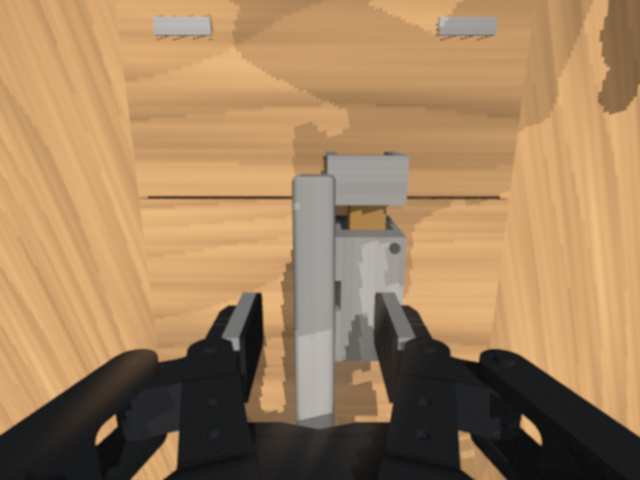

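View pics/w34s.png

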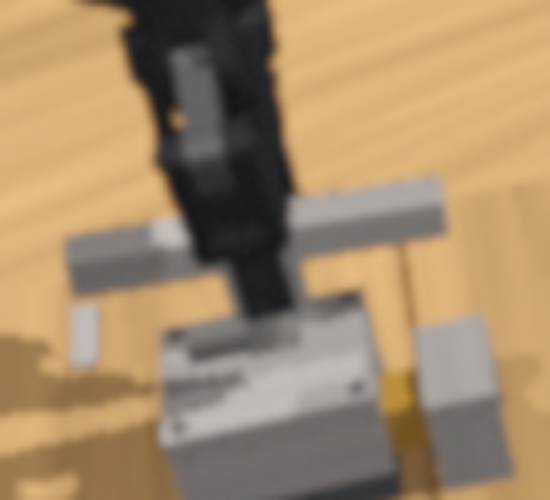

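Request:
{"api": "jog_arm", "payload": {"steps": [[[-0.4, 0.1, 0.6], [-0.2, 0, 0]], [[-0.1, 0.05, 0.3], [0, 0, 0]], [[0, 0, 0], [0, 0, 0]]]}}

```text
t: 29.55
tool_pos: [0.5229, -0.2468, 0.316]
tool_rot: [2.494, 1.892, 0.007]
contact_force: [-0.9, -0.8, 0.7]
opening: 0.0426
```

Request:
{"api": "jog_arm", "payload": {"steps": [[[0, 0, 0], [0, 0, 0]], [[0, 0, 0], [0, 0, 0]], [[0, 0, 0], [0, 0, 0]], [[0, 0, 0], [0, 0, 0]], [[0, 0, 0], [0, 0, 0]]], "fingers": -1, "grip_force": 50}}

```text
t: 30.05
tool_pos: [0.5227, -0.2471, 0.3173]
tool_rot: [2.495, 1.892, 0.005]
contact_force: [-0.9, 0.9, 0.3]
opening: 0.0126
```

Run:
```python
from h import *
st()
cv2.imwrite('pics/w35s.png',cv2.resize(ctrl.get_image('scene')[260:360,80:190,::-1],None,fx=5,fy=5,interpolation=cv2.INTER_CUBIC))
snap('wrist','pics/w35.png')
```

```text
t 30.05 pos [ 0.5227 -0.2471  0.3173] th 74.35 z [ 0.0091 -0.0066 -0.9999] F [-0.9   0.86  0.32] tq [0.083 0.223 0.009] op 0.0126 q [-0.57  0.01  1.81 -0.    1.31 -0.3 ]
```

View pics/w35s.png

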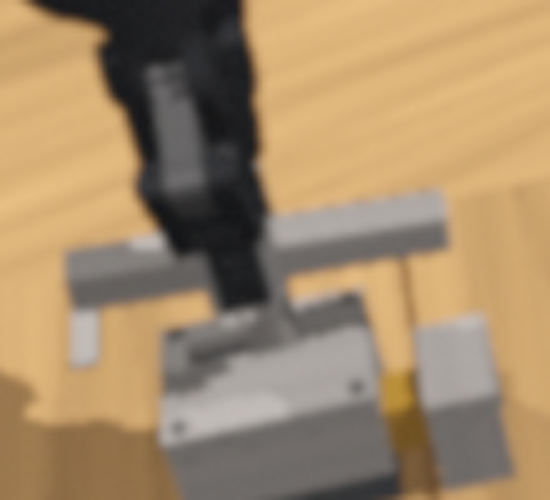

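View pics/w35.png

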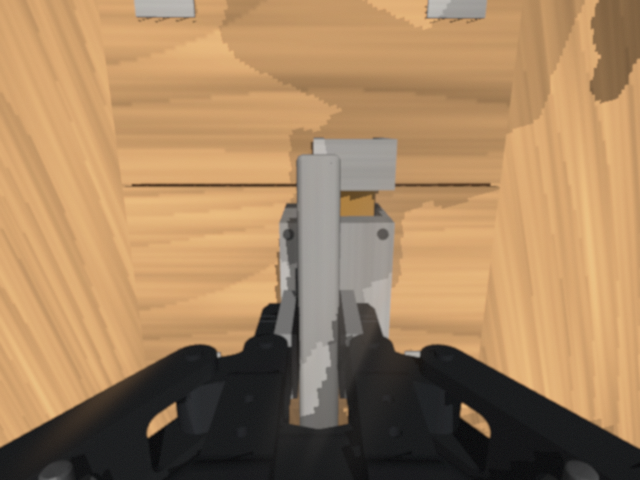

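Request:
{"api": "jog_arm", "payload": {"steps": [[[0, 0, -0.3], [0.3, 0, 0]], [[0, 0, -0.3], [0.1, 0, 0]], [[0, 0, 0], [0, 0, 0]]]}}

```text
t: 30.45
tool_pos: [0.5229, -0.2469, 0.323]
tool_rot: [2.499, 1.895, -0.001]
contact_force: [-0.4, 1.0, -1.1]
opening: 0.0126
```

Run:
```python
from h import *
st();kf()
```

```text
t 30.45 pos [ 0.5229 -0.2469  0.323 ] th 74.35 z [ 0.0029 -0.0044 -1.    ] F [-0.39  1.05 -1.12] tq [ 0.014 -0.042  0.001] op 0.0126 q [-0.57  0.01  1.8  -0.    1.33 -0.3 ]
offset in tool axes mm [-1.  1.] turn -0.1 z 0.323 Ftool [ 0.9 -0.7  1.1] tiltz [ 0.003 -0.004 -1.   ] corr [0.23 0.2  0.  ]
```

Free. Continue lifting gently.

Request:
{"api": "jog_arm", "payload": {"steps": [[[0.05, -0.05, -0.5], [0.2, 0.2, 0]], [[0, 0, -0.5], [0, 0, 0]], [[0, 0, 0], [0, 0, 0]]]}}

```text
t: 30.75
tool_pos: [0.5227, -0.2466, 0.3338]
tool_rot: [2.502, 1.897, 0.001]
contact_force: [0.5, -0.6, -1.4]
opening: 0.0125
```

Run:
```python
from h import *
st();kf()
```

```text
t 30.75 pos [ 0.5227 -0.2466  0.3338] th 74.35 z [ 0.0014 -0.0011 -1.    ] F [ 0.51 -0.65 -1.39] tq [-0.014 -0.03  -0.054] op 0.0125 q [-0.57 -0.01  1.79 -0.    1.35 -0.3 ]
offset in tool axes mm [-0.7  0.7] turn -0.1 z 0.3338 Ftool [-0.5  0.7  1.4] tiltz [ 0.001 -0.001 -1.   ] corr [0.09 0.04 0.  ]
```

Request:
{"api": "jog_arm", "payload": {"steps": [[[0.05, -0.05, -0.6], [0.1, 0, 0]], [[0, 0, -0.6], [0, 0, 0]], [[0, 0, -0.3], [0, 0, 0]]]}}

```text
t: 31.05
tool_pos: [0.5224, -0.2458, 0.3499]
tool_rot: [2.503, 1.898, 0.0]
contact_force: [-0.1, -0.9, -1.2]
opening: 0.013
```

Run:
```python
from h import *
st();kf()
```

```text
t 31.05 pos [ 0.5224 -0.2458  0.3499] th 74.35 z [ 3.e-04 -3.e-04 -1.e+00] F [-0.11 -0.87 -1.25] tq [ 0.01  -0.048 -0.004] op 0.013 q [-0.57 -0.02  1.78 -0.    1.38 -0.3 ]
offset in tool axes mm [-0.   0.2] turn -0.1 z 0.3499 Ftool [-0.9  0.1  1.2] tiltz [ 0. -0. -1.] corr [0.02 0.01 0.  ]
```

Request:
{"api": "jog_arm", "payload": {"steps": [[[0, 0, -1], [0, 0, 0]], [[0, 0, -2], [0, 0, 0]], [[0, 0, -2.5], [0, 0, 0]], [[0, 0, -1.5], [0, 0, 0]], [[0, 0, 0], [0, 0, 0]]]}}

```text
t: 31.55
tool_pos: [0.5221, -0.2453, 0.4249]
tool_rot: [-2.502, -1.898, -0.0]
contact_force: [-0.2, -1.2, -1.9]
opening: 0.0128
```

Run:
```python
from h import *
st()
cv2.imwrite('pics/w36s.png',cv2.resize(ctrl.get_image('scene')[240:360,80:200,::-1],None,fx=5,fy=5,interpolation=cv2.INTER_CUBIC))
snap('wrist','pics/w36.png')
plan([.563,.2495,.41],79,11)
```

```text
t 31.55 pos [ 0.5221 -0.2453  0.4249] th 74.36 z [-2.e-04  7.e-04 -1.e+00] F [-0.22 -1.23 -1.9 ] tq [-0.009 -0.024 -0.005] op 0.0128 q [-0.57 -0.07  1.7   0.    1.51 -0.3 ]
delta world [ 0.04125473  0.49461299 -0.01207926] rotvec deg [-0.23404696 -0.11074265 -4.63700431]
0 [ 4.43 -0.85  0.12] [-0.02 -0.01 -0.42]
1 [ 4.44 -0.82  0.12] [-0.02 -0.01 -0.42]
2 [ 4.44 -0.79  0.12] [-0.02 -0.01 -0.42]
3 [ 4.45 -0.75  0.12] [-0.02 -0.01 -0.42]
4 [ 4.45 -0.72  0.12] [-0.02 -0.01 -0.42]
5 [ 4.46 -0.69  0.12] [-0.02 -0.01 -0.42]
6 [ 4.46 -0.65  0.11] [-0.02 -0.01 -0.42]
7 [ 4.47 -0.62  0.11] [-0.02 -0.01 -0.42]
8 [ 4.47 -0.59  0.11] [-0.02 -0.01 -0.42]
9 [ 4.48 -0.56  0.11] [-0.02 -0.01 -0.42]
10 [ 4.48 -0.52  0.11] [-0.02 -0.01 -0.42]
```

View pics/w36s.png

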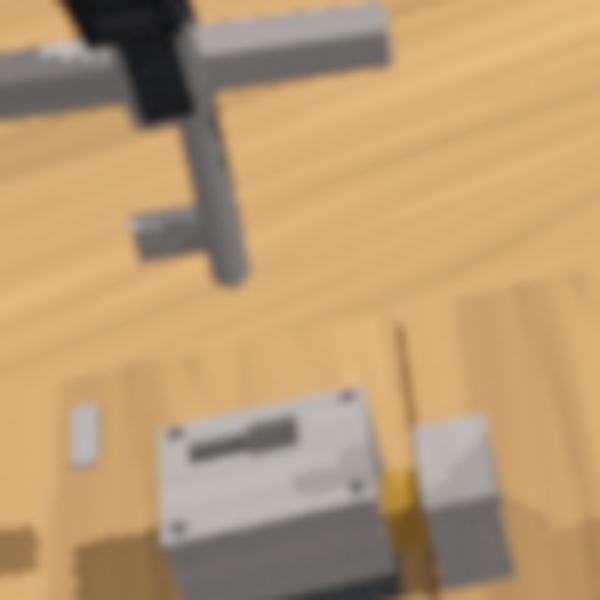

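View pics/w36.png

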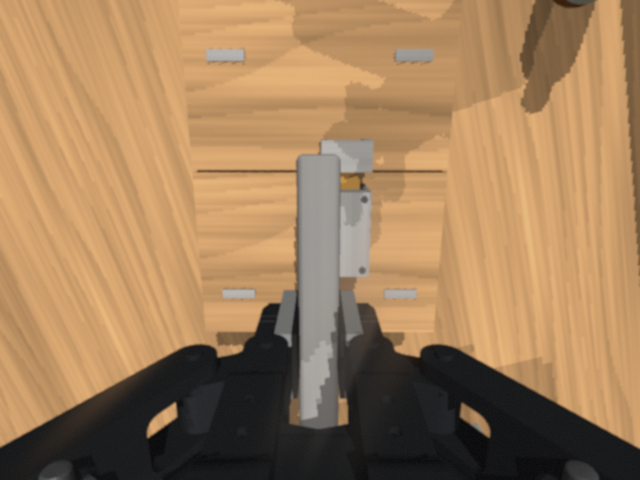

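Run:
```python
import cv2,numpy as np
def r(f,x,y,w,h):return cv2.resize(cv2.imread(f)[y:y+h,x:x+w],(380,280),interpolation=cv2.INTER_CUBIC)
cv2.imwrite('pics/cmp2.png',np.vstack([np.hstack([r('pics/w1.png',325,145,90,66),r('pics/w9.png',230,215,120,88)]),np.hstack([r('pics/w34.png',310,140,110,81),r('pics/w35.png',300,125,110,81)])]))
```

```text
(no output)
```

View pics/cmp2.png

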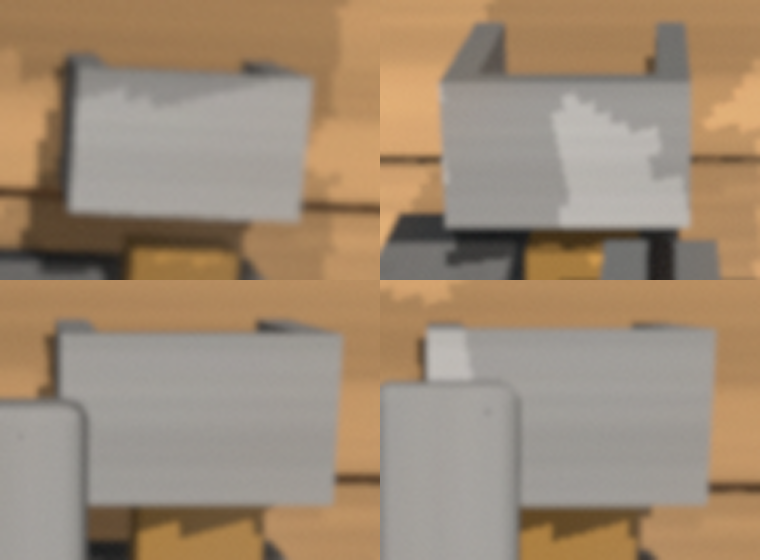

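Request:
{"api": "jog_arm", "payload": {"steps": [[[3, -0.6, 0], [0, 0, -0.4]], [[4.5, -0.8, 0], [0, 0, -0.4]], [[4.5, -0.8, 0], [0, 0, -0.4]], [[4.5, -0.8, -0.1], [0, 0, -0.4]], [[4.5, -0.7, -0.1], [0, 0, -0.4]], [[4.5, -0.7, -0.1], [0, 0, -0.4]], [[4.5, -0.7, -0.1], [0, 0, -0.4]], [[4.5, -0.7, 0], [0, 0, -0.4]]]}}

```text
t: 32.45
tool_pos: [0.5489, 0.1108, 0.4125]
tool_rot: [-2.443, -1.943, 0.024]
contact_force: [0.7, -1.5, -1.1]
opening: 0.0128
```

Run:
```python
from h import *
st()
plan([.563,.235,.41],79,3)
```

```text
t 32.45 pos [0.5489 0.1108 0.4125] th 76.99 z [-0.025   0.0063 -0.9997] F [ 0.71 -1.45 -1.12] tq [-0.053 -0.039  0.011] op 0.0128 q [ 0.06 -0.1   1.75  0.01  1.52  0.29]
delta world [ 0.01413303  0.1241641  -0.00253225] rotvec deg [-1.47444648 -0.05705423 -2.00840513]
0 [ 4.14 -0.47  0.1 ] [-0.49 -0.02 -0.67]
1 [ 4.14 -0.42  0.09] [-0.49 -0.02 -0.67]
2 [ 4.15 -0.38  0.09] [-0.49 -0.02 -0.67]
```

Request:
{"api": "jog_arm", "payload": {"steps": [[[2, -0.2, 0], [-1.2, 0, -1]], [[0, 0, 0], [-0.5, 0, -1]], [[0, 0, 0], [0, 0, 0]]]}}

```text
t: 32.75
tool_pos: [0.5499, 0.1368, 0.4068]
tool_rot: [-2.412, -2.009, 0.005]
contact_force: [0.9, 0.1, -1.6]
opening: 0.0126
```

Run:
```python
from h import *
st()
W=ctrl.camera_info('wrist');np.save('w37.npy',W,allow_pickle=True);i=snap('wrist','pics/w37.png')
u,v=proj(W,[.563,.2495,.115]).astype(int);print(u,v)
cv2.imwrite('pics/w37c.png',cv2.resize(i[max(v-70,0):v+70,u-80:u+80,::-1],None,fx=4.5,fy=4.5,interpolation=cv2.INTER_CUBIC));print(u-80,max(v-70,0))
```

```text
t 32.75 pos [0.5499 0.1368 0.4068] th 79.57 z [-0.0044  0.     -1.    ] F [ 0.9   0.13 -1.57] tq [0.023 0.056 0.008] op 0.0126 q [ 0.11 -0.09  1.75  0.    1.49  0.29]
307 50
227 0
```

View pics/w37c.png

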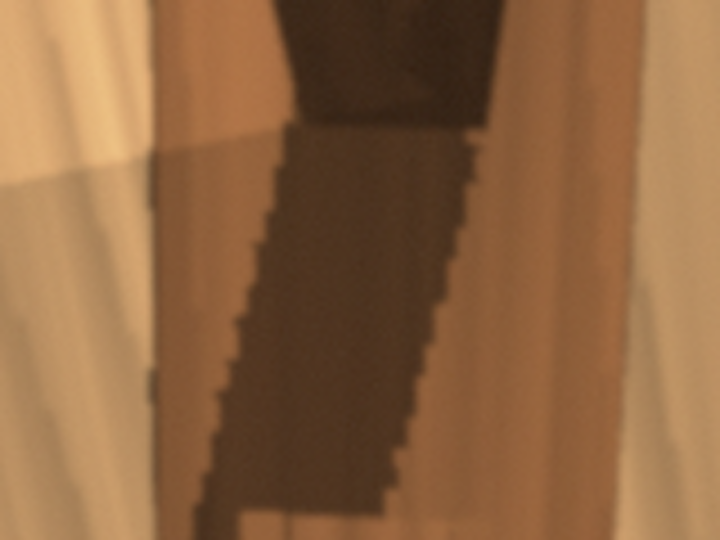

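View pics/w37.png

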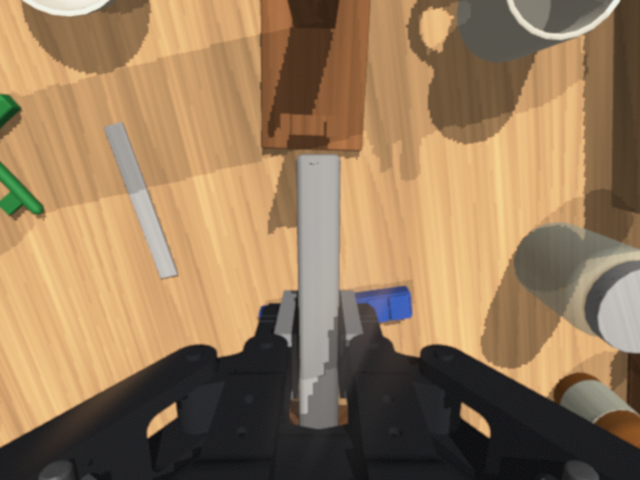

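Run:
```python
from h import *
plan([.5627,.2495,.405],79,4)
```

```text
delta world [ 0.0128782   0.11305152 -0.0016392 ] rotvec deg [-0.28397266  0.03400251  0.50621691]
0 [ 2.84 -0.2   0.04] [-0.07  0.01  0.13]
1 [ 2.84 -0.2   0.04] [-0.07  0.01  0.13]
2 [ 2.84 -0.21  0.04] [-0.07  0.01  0.13]
3 [ 2.84 -0.22  0.04] [-0.07  0.01  0.13]
```

Request:
{"api": "jog_arm", "payload": {"steps": [[[2.8, -0.2, 0], [-0.1, 0, 0.1]], [[3.5, -0.2, 0], [-0.1, 0, 0.1]], [[3.0, -0.2, 0], [-0.1, 0, 0.1]], [[1.8, -0.2, 0], [-0.1, 0, 0.1]], [[0, 0, 0], [0, 0, 0]], [[0, 0, 0], [0, 0, 0]]]}}

```text
t: 33.4
tool_pos: [0.5647, 0.2416, 0.4027]
tool_rot: [2.436, 1.981, -0.011]
contact_force: [0.1, -1.0, -1.1]
opening: 0.0128
```

Run:
```python
from h import *
st();plan([.5627,.2499,.31],79.04,3)
s=ctrl.get_image('scene');cv2.imwrite('pics/w38s.png',cv2.resize(s[180:300,335:455,::-1],None,fx=5,fy=5,interpolation=cv2.INTER_CUBIC))
```

```text
t 33.4 pos [0.5647 0.2416 0.4027] th 78.24 z [-0.0045 -0.0054 -1.    ] F [ 0.13 -0.97 -1.06] tq [ 0.002  0.013 -0.017] op 0.0128 q [ 0.28  0.03  1.64 -0.    1.48  0.49]
delta world [-0.00202555  0.0083292  -0.0926817 ] rotvec deg [-0.18982351  0.35161931 -0.80163409]
0 [ 0.28 -0.11  3.09] [-0.06  0.12 -0.27]
1 [ 0.27 -0.11  3.09] [-0.06  0.12 -0.27]
2 [ 0.27 -0.12  3.09] [-0.06  0.12 -0.27]
```

View pics/w38s.png

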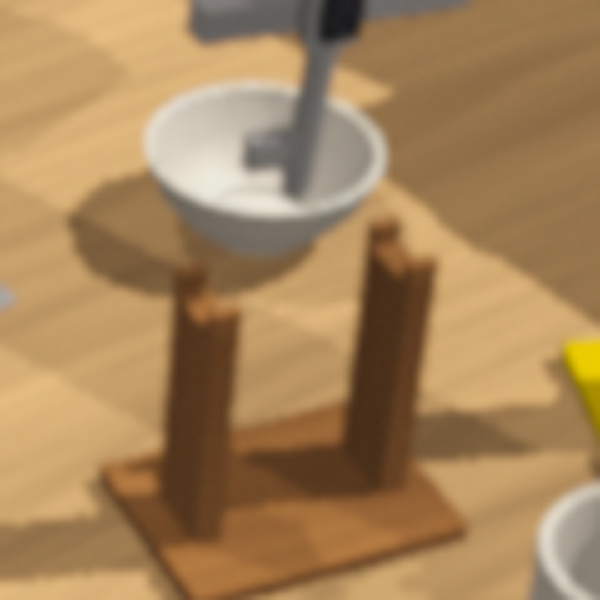

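Request:
{"api": "jog_arm", "payload": {"steps": [[[0.8, -0.25, 0], [-0.2, 0.3, -0.7]], [[0.3, -0.1, 2], [0, 0.1, -0.2]], [[0, 0, 3], [0, 0, 0]], [[0, 0, 2.5], [0, 0, 0]], [[0, 0, 0], [0, 0, 0]]]}}

```text
t: 33.95
tool_pos: [0.5645, 0.2495, 0.3278]
tool_rot: [2.426, 1.994, 0.009]
contact_force: [-1.0, -0.2, -2.3]
opening: 0.0132
```

Run:
```python
from h import *
st();plan([.5627,.2499,.284],79.04,1)
s=ctrl.get_image('scene');cv2.imwrite('pics/w39s.png',cv2.resize(s[180:300,335:455,::-1],None,fx=5,fy=5,interpolation=cv2.INTER_CUBIC))
```

```text
t 33.95 pos [0.5645 0.2495 0.3278] th 78.85 z [ 0.0052  0.0031 -1.    ] F [-1.05 -0.17 -2.34] tq [-0.017  0.01  -0.004] op 0.0132 q [0.3  0.09 1.7  0.   1.34 0.49]
delta world [-0.00181831  0.00037655 -0.04384102] rotvec deg [ 0.26130343 -0.2308352  -0.19277621]
0 [-0.02 -0.21  4.38] [ 0.26 -0.23 -0.19]
```

View pics/w39s.png

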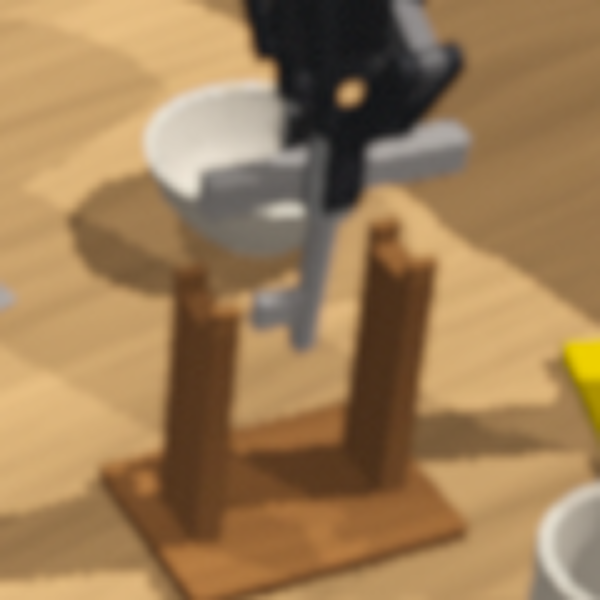

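Request:
{"api": "jog_arm", "payload": {"steps": [[[0, -0.25, 1.3], [0.3, -0.2, -0.2]], [[0, -0.1, 1.2], [0.2, 0, 0]], [[0, 0, 0], [0, 0, 0]]]}}

```text
t: 34.3
tool_pos: [0.5628, 0.2503, 0.3077]
tool_rot: [-2.424, -1.999, -0.01]
contact_force: [0.1, 0.4, -1.1]
opening: 0.013
```

Run:
```python
from h import *
st();plan([.5627,.2499,.284],79.04,1)
s=ctrl.get_image('scene');cv2.imwrite('pics/w40s.png',cv2.resize(s[205:285,345:445,::-1],None,fx=7,fy=7,interpolation=cv2.INTER_CUBIC))
```

```text
t 34.3 pos [0.5628 0.2503 0.3077] th 79.02 z [ 0.0046  0.0041 -1.    ] F [ 0.06  0.37 -1.06] tq [-0.011 -0.005  0.018] op 0.013 q [0.3  0.11 1.72 0.   1.31 0.49]
delta world [-0.0001091  -0.00041311 -0.02371558] rotvec deg [ 0.21498066 -0.28260271 -0.01968604]
0 [-0.05 -0.01  2.37] [ 0.21 -0.28 -0.02]
```

View pics/w40s.png

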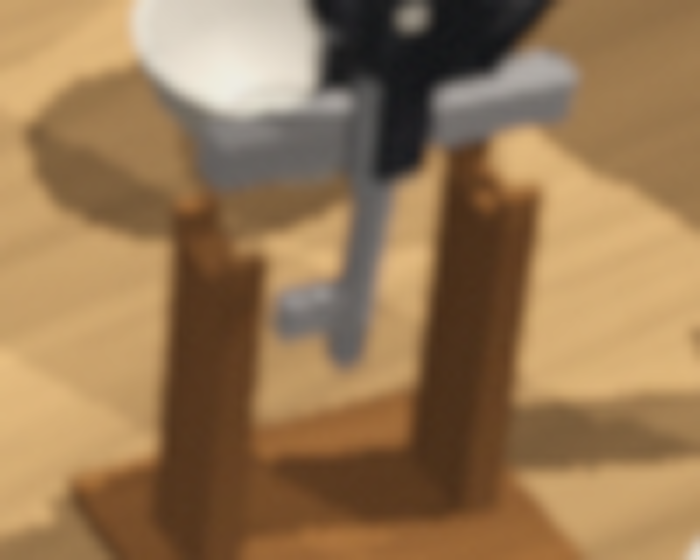

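Request:
{"api": "jog_arm", "payload": {"steps": [[[0, -0.05, 0.8], [0.2, -0.3, 0]], [[0, -0.05, 0.6], [0.1, 0, 0]], [[0, 0, 0], [0, 0, 0]]]}}

```text
t: 34.65
tool_pos: [0.5627, 0.2509, 0.2954]
tool_rot: [2.423, 1.998, 0.004]
contact_force: [0.7, 0.2, -2.5]
opening: 0.0133
```

Run:
```python
from h import *
st();plan([.5627,.2499,.284],79.04,1)
s=ctrl.get_image('scene');cv2.imwrite('pics/w41s.png',cv2.resize(s[205:285,345:445,::-1],None,fx=7,fy=7,interpolation=cv2.INTER_CUBIC))
```

```text
t 34.65 pos [0.5627 0.2509 0.2954] th 79.03 z [ 2.3e-03  9.0e-04 -1.0e+00] F [ 0.68  0.19 -2.53] tq [ 0.04  -0.004  0.031] op 0.0133 q [0.3  0.12 1.73 0.   1.29 0.49]
delta world [ 1.48759916e-05 -1.02299521e-03 -1.13696610e-02] rotvec deg [ 0.1169048  -0.07569263 -0.00843198]
0 [-0.1   0.02  1.14] [ 0.12 -0.08 -0.01]
```

View pics/w41s.png

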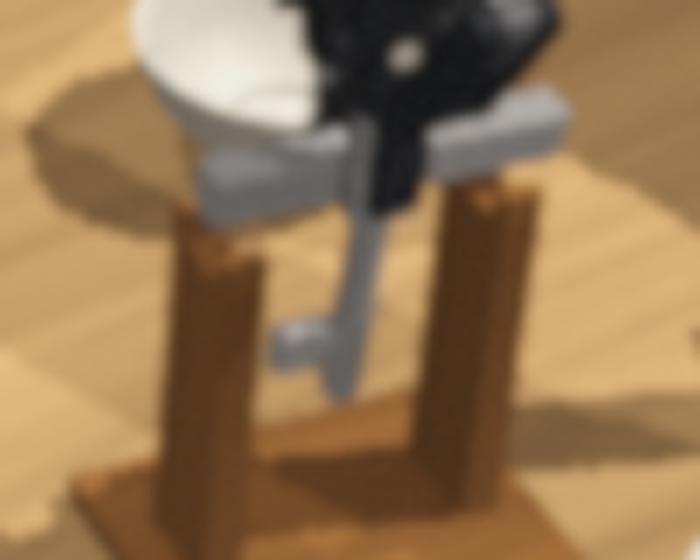

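Run:
```python
from h import *
S=ctrl.camera_info('scene')
o=ctrl.get_obs();P=np.array(o['tool_pos'])
a=np.radians(79.0);d=np.array([np.cos(a),np.sin(a),0])
for zo in(.0,.0068):
  for tl in(0,3,5,7):
    t=np.radians(tl);dd=d*np.cos(t)-np.array([0,0,1])*np.sin(t); up=np.array([0,0,1])*np.cos(t)+d*np.sin(t)
    C=P-[0,0,.155+zo]
    r=[]
    for q in(C-dd*.055-up*.008,C+dd*.055-up*.008,C-up*.084):
        p=proj(S,q);r.append([round((p[0]-345+.5)*7),round((p[1]-205+.5)*7)])
    print(zo,tl,r,'slope',round((r[1][1]-r[0][1])/(r[1][0]-r[0][0]),3))
s=ctrl.get_image('scene');cv2.imwrite('pics/w42s.png',cv2.resize(s[208:268,365:435,::-1],None,fx=10,fy=10,interpolation=cv2.INTER_CUBIC))
```

```text
0.0 0 [[176, 217], [531, 126], [333, 389]] slope -0.256
0.0 3 [[176, 209], [529, 135], [319, 393]] slope -0.21
0.0 5 [[176, 203], [527, 141], [310, 395]] slope -0.177
0.0 7 [[176, 197], [524, 147], [301, 397]] slope -0.144
0.0068 0 [[175, 238], [529, 146], [330, 408]] slope -0.26
0.0068 3 [[174, 229], [526, 155], [317, 412]] slope -0.21
0.0068 5 [[174, 224], [524, 161], [308, 413]] slope -0.18
0.0068 7 [[174, 218], [521, 167], [299, 415]] slope -0.147
```

View pics/w42s.png

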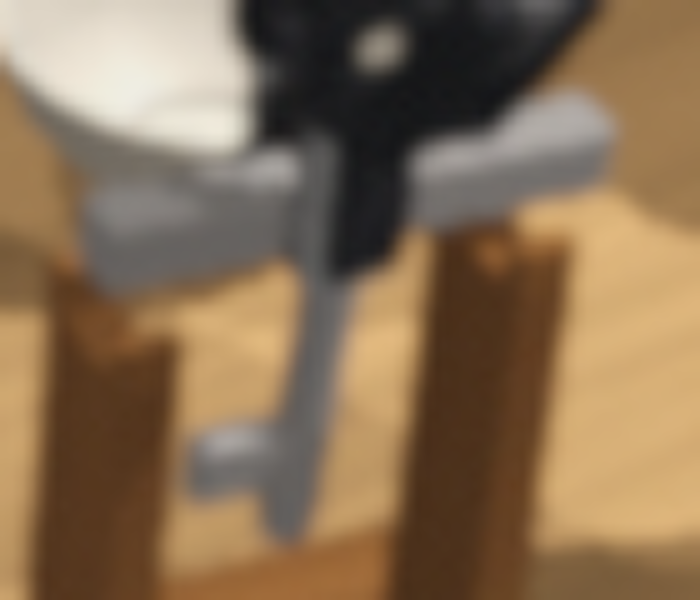

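Request:
{"api": "jog_arm", "payload": {"steps": [[[-0.5, 0, -0.3], [0.1, 1, 0]], [[-0.6, 0, -0.1], [0, 1, 0]], [[-0.6, 0, 0], [0, 1, 0]], [[0, 0, 0], [0, 0, 0]]]}}

```text
t: 35.15
tool_pos: [0.5597, 0.2329, 0.3012]
tool_rot: [-2.395, -1.976, -0.074]
contact_force: [-0.2, -0.3, -1.9]
opening: 0.0126
```

Run:
```python
from h import *
st();plan([.5627,.2499,.284],79.04,1)
s=ctrl.get_image('scene');cv2.imwrite('pics/w43s.png',cv2.resize(s[208:268,365:435,::-1],None,fx=10,fy=10,interpolation=cv2.INTER_CUBIC))
```

```text
t 35.15 pos [0.5597 0.2329 0.3012] th 79.05 z [ 0.0142  0.0576 -0.9982] F [-0.18 -0.33 -1.86] tq [-0.029  0.041 -0.06 ] op 0.0126 q [0.26 0.08 1.76 0.05 1.27 0.44]
delta world [ 0.00298619  0.01704802 -0.01724288] rotvec deg [ 1.69429590e-01 -3.39695139e+00  2.22902222e-03]
0 [ 1.63 -0.04  1.82] [ 0.17 -3.4   0.  ]
```

View pics/w43s.png

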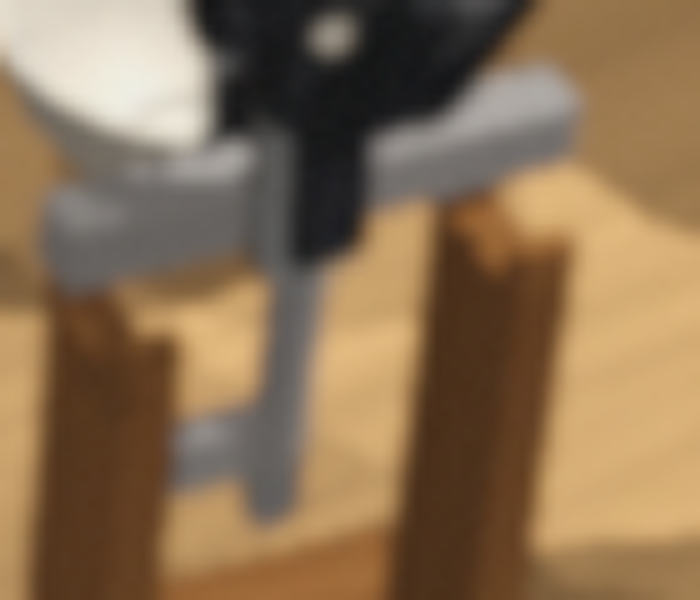

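Request:
{"api": "jog_arm", "payload": {"steps": [[[-0.05, 0, 0.6], [0.1, 0, 0]], [[-0.03, 0, 0.5], [0.1, 0, 0]], [[0, 0, 0], [0, 0, 0]]]}}

```text
t: 35.5
tool_pos: [0.5597, 0.2328, 0.2895]
tool_rot: [-2.393, -1.974, -0.071]
contact_force: [-0.8, -0.3, -1.4]
opening: 0.0128
```

Run:
```python
from h import *
st();m=R.from_rotvec(ctrl.get_obs()['tool_rot']).as_matrix();print(np.array(ctrl.get_obs()['tool_pos'])+m[:,2]*.155)
s=ctrl.get_image('scene');cv2.imwrite('pics/w44s.png',cv2.resize(s[208:268,365:435,::-1],None,fx=10,fy=10,interpolation=cv2.INTER_CUBIC))
```

```text
t 35.5 pos [0.5597 0.2328 0.2895] th 79.04 z [ 0.0108  0.0583 -0.9982] F [-0.75 -0.26 -1.36] tq [-0.089  0.017  0.001] op 0.0128 q [0.26 0.1  1.76 0.06 1.25 0.44]
[0.56142028 0.24179196 0.13475276]
```

View pics/w44s.png

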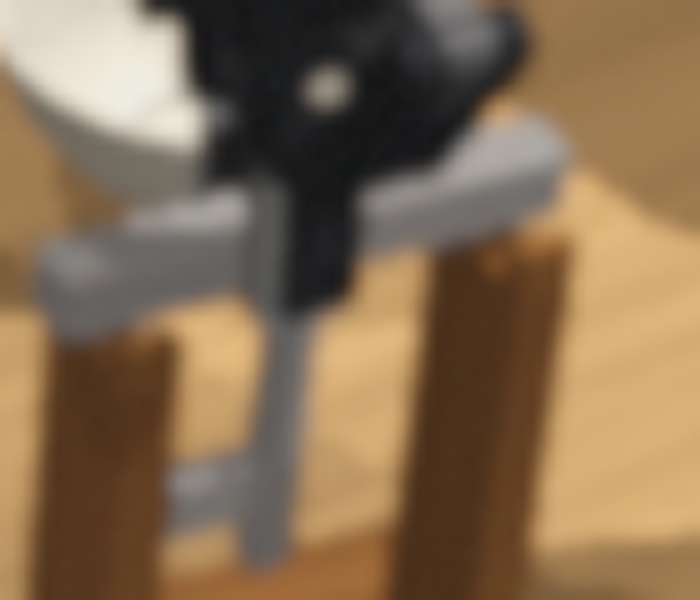

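Request:
{"api": "jog_arm", "payload": {"steps": [[[-0.02, 0, 0.35], [0, 0, 0]], [[0, 0, 0.2], [0, 0, 0]], [[0, 0, 0], [0, 0, 0]]]}}

```text
t: 35.85
tool_pos: [0.56, 0.2333, 0.284]
tool_rot: [-2.393, -1.975, -0.071]
contact_force: [-0.6, -0.6, 0.9]
opening: 0.013
```

Run:
```python
from h import *
st()
s=ctrl.get_image('scene');cv2.imwrite('pics/w45s.png',cv2.resize(s[208:268,365:435,::-1],None,fx=10,fy=10,interpolation=cv2.INTER_CUBIC))
```

```text
t 35.85 pos [0.56   0.2333 0.284 ] th 79.07 z [ 0.0113  0.0584 -0.9982] F [-0.56 -0.63  0.89] tq [-0.079  0.067  0.006] op 0.013 q [0.26 0.1  1.77 0.06 1.24 0.44]
```

View pics/w45s.png

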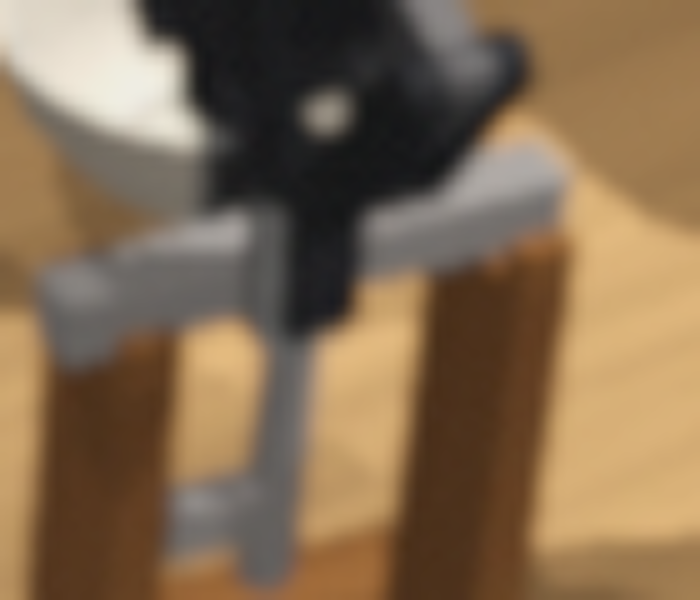

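Request:
{"api": "jog_arm", "payload": {"steps": [[[0, 0, 0.2], [0, 0, 0]], [[0, 0, 0.15], [0, 0, 0]]]}}

```text
t: 36.1
tool_pos: [0.5606, 0.2337, 0.284]
tool_rot: [-2.393, -1.976, -0.073]
contact_force: [-2.5, -1.7, 4.1]
opening: 0.0131
```

Run:
```python
from h import *
st()
```

```text
t 36.1 pos [0.5606 0.2337 0.284 ] th 79.1 z [ 0.0126  0.0586 -0.9982] F [-2.45 -1.72  4.11] tq [-0.096  0.358  0.02 ] op 0.0131 q [0.26 0.11 1.77 0.06 1.24 0.44]
```

Seated (z no longer drops, 4–6 N up). Open gently and retreat up along the tool.

Request:
{"api": "jog_arm", "payload": {"steps": [[[0, 0, -0.1], [0, 0, 0]], [[0, 0, 0], [0, 0, 0]], [[0, 0, 0], [0, 0, 0]], [[0, 0, 0], [0, 0, 0]]], "fingers": -0.3}}

```text
t: 36.5
tool_pos: [0.5611, 0.2339, 0.2858]
tool_rot: [-2.394, -1.977, -0.077]
contact_force: [-0.3, -0.4, 0.6]
opening: 0.0299
```

Run:
```python
from h import *
st()
s=ctrl.get_image('scene');cv2.imwrite('pics/w46s.png',cv2.resize(s[208:268,365:435,::-1],None,fx=10,fy=10,interpolation=cv2.INTER_CUBIC))
```

```text
t 36.5 pos [0.5611 0.2339 0.2858] th 79.11 z [ 0.0154  0.0596 -0.9981] F [-0.28 -0.4   0.56] tq [-0.044  0.009 -0.016] op 0.0299 q [0.26 0.1  1.76 0.06 1.24 0.44]
```

View pics/w46s.png

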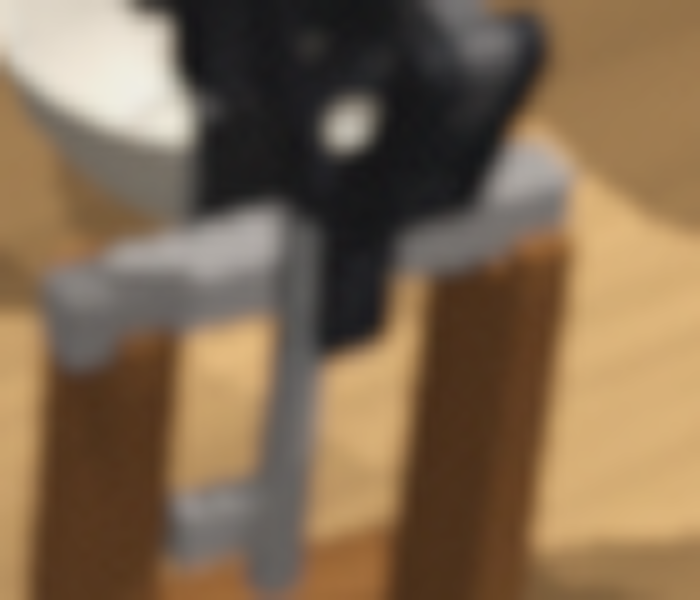

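Key rests in the seats. I'll retreat upward.

Request:
{"api": "jog_arm", "payload": {"steps": [[[0, 0, -1.0], [0, 0, 0]], [[0, 0, -2.5], [0, 0, 0]], [[0, 0, -4], [0, 0, 0]], [[0, 0, -4], [0, -1, 0]], [[-2, 0, -2], [0, -2, 0]], [[-3, 0, 0], [0, 0, 0]], [[-3, 0, 0], [0, 0, 0]], [[0, 0, 0], [0, 0, 0]]]}}

```text
t: 37.35
tool_pos: [0.5429, 0.1455, 0.4296]
tool_rot: [2.419, 2.002, 0.015]
contact_force: [-0.7, 0.9, -0.8]
opening: 0.0297
```

Run:
```python
from h import *
st()
s=ctrl.get_image('scene');cv2.imwrite('pics/w47s.png',cv2.resize(s[205:295,345:435,::-1],None,fx=6,fy=6,interpolation=cv2.INTER_CUBIC))
t=ctrl.get_image('top');cv2.imwrite('pics/w47t.png',cv2.resize(t[185:255,220:310,::-1],None,fx=6,fy=6,interpolation=cv2.INTER_CUBIC))
```

```text
t 37.35 pos [0.5429 0.1455 0.4296] th 79.22 z [ 0.0081  0.0052 -1.    ] F [-0.71  0.88 -0.76] tq [ 0.026  0.    -0.008] op 0.0297 q [ 0.13 -0.11  1.73  0.    1.51  0.32]
```

View pics/w47s.png

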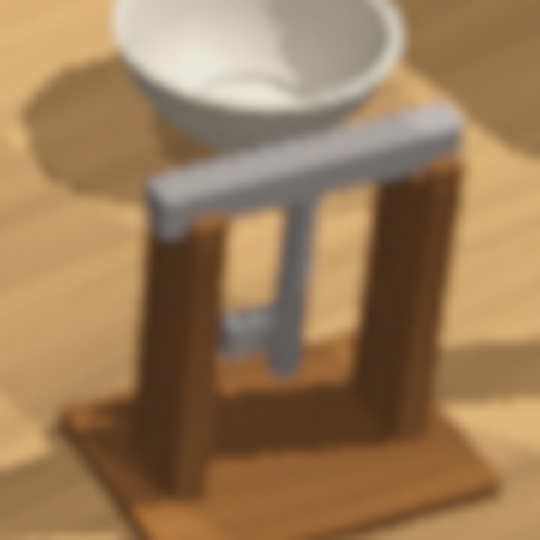

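View pics/w47t.png

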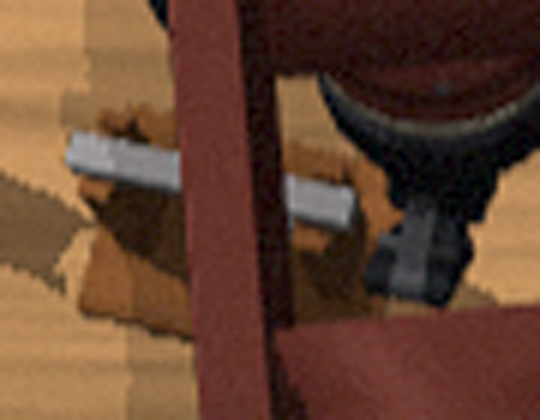

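Request:
{"api": "jog_arm", "payload": {"steps": [[[-4.2, 1.6, 0], [0, -6, 0]], [[-4.2, 1.6, 0.5], [0, -6, 0]], [[-4.0, 1.6, 0.5], [0, -6, 0]], [[-4.0, 1.6, 0.5], [0, -6, 0]], [[-3.0, 1.0, 0.5], [0, -6, 0]], [[0, 0, 0], [0, 0, 0]]], "fingers": -1}}

```text
t: 38.05
tool_pos: [0.5833, -0.0571, 0.4459]
tool_rot: [2.102, 1.759, -0.572]
contact_force: [0.3, 0.4, 0.4]
opening: -0.0
```

Run:
```python
from h import *
st();snap('wrist','pics/w48.png')
W=ctrl.camera_info('wrist');print(proj(W,[.5495,-.2034,.1]),ray(W,320,240))
```

```text
t 38.05 pos [ 0.5833 -0.0571  0.4459] th 79.81 z [-0.0874 -0.5008 -0.8611] F [0.32 0.45 0.41] tq [ 0.198  0.013 -0.001] op -0.0 q [-0.13 -0.04  1.66 -0.53  1.55  0.07]
[308.55253626 159.04116435] (array([ 0.59082843, -0.01383166,  0.38428467]), array([-0.11930689, -0.7060298 , -0.69806002]))
```

View pics/w48.png

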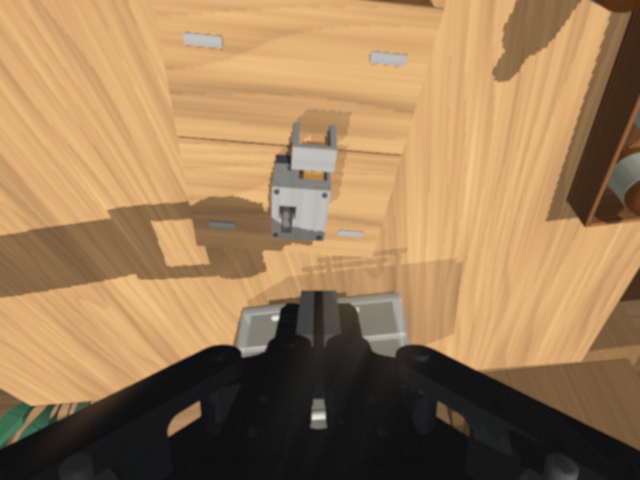

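Run:
```python
import cv2
i=cv2.imread('pics/w48.png');cv2.imwrite('pics/w48c.png',cv2.resize(i[110:200,270:360],None,fx=6,fy=6,interpolation=cv2.INTER_CUBIC))
```

```text
(no output)
```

View pics/w48c.png

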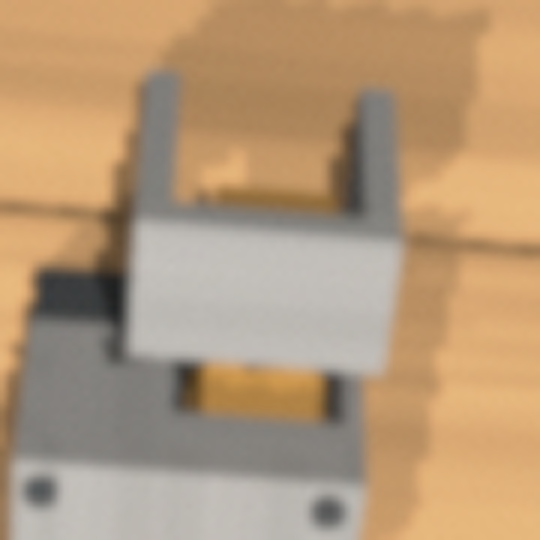

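Run:
```python
from h import *
W=ctrl.camera_info('wrist');W1=np.load('w1.npy',allow_pickle=True).item()
y=np.radians(-15.5);ey=np.array([-np.sin(y),np.cos(y)])
f=lambda p:round(float((p[:2]-H)@ey*1000),1)
print('now end-face lower edge (row140.8):',{z:f(onz(W,316.7,140.8,z)) for z in(.076,.08,.084,.088,.092,.096)})
print('now plate far edge (row 145) z.109/.105:',f(onz(W,314,145,.109)),f(onz(W,314,145,.105)),' keeper near top edge',f(onz(W,314,170,.109)))
print('now slot top at case? row 178:',{z:f(onz(W,313.7,178.5,z)) for z in(.09,.1,.105)},'case top edge row 187',f(onz(W,313,187.5,.118)))
print('initial tip w1 row203:',{z:f(onz(W1,368.5,203,z)) for z in(.08,.09,.1,.105)},'case edge w1',f(onz(W1,355,216,.118)), 'keeper near',f(onz(W1,369,196,.109)),'far',f(onz(W1,369,161.5,.109)))
```

```text
now end-face lower edge (row140.8): {0.076: 51.3, 0.08: 53.8, 0.084: 56.3, 0.088: 58.7, 0.092: 61.2, 0.096: 63.7}
now plate far edge (row 145) z.109/.105: 67.7 65.2  keeper near top edge 43.8
now slot top at case? row 178: {0.09: 20.8, 0.1: 28.3, 0.105: 32.0} case top edge row 187 32.4
initial tip w1 row203: {0.08: 30.2, 0.09: 31.9, 0.1: 33.6, 0.105: 34.5} case edge w1 27.8 keeper near 39.8 far 62.2
```

Request:
{"api": "jog_arm", "payload": {"steps": [[[3.5, 0, 2.0], [0, -4, 0]], [[3.6, 0, 1.8], [0, -4, 0]], [[3.7, 0, 1.6], [0, -4, 0]], [[3.7, 0, 1.4], [0, -4, 0]], [[0, 0, 0], [0, 0, 0]]]}}

```text
t: 38.6
tool_pos: [0.5979, 0.028, 0.3007]
tool_rot: [1.909, 1.604, -0.814]
contact_force: [-0.3, 0.1, -0.1]
opening: 0.0002
```

Run:
```python
from h import *
st();W=ctrl.camera_info('wrist');np.save('w49.npy',W,allow_pickle=True);i=snap('wrist','pics/w49.png')
u,v=proj(W,[.5495,-.2034,.1]).astype(int);print(u,v)
x0=max(u-45,0);y0=max(v-45,0);print(x0,y0)
cv2.imwrite('pics/w49c.png',cv2.resize(i[y0:y0+90,x0:x0+90,::-1],None,fx=6,fy=6,interpolation=cv2.INTER_CUBIC))
```

```text
t 38.6 pos [0.5979 0.028  0.3007] th 79.84 z [-0.1189 -0.7156 -0.6884] F [-0.31  0.07 -0.11] tq [ 0.404 -0.041  0.01 ] op 0.0002 q [ 0.05  0.16  1.74 -0.79  1.5   0.39]
304 251
259 206
```

View pics/w49c.png

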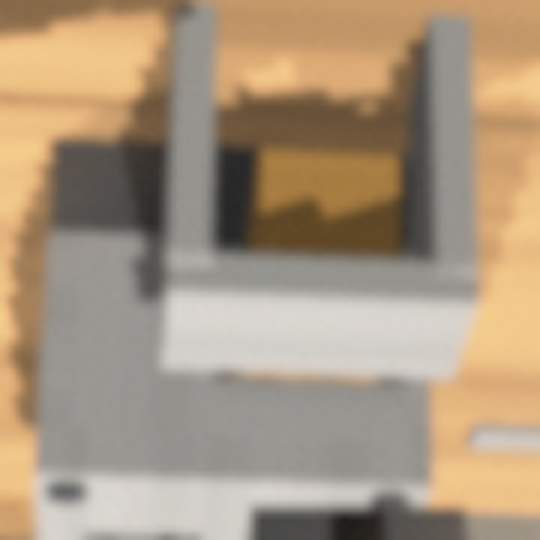

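Run:
```python
from h import *
W=np.load('w49.npy',allow_pickle=True).item()
y=np.radians(-15.5);ey=np.array([-np.sin(y),np.cos(y)])
f=lambda p:round(float((p[:2]-H)@ey*1000),1)
r=lambda u,v:(259+(u+.5)/6-.5,206+(v+.5)/6-.5)
print('bottom edge',{z:f(onz(W,*r(325,150),z)) for z in(.076,.08,.084,.088,.092)})
print('case top edge (28)',f(onz(W,*r(200,478),.118)),'plate far top (62)',f(onz(W,*r(320,295),.109)),'plate near (40)',f(onz(W,*r(310,375),.109)))
print('leg feet far edge z.07 (62):',f(onz(W,*r(195,8),.07)),f(onz(W,*r(450,18),.07)))
```

```text
bottom edge {0.076: 36.7, 0.08: 43.8, 0.084: 50.8, 0.088: 57.8, 0.092: 64.9}
case top edge (28) 26.0 plate far top (62) 61.1 plate near (40) 38.6
leg feet far edge z.07 (62): 59.9 60.4
```

Run:
```python
from h import *
snap('scene','pics/end.png');st()
```

```text
t 38.7 pos [0.5996 0.0261 0.3073] th 79.14 z [-0.1133 -0.7161 -0.6887] F [-0.48  0.21  0.97] tq [ 0.341 -0.02   0.056] op -0.0003 q [ 0.05  0.15  1.73 -0.79  1.5   0.39]
```

View pics/end.png

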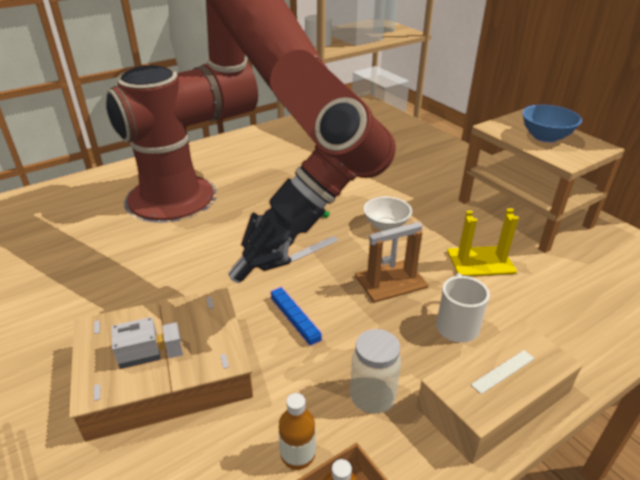

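The key hangs on the brown stand (scene 395,240) and the brass bolt fills the gap to the keeper (scene 160,338). The other things look to be where they were, and the arm is clear of everything. I'm handing the job in.

```bash
python3 -c "
from station import ctrl
print(ctrl.finish_job())"
```

```text
the job is handed in; nothing more can be done
None
```

The chest looks locked and the key is back on its stand; I handed the job in at about 39 s of the 72 s. I took the steel key from the brown stand and put it fully down into the keyhole. With the gripper shut, I levered the bar's end anticlockwise to the stop. I then pushed the key back to its home stop, drew it out and hung it up again by its crossbar.

**Last checks:**
- **Seating:** the key met the bottom of the lock within 1 mm of the height expected from the text.
- **Bolt:** seen through the keeper from two wrist-camera views, its tip had moved about 20 mm (±2 mm), so it is fully out as far as I can measure.
- **Key and surroundings:** the key hangs in both seats as it did at the start. The last scene picture shows the other things where they were and the arm clear of everything.

**What disagreed or went less well:**
- **Lean under the push:** the key leaned clearly, by roughly 10–15°, so its bar read about 117–125° at the stop instead of about 110°.
- **Force at the stop:** running the bolt took about 5–8 N at the bar; at the stop I pushed to about 16 N sideways, with about 10 N vertical on the tool.
- **Contact on the way back:** the finger pressed down on the bar with up to about 11 N before I backed it off.
- **Regrip:** the key sat about 7 mm off centre and 3° tilted in the gripper; I corrected both before hanging it.

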